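# Weigh the dried casting scrap

## Task

Check the spring scale first: stand the brass check weight in the middle of the pan, let go so that it settles, then put it back on its wooden stand. Then set the empty basin upright in the middle of the pan, tip the clay plugs off the metal tray into it, add every loose clay block from the bench, and lay the empty tray back flat on its plywood board, leaving the filled basin in the middle of the pan. Never drive the pan down onto its stop, and leave the plaster mould, the jar and the pot where they are.

Things in the scene. Friction and masses are not known exactly. Their poses are not given: they have to be found in the camera images.
- scale: Grey spring scale, fixed to the bench: housing 170 x 170 mm, 46 mm high; origin at the centre of its underside, on the bench, under the pan. z up; a sloped round dial (100 mm wide) reaches out along -x to 142 mm from the origin, no higher than the housing.
- pan_top (a point): Centre of the top face of the scale's square steel pan (170 x 170 mm, 6 mm thick), straight above the scale's origin, 70 mm above the bench when empty; it sinks with the load. Axes as the scale's.
- pan (a joint): How far the pan is pressed down, m: 0 empty, 0.018 hard on its stop. Spring about 1200 N/m (8 mm per kg), damped; the 0.5 kg weight sinks it 4 mm, the full basin up to about 9 mm.
- stand: Low dark wooden stand, fixed: 92 x 92 x 8 mm, grey felt on top; origin at the centre of its underside.
- weight: Brass check weight, 0.5 kg: round body 50 mm across and 32 mm high, above it a neck and a knob 26 mm across between 46 and 56 mm height, 60 mm in all. Origin at the centre of its underside, z up along its axis. Starts on the stand.
- basin: Round grey plastic basin, 0.3 kg, 85 mm high, 164 mm across at the foot, 204 mm at the rim, wall 4 mm. Origin at the centre of its underside, z up. Two flat ears at its +x and -x: 30 mm wide (along y), 12 mm thick, centred 75 mm above the underside, 97 to 139 mm from the axis; grip an ear from above across its 30 mm.
- board: Plywood ware board, fixed: 200 (x) x 160 (y) x 18 mm; origin at the centre of its underside. The tray starts on it and must come back onto it.
- tray: Aluminium tray, 0.3 kg: floor 175 (x) x 140 (y) x 4 mm, 30 mm high walls at both sides and the back (-x), open front (+x). Wooden handle along x, 88 to 178 mm behind the origin, 22 mm wide (y), 16 mm thick, its middle 26 mm above the tray's underside; at the start it points towards the robot. Origin at the centre of the underside, z up. Clay slides off when tipped beyond 30 to 40 degrees.
- tray_lip (a point): Middle of the tray's open front edge, 87.5 mm from the tray's origin along +x, on the upper face of the floor; axes as the tray's.
- plug1: Whitish dried clay plug, a blunt cone 36 mm high, 42 mm across at the foot and 34 mm at the top, 55 g; origin at its centre, z along its axis. Starts upright on the tray.
- plug2: Whitish dried clay plug, a blunt cone 36 mm high, 42 mm across at the foot and 34 mm at the top, 55 g; origin at its centre, z along its axis. Starts upright on the tray.
- plug3: Whitish dried clay plug, a blunt cone 36 mm high, 42 mm across at the foot and 34 mm at the top, 55 g; origin at its centre, z along its axis. Starts upright on the tray. May be absent.
- plug4: Whitish dried clay plug, a blunt cone 36 mm high, 42 mm across at the foot and 34 mm at the top, 55 g; origin at its centre, z along its axis. Starts upright on the tray. May be absent.
- plug5: Whitish dried clay plug, a blunt cone 36 mm high, 42 mm across at the foot and 34 mm at the top, 55 g; origin at its centre, z along its axis. Starts upright on the tray. May be absent.
- plug6: Whitish dried clay plug, a blunt cone 36 mm high, 42 mm across at the foot and 34 mm at the top, 55 g; origin at its centre, z along its axis. Starts upright on the tray. May be absent.
- block1: Whitish dried clay block 66 (x) x 36 (y) x 32 (z) mm, 100 g; origin at its centre. Lies on the bench. May be absent.
- block2: Whitish dried clay block 66 (x) x 36 (y) x 32 (z) mm, 100 g; origin at its centre. Lies on the bench. May be absent.
- block3: Whitish dried clay block 66 (x) x 36 (y) x 32 (z) mm, 100 g; origin at its centre. Lies on the bench. May be absent.
- mould: Bystander: white plaster mould half 90 x 130 x 60 mm, 1 kg; origin at the centre of its underside. Leave it alone.
- jar: Bystander: amber glass jar, 64 mm across, 85 mm high; origin at the centre of its underside. Leave it alone.
- pot: Bystander: white ceramic brush pot, 72 mm across, 90 mm high; origin at the centre of its underside. Leave it alone.
Mind the look-alikes: they are no part of the job. Leave any green or purple look-alike of the block3 alone.

How it is judged:
By the outcome, as a careful person would: the job done as asked, in the order asked, and still so for the second after the job is handed in, with the robot touching nothing.
Of plug3, plug4, plug5, plug6 only 1 to 4 are there at a start; the rules pass over those that are not, and their reading is None.
Of block1, block2, block3 only 2 to 3 are there at a start; the rules pass over those that are not, and their reading is None.
At some moment in a run one of weight, block1, block2, block3 may be knocked a few centimetres aside while the robot is not near it.
It also fails if it takes over 208 s, if anything falls off the work surface, if the arm or the gripper's body presses on something with over 40 N, if the wrist force passes 120 N, or if a joint passes its speed limit or range.

## Robot

A 7-joint arm with a two-finger parallel gripper is mounted at the origin on the work surface. World frame = base frame: x ahead of the robot, y to its left, z up, the work surface at z = 0. Lengths are in m, angles in rad, forces in N, time in s.
With the tool pointing down it reaches from about 0.425 to 0.875 m from the base axis. Payload 4.7 kg.
Tool frame: the origin (TCP) lies midway between the tips of the shut fingers; the grasp point (between the pads) lies 19 mm behind it; z points along the fingers, y is the direction in which the jaws open and shut (so a half turn about z gives the same grasp; the last joint's range is limited). The gripper opens to 87 mm and grips with 3 to 60 N. Pads are 19 mm wide; open, the fingers measure 117 mm over their backs; the gripper's body (75 mm by 190 mm) begins 51 mm behind the grasp point.
Start: joints at [1.142, 0.321, -0.07, 1.45, 0.023, 1.371, -0.057], TCP at [0.278, -0.587, 0.223] pointing down, gripper open.
Joint ranges: [-2.86, 2.86], [-0.3, 2.09], [-1.38, 1.24], [0.06, 2.45], [-1.56, 4.7], [0.09, 2.05], [-2.69, 2.69]. Speed limits (rad/s): [2.57, 2.57, 3.14, 3.14, 3.14, 3.14, 3.14].

## Interface

Orientations are given as a rotation vector (axis times angle).
In Python, from bench import * gives the robot as it stands. The module is installed in compiled form; this text tells all that it offers.
- The arm moves only by the tool play_rows, never from a script. Its argument "series" is one flat list of numbers, 7 for each row, row after row: the opening in per cent of the stroke, from 0 (shut) to 100 (fully open), then the shift along the tool's x, y, z in m, then the turn, a rotation vector about the tool's x, y, z in degrees. In form: [fingers, tx, ty, tz, rx, ry, rz, fingers, tx, ty, tz, rx, ry, rz, ...]. A call has 1 to 10 rows; each row is the pose to reach, as a shift and turn from the pose commanded when the call began, along the tool's axes at that moment; what a row does not reach only later rows make up. A row lasts 1/12 s, in which the tool goes at most 41.7 mm and 7.16 degrees, less where a joint would pass 70% of its speed; a pose out of reach is approached as far as the arm can. A call with a gripper value outside its range is refused whole. The fingers move at their own pace and stop on an object; "force" is the grip in N (left out, the last holds). Time passes only in rows, so rows that repeat a pose let the fingers close. It gives the time, the measured TCP pose, the force and the opening at its end, in the units of the state.
- get_state(): the state, without advancing time (a new reading comes with each control period).
- get_image(name): name is "side" or "top" or "wrist"; returns a dict with "frame" (480x640x3 uint8, red, green, blue), "fx", "fy", "cx", "cy" (pixels), "R" (3x3) and "t" (3): a world point X has camera coordinates R X + t. Camera axes: x right, y down, z forward; pixel columns grow to the right and rows downward; lengths in m; the calibration is good to about 2 mm. A picture is of the moment at which its call begins. There is no depth.
- close_job(): hands the job in, once; it reports no verdict.
The state is a dict: "time": time; "joint_positions": joint angles; "qd": joint speeds; "joint_torque": joint torques, N m; "position": TCP position; "tool_rot": TCP orientation; "ft_force": force on the tool from outside, world axes, zero at the start; "torque": the same for the moment, N m; "grip_width": opening from 0.0 (shut) to 1.0 (fully open).
Only numpy, scipy, OpenCV 4.12 (cv2) and the standard library are available. Lean on these libraries where they do the work, as an engineer would, in place of code of your own. Each camera call takes 0.05 s, during which the arm holds its last target.

## Working session

There is one attempt and no reset: what is moved stays moved. The work goes in short steps, Python scripts to look and compute and a tool call to move; the robot and the scene stay as the last step left them, time stands still between calls to the robot, and variables do not carry over. Pictures are saved under pics/ and viewed, and the job is handed in when it is done.

Besides the shell and the picture viewer there is one more tool, called by a JSON object that holds its "op" and its "data", one argument or row to a line. play_rows: Moves the arm, as the interface text tells. Its arguments: {"type":"object","properties":{"series":{"type":"array"},"force":{"type":"number"}},"required":["series"]}

```bash
mkdir -p pics; python3 - <<'E'
from bench import *
import cv2
print(get_state())
for n in ("side","top","wrist"):
    d=get_image(n); cv2.imwrite(f"pics/{n}0.png",d["frame"][:,:,::-1])
    print(n,d["fx"],d["cx"],d["cy"],d["R"],d["t"])
E
```

```text
{'time': 0.0, 'joint_positions': array([ 1.14211005,  0.32182169, -0.07008755,  1.45169757,  0.02262505,
        1.37082692, -0.05688935]), 'qd': array([-2.13709542e-03, -1.29610245e-03, -2.42786013e-04, -1.16682854e-04,
       -6.09331283e-05, -7.43722045e-04,  1.19277286e-03]), 'joint_torque': array([-1.46998882e-04, -4.91298902e+01, -4.04102588e-01, -3.12526917e+01,
       -6.39215251e-02,  4.37383074e-02,  1.73961776e-04]), 'position': array([ 0.27819863, -0.58681944,  0.22145109]), 'tool_rot': array([-3.06305595e+00, -6.89520321e-01,  8.68019857e-04]), 'ft_force': array([-0.24608472, -0.10215303, -0.67610388]), 'torque': array([-0.0425531 ,  0.01583185, -0.03471769]), 'grip_width': 1.0005622608668179}
side 437.61314524275843 317.1116525944135 240.51009910781337 [[-0.88370522 -0.46797512 -0.00802312]
 [-0.35683129  0.68472052 -0.6354756 ]
 [ 0.30288036 -0.55871021 -0.77207926]] [0.49895428 0.21682165 1.00136484]
top 501.5869419557259 314.2512754116246 239.15148089563684 [[-0.00640923 -0.99997857  0.00133415]
 [-0.97666678  0.0059734  -0.21467725]
 [ 0.21466468 -0.00267893 -0.97668413]] [0.05527165 0.53996121 1.14985197]
wrist 421.63561920095543 323.3788333980404 241.45591516498683 [[ 4.28448059e-01 -9.03566100e-01 -7.50239879e-04]
 [-8.74739163e-01 -4.14986831e-01  2.50234545e-01]
 [-2.26414791e-01 -1.06556241e-01 -9.68184956e-01]] [-0.64913442 -0.03057694  0.38842938]
```

View pics/top0.png

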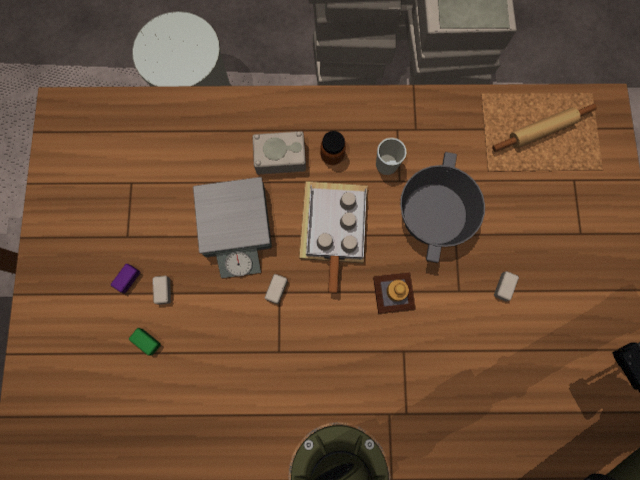

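View pics/side0.png

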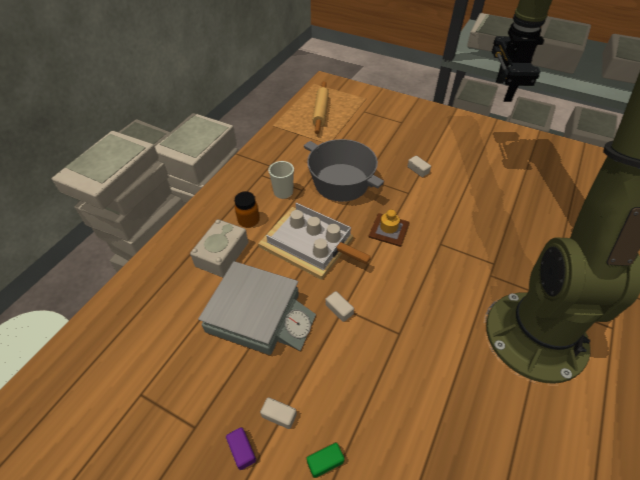

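View pics/wrist0.png

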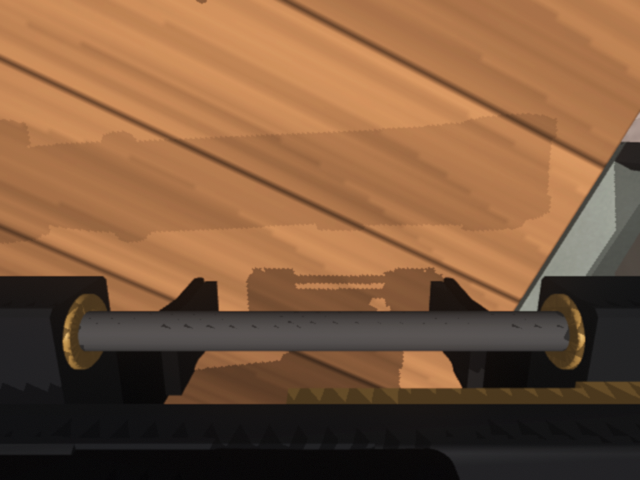

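The top view shows three clay blocks (161,290), (276,289) and (508,286), plus four plugs on the tray around (345,222). The weight is at (399,290), the basin at (441,206) and the scale pan at (232,217). Next I'll write the measuring helpers.

```bash
cat > h.py <<'E'
from bench import *
import numpy as np, cv2
from scipy.spatial.transform import Rotation as Ro
def ray(d,u,v,z):
    p=np.array([(u-d["cx"])/d["fx"],(v-d["cy"])/d["fy"],1.0]); R=np.array(d["R"]);t=np.array(d["t"])
    c=-R.T@t; w=R.T@p; return c+w*(z-c[2])/w[2]
def proj(d,X):
    p=np.array(d["R"])@np.array(X)+np.array(d["t"]); return np.array([d["fx"]*p[0]/p[2]+d["cx"],d["fy"]*p[1]/p[2]+d["cy"]])
def two(d1,p1,d2,p2):
    A=[];b=[]
    for d,(u,v) in((d1,p1),(d2,p2)):
        R=np.array(d["R"]);c=-R.T@np.array(d["t"]);w=R.T@np.array([(u-d["cx"])/d["fx"],(v-d["cy"])/d["fy"],1.0]);w/=np.linalg.norm(w)
        P=np.eye(3)-np.outer(w,w);A.append(P);b.append(P@c)
    return np.linalg.lstsq(np.vstack(A),np.hstack(b),rcond=None)[0]
def pic(name,out,box=None,s=1):
    d=get_image(name);f=d["frame"][:,:,::-1]
    if box: x,y,w,h=box; f=f[y:y+h,x:x+w]
    f=cv2.resize(f,None,fx=s,fy=s,interpolation=cv2.INTER_CUBIC); cv2.imwrite(f"pics/{out}.png",f); return d
def down(yaw):  # tool down; tool y axis (jaw dir) at world angle yaw
    y=np.array([np.cos(yaw),np.sin(yaw),0]);z=np.array([0,0,-1.]);x=np.cross(y,z)
    return Ro.from_matrix(np.stack([x,y,z],1))
def go(pos,R=None,frm=None):
    """shift/turn from state (or frm=(pos,R)) to target, printed in call units"""
    if frm is None:
        s=get_state(); frm=(s["position"],Ro.from_rotvec(s["tool_rot"]))
    p0,R0=frm; R=R or R0
    t=R0.inv().apply(np.array(pos)-p0); r=(R0.inv()*R).as_rotvec(degrees=True)
    print("mm",np.round(t*1e3,1),"deg",np.round(r,2))
    return (np.array(pos),R)
def st():
    s=get_state();R=Ro.from_rotvec(s["tool_rot"]).as_matrix()
    print("t",round(s["time"],2),"pos",np.round(s["position"],4),"yaw",round(np.degrees(np.arctan2(R[1,1],R[0,1])),1),"z",np.round(R[:,2],3),"F",np.round(s["ft_force"],1),"w",round(s["grip_width"]*87,1),"q",np.round(s["joint_positions"],2))
def blobs(d,cond,amin=60):
    f=d["frame"].astype(int);m=cond(f[...,0],f[...,1],f[...,2]).astype(np.uint8)
    n,l,s,c=cv2.connectedComponentsWithStats(m)
    return [(s[i],c[i],(l==i).astype(np.uint8)) for i in range(1,n) if s[i][4]>=amin]
E
python3 - <<'E'
from h import *
d=pic("top","top1",(170,110,330,220),2.4)
hsv=cv2.cvtColor(d["frame"],cv2.COLOR_RGB2HSV)
for p in [(161,290),(276,289),(508,286),(349,199),(232,217),(441,206),(310,184)]: print(p,hsv[p[1],p[0]],d["frame"][p[1],p[0]])
e=pic("side","side1",(190,130,260,220),3)
E
```

```text
(161, 290) [ 16  43 172] [172 158 143]
(276, 289) [ 17  43 172] [172 159 143]
(508, 286) [ 14  42 170] [170 155 142]
(349, 199) [ 15  46 171] [171 155 140]
(232, 217) [ 12  18 139] [139 133 129]
(441, 206) [ 8 11 94] [94 91 90]
(310, 184) [ 17 106 164] [164 134  96]
```

View pics/top1.png

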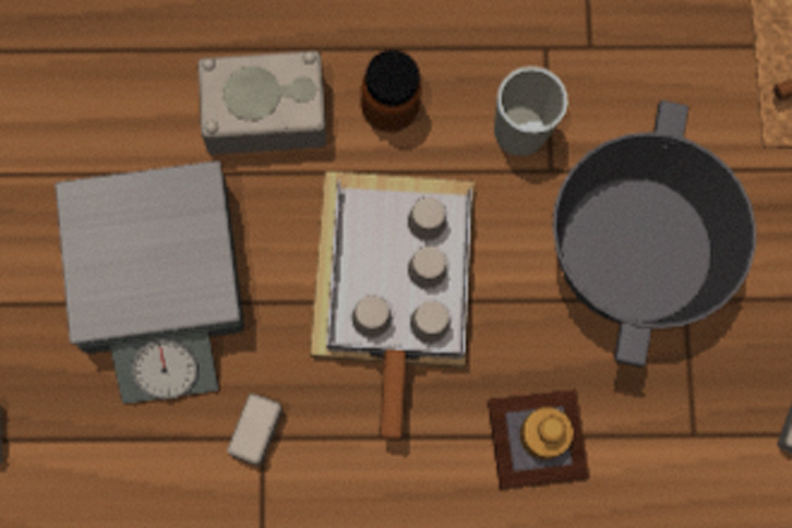

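View pics/side1.png

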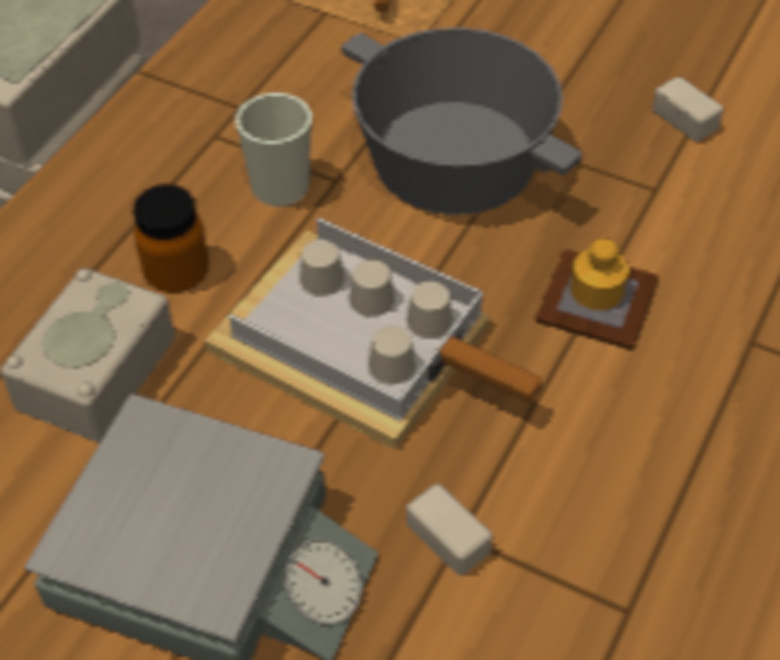

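```bash
python3 - <<'E'
from h import *
d=get_image("top");e=get_image("side")
T=lambda x,y,z:ray(d,x/2.4+170,y/2.4+110,z)
S=lambda x,y,z:ray(e,x/3+190,y/3+130,z)
W=lambda a,b:two(d,(a[0]/2.4+170,a[1]/2.4+110),e,(b[0]/3+190,b[1]/3+130))
r=lambda v:np.round(v,4)
pc=[T(*p,.07) for p in [(57,184),(220,163),(240,327),(72,343)]]
print("pan top",r(np.mean(pc,0)),[round(np.linalg.norm(pc[i]-pc[i-1]),4) for i in range(4)],[round(np.degrees(np.arctan2(*(pc[i]-pc[i-1])[1::-1])),1) for i in range(4)])
ps=[S(*p,.07) for p in [(30,569),(134,396),(323,458),(236,643)]]
print("pan side",r(np.mean(ps,0)),[round(np.linalg.norm(ps[i]-ps[i-1]),4) for i in range(4)])
sc=[T(*p,.008) for p in [(489,400),(577,391),(588,478),(500,489)]];print("stand",r(np.mean(sc,0)),[round(np.linalg.norm(sc[i]-sc[i-1]),4) for i in range(4)])
print("knob",r(T(552,428,.068)),r(S(603,249,.066)),"two",r(W((552,428),(603,249))))
print("basin ears top",r(T(672,120,.081)),r(T(632,343,.081)),"mid",r((T(672,120,.081)+T(632,343,.081))/2),"rim c",r(T(654,230,.085)))
print("ears side",r(S(560,152,.081)),r(S(366,49,.081)))
bc=[T(*p,.018) for p in [(326,172),(474,182),(465,364),(312,356)]];print("board",r(np.mean(bc,0)),[round(np.linalg.norm(bc[i]-bc[i-1]),4) for i in range(4)],r(bc))
print("handle",r(T(396,352,.052)),r(T(393,437,.052)),"side",r(S(447,347,.052)),r(S(535,385,.052)))
for k,(x,y) in enumerate([(430,212),(430,262),(433,316),(372,310)]): print("plug",r(T(x,y,.058)))
for dd,nm in((d,"top"),(e,"side")):
  for s,c,m in blobs(dd,lambda R,G,B:(R>140)&(R-B>15)&(R-B<50),60):
    if 60<s[4]<700:
        cn=cv2.findContours(m,0,2)[0][0];q=cv2.minAreaRect(cn)
        b=cv2.boxPoints(q);P=[ray(dd,*x,.032) for x in b];L=[np.linalg.norm(P[i]-P[i-1]) for i in range(4)];i=int(np.argmax(L))
        a=np.degrees(np.arctan2(*(P[i]-P[i-1])[1::-1]))
        print(nm,s,r(ray(dd,*q[0],.032)),r(L),round(a,1))
E
```

```text
pan top [0.5976 0.2513 0.07  ] [np.float64(0.1662), np.float64(0.1668), np.float64(0.1726), np.float64(0.1664)] [np.float64(7.7), np.float64(-82.6), np.float64(-172.5), np.float64(95.2)]
pan side [0.5979 0.2569 0.07  ] [np.float64(0.165), np.float64(0.1664), np.float64(0.165), np.float64(0.1646)]
stand [ 0.4149 -0.1441  0.008 ] [np.float64(0.0913), np.float64(0.0915), np.float64(0.0895), np.float64(0.0904)]
knob [ 0.4192 -0.148   0.068 ] [ 0.4188 -0.1434  0.066 ] two [ 0.4203 -0.1495  0.0595]
basin ears top [ 0.7318 -0.2818  0.081 ] [ 0.5005 -0.2277  0.081 ] mid [ 0.6162 -0.2548  0.081 ] rim c [ 0.6142 -0.2552  0.085 ]
ears side [ 0.4962 -0.2256  0.081 ] [ 0.727  -0.2752  0.081 ]
board [0.595  0.0011 0.018 ] [np.float64(0.1995), np.float64(0.1578), np.float64(0.1967), np.float64(0.1576)] [[ 0.6998  0.0723  0.018 ]
 [ 0.6877 -0.085   0.018 ]
 [ 0.4916 -0.07    0.018 ]
 [ 0.5009  0.0873  0.018 ]]
handle [0.4983 0.0023 0.052 ] [0.4131 0.0065 0.052 ] side [0.4965 0.0094 0.052 ] [0.4147 0.012  0.052 ]
plug [ 0.6425 -0.0345  0.058 ]
plug [ 0.5897 -0.0333  0.058 ]
plug [ 0.5337 -0.0352  0.0
[... 1086 characters left out ...]
[340  48  25  14 213] [ 0.8854 -0.9084  0.032 ] [0.0974 0.1039 0.1016 0.101 ] -71.2
side [401  61  31   9  73] [ 0.6327 -0.9458  0.032 ] [0.1199 0.0314 0.1214 0.0305] -177.5
side [535  94  47  38 585] [ 0.1047 -0.8645  0.032 ] [0.1407 0.1937 0.1514 0.188 ] -86.7
side [494  96  23  19 167] [ 0.2558 -0.8294  0.032 ] [0.0722 0.1151 0.076  0.1105] -118.2
side [409 156  22  14 155] [ 0.4285 -0.411   0.032 ] [0.0712 0.0377 0.0727 0.0364] 157.3
side [326 292  28  24 338] [0.4267 0.1495 0.032 ] [0.0647 0.0332 0.0658 0.032 ] 157.1
side [286 311  24  26 416] [0.4861 0.241  0.032 ] [0.0568 0.0574 0.0588 0.056 ] 173.7
side [260 398  35  27 549] [0.427  0.4275 0.032 ] [0.0628 0.0345 0.0643 0.0338] -175.1
```

```bash
python3 - <<'E'
from h import *
st()
s=get_state();R=Ro.from_rotvec(s["tool_rot"]).as_matrix();print(np.round(R,3))
# radial yaw: jaw dir perpendicular to radial
p=np.array([.4197,-.147]);a=np.arctan2(p[1],p[0]);print(np.degrees(a))
go([*p,.15],down(a+np.pi/2)); go([*p,.15],down(a-np.pi/2))
E
```

```text
t 0.35 pos [ 0.2784 -0.5872  0.2223] yaw -64.6 z [-0.  0. -1.] F [0.6 0.1 0.4] w 87.0 q [ 1.14  0.32 -0.07  1.45  0.02  1.37 -0.06]
[[ 0.904  0.428 -0.   ]
 [ 0.428 -0.904  0.   ]
 [-0.    -0.    -1.   ]]
-19.302815096933134
mm [ 316.3 -337.2   72.4] deg [-1.0000e-02 -3.0000e-02 -1.3533e+02]
mm [ 316.3 -337.2   72.4] deg [-2.000e-02  1.000e-02  4.467e+01]
```

```bash
python3 - <<'E'
from h import *
go([.4197,-.147,.16],down(np.radians(-19.3)))
E
```

```text
mm [ 316.3 -337.2   62.4] deg [-2.000e-02 -1.000e-02 -4.533e+01]
```

{"op": "play_rows", "data": {
  "series": [100,0.316,-0.337,0.062,0,0,-45.3,100,0.316,-0.337,0.062,0,0,-45.3,100,0.316,-0.337,0.062,0,0,-45.3,100,0.316,-0.337,0.062,0,0,-45.3,100,0.316,-0.337,0.062,0,0,-45.3,100,0.316,-0.337,0.062,0,0,-45.3,100,0.316,-0.337,0.062,0,0,-45.3,100,0.316,-0.337,0.062,0,0,-45.3,100,0.316,-0.337,0.062,0,0,-45.3,100,0.316,-0.337,0.062,0,0,-45.3]
}}

```text
time: 1.18
position: [0.4049, -0.1923, 0.1672]
tool_rot: [2.562, 1.816, -0.0]
ft_force: [1.1, -0.7, 0.1]
grip_width: 1.0
```

```bash
python3 - <<'E'
from h import *
st();go([.4197,-.147,.16],down(np.radians(-19.3)))
E
```

```text
t 1.18 pos [ 0.4049 -0.1923  0.1672] yaw -19.3 z [ 0.001 -0.001 -1.   ] F [ 1.1 -0.7  0.1] w 87.0 q [ 0.85 -0.06 -0.45  1.99 -0.03  1.21  0.08]
mm [47.7 -1.   7.2] deg [ 0.06  0.05 -0.05]
```

{"op": "play_rows", "data": {
  "series": [100,0.04,0,0.007,0,0,0,100,0.04,0,0.007,0,0,0,100,0.04,0,0.007,0,0,0]
}}

```text
time: 1.43
position: [0.4184, -0.1541, 0.1601]
tool_rot: [2.557, 1.824, -0.001]
ft_force: [-1.1, -0.3, 0.8]
grip_width: 1.004
```

```bash
python3 - <<'E'
from h import *
st();go([.4197,-.147,.16],down(np.radians(-19.3)))
d=pic("wrist","w1")
for z in(.04,.068): print(proj(d,[.4197,-.147,z]))
s=get_state();print(proj(d,s["position"]), np.array(d["R"])@Ro.from_rotvec(s["tool_rot"]).as_matrix(), np.array(d["R"])@s["position"]+d["t"])
E
```

```text
t 1.43 pos [ 0.4184 -0.1541  0.1601] yaw -19.0 z [-0.    -0.001 -1.   ] F [-1.1 -0.3  0.8] w 87.3 q [ 0.81 -0.06 -0.5   2.   -0.03  1.2  -0.01]
mm [ 7.1 -1.1  0.1] deg [0.01 0.04 0.29]
[322.35887411 224.15350044]
[322.2727331 233.7261224]
[324.97544327 307.55933576] [[ 3.50155592e-03  9.99993856e-01 -1.63948893e-04]
 [-9.68145211e-01  3.34898778e-03 -2.50367001e-01]
 [-2.50364913e-01  1.03540039e-03  9.68150989e-01]] [0.00065866 0.02727001 0.17393965]
```

View pics/w1.png

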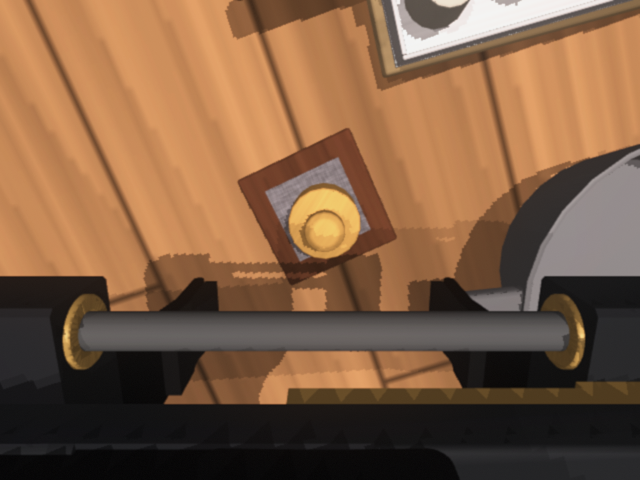

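The wrist view has the weight's body at (324,221) and its knob at (324,231), within about 1 mm of my prediction.

```bash
python3 - <<'E'
from h import *
d=get_image("wrist")
print(ray(d,324,221,.04),ray(d,324,231,.066))
sc=[ray(d,*p,.008) for p in[(240,180),(349,129),(396,237),(290,283)]];print(np.mean(sc,0),[np.linalg.norm(sc[i]-sc[i-1]) for i in range(4)])
st();go([*((ray(d,324,221,.04)+ray(d,324,231,.066))/2)[:2],.015],down(np.radians(-19.3)))
E
```

```text
[ 0.42108076 -0.14736488  0.04      ] [ 0.42072428 -0.14822347  0.066     ]
[ 0.41816663 -0.1438769   0.008     ] [np.float64(0.08835795695475364), np.float64(0.08813372810586811), np.float64(0.08831123726669411), np.float64(0.09018052617669374)]
t 1.53 pos [ 0.4177 -0.1572  0.1603] yaw -19.3 z [ 0.    -0.001 -1.   ] F [-0.4  0.   0.7] w 86.7 q [ 0.81 -0.06 -0.49  2.   -0.03  1.2  -0.01]
mm [ 10.   -0.2 145.3] deg [ 0.02  0.05 -0.05]
```

{"op": "play_rows", "data": {
  "series": [100,0.01,0,0.04,0,0,0,100,0.01,0,0.08,0,0,0,100,0.01,0,0.12,0,0,0,100,0.01,0,0.135,0,0,0,100,0.01,0,0.145,0,0,0,100,0.01,0,0.145,0,0,0,100,0.01,0,0.145,0,0,0],
  "force": 25
}}

```text
time: 2.12
position: [0.4217, -0.148, 0.0157]
tool_rot: [2.564, 1.814, 0.001]
ft_force: [0.1, -0.5, -0.5]
grip_width: 1.0
```

```bash
python3 - <<'E'
from h import *
st();go([.4209,-.1478,.015],down(np.radians(-19.3)))
E
```

```text
t 2.12 pos [ 0.4217 -0.148   0.0157] yaw -19.4 z [ 0.001 -0.    -1.   ] F [ 0.1 -0.5 -0.5] w 87.0 q [ 0.78  0.14 -0.52  2.14  0.09  0.88 -0.14]
mm [-0.  -0.8  0.7] deg [ 0.04 -0.   -0.13]
```

{"op": "play_rows", "data": {
  "series": [0,0,0,0,0,0,0,0,0,0,0,0,0,0,0,0,0,0,0,0,0,0,0,0,0,0,0,0,0,0,0,0,0,0,0,0,0,0,0,0,0,0,0,0,0,-0.02,0,0,0,0,0,0,-0.06,0,0,0,0,0,0,-0.1,0,0,0],
  "force": 25
}}

```text
time: 2.87
position: [0.4185, -0.1457, 0.114]
tool_rot: [-2.557, -1.814, 0.004]
ft_force: [1.6, -1.4, -4.7]
grip_width: 0.56
```

```bash
python3 - <<'E'
from h import *
st();go([.598,.254,.16],down(np.radians(23)))
E
```

```text
t 2.87 pos [ 0.4185 -0.1457  0.114 ] yaw -19.3 z [-0.006  0.003 -1.   ] F [ 1.6 -1.4 -4.7] w 48.7 q [ 0.81 -0.01 -0.52  2.05 -0.01  1.1  -0.05]
mm [436.6  37.  -45.7] deg [ -0.32  -0.2  -42.29]
```

{"op": "play_rows", "data": {
  "series": [0,0.1,0.01,-0.045,0,0,-10,0,0.437,0.037,-0.046,0,0,-42.3,0,0.437,0.037,-0.046,0,0,-42.3,0,0.437,0.037,-0.046,0,0,-42.3,0,0.437,0.037,-0.046,0,0,-42.3,0,0.437,0.037,-0.046,0,0,-42.3,0,0.437,0.037,-0.046,0,0,-42.3,0,0.437,0.037,-0.046,0,0,-42.3,0,0.437,0.037,-0.046,0,0,-42.3,0,0.437,0.037,-0.046,0,0,-42.3]
}}

```text
time: 3.7
position: [0.5897, 0.2299, 0.1575]
tool_rot: [-1.735, -2.617, 0.004]
ft_force: [0.8, -0.1, -3.5]
grip_width: 0.566
```

{"op": "play_rows", "data": {
  "series": [0,0,0,0,0,0,0,0,0,0,0,0,0,0]
}}

```text
time: 3.87
position: [0.5881, 0.2331, 0.1573]
tool_rot: [-1.724, -2.621, 0.001]
ft_force: [0.1, -0.1, -5.4]
grip_width: 0.563
```

```bash
python3 - <<'E'
from h import *
st();go([.598,.254,.085],down(np.radians(23)))
pic("wrist","w2")
E
```

```text
t 3.87 pos [0.5881 0.2331 0.1573] yaw 23.3 z [-0.004  0.002 -1.   ] F [ 0.1 -0.1 -5.4] w 49.0 q [ 0.2   0.44 -0.8   1.56  0.32  1.29 -0.23]
mm [15.  17.6 72.3] deg [-0.17 -0.21  0.33]
```

View pics/w2.png

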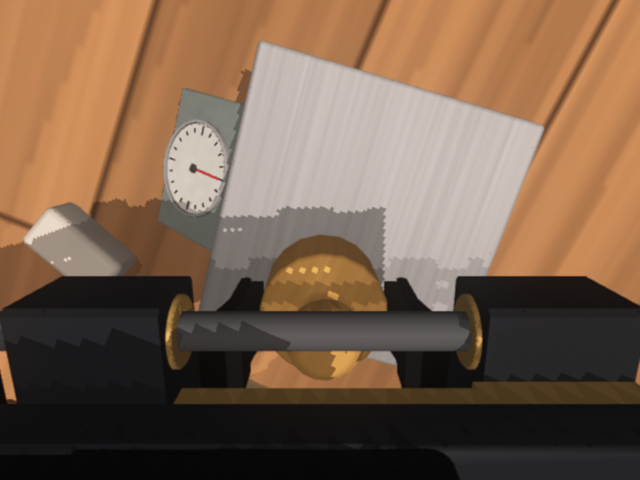

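The two far pan corners are at (262,42) and (545,127) in the wrist view, so I'll cross-check the pan centre from them.

```bash
python3 - <<'E'
from h import *
d=get_image("wrist")
a=ray(d,262,42,.07);b=ray(d,545,127,.07);e=(b-a);print(np.linalg.norm(e),a,b)
n=np.array([-e[1],e[0],0]);n/=np.linalg.norm(n)
for s in(1,-1):print((a+b)/2+s*n*.085)
st();go([.598,.254,.085],down(np.radians(23)))
E
```

```text
0.16555689359011144 [0.51158376 0.32312362 0.07      ] [0.67572391 0.34473608 0.07      ]
[0.58255759 0.41820246 0.07      ]
[0.60475008 0.24965724 0.07      ]
t 3.97 pos [0.589  0.228  0.1575] yaw 23.0 z [-0.003 -0.002 -1.   ] F [-0.4 -1.  -4.3] w 49.2 q [ 0.2   0.43 -0.79  1.56  0.32  1.29 -0.23]
mm [20.4 18.7 72.4] deg [-0.2   0.03 -0.01]
```

{"op": "play_rows", "data": {
  "series": [0,0.021,0.02,0.03,0,0,0,0,0.021,0.02,0.055,0,0,0,0,0.021,0.02,0.072,0,0,0,0,0.021,0.02,0.072,0,0,0,0,0.021,0.02,0.072,0,0,0,0,0.021,0.02,0.072,0,0,0]
}}

```text
time: 4.47
position: [0.6007, 0.2545, 0.0885]
tool_rot: [1.736, 2.616, -0.001]
ft_force: [-1.0, -0.2, -3.4]
grip_width: 0.568
```

```bash
python3 - <<'E'
from h import *
st();go([.5995,.2535,.075],down(np.radians(23)))
E
```

```text
t 4.47 pos [0.6007 0.2545 0.0885] yaw 22.9 z [ 0.001 -0.001 -1.   ] F [-1.  -0.2 -3.4] w 49.4 q [ 0.13  0.53 -0.76  1.58  0.39  1.19 -0.31]
mm [-0.4 -1.5 13.5] deg [ 0.03  0.09 -0.13]
```

{"op": "play_rows", "data": {
  "series": [0,0,-0.001,0.005,0,0,0,0,0,-0.001,0.009,0,0,0,0,0,-0.001,0.012,0,0,0,0,0,-0.001,0.012,0,0,0,0,0,-0.001,0.012,0,0,0]
}}

```text
time: 4.88
position: [0.6012, 0.2548, 0.0779]
tool_rot: [1.734, 2.615, 0.002]
ft_force: [-2.8, -2.9, 9.6]
grip_width: 0.568
```

```bash
python3 - <<'E'
from h import *
st()
E
```

```text
t 4.88 pos [0.6012 0.2548 0.0779] yaw 22.9 z [ 0.004 -0.001 -1.   ] F [-2.8 -2.9  9.6] w 49.4 q [ 0.13  0.54 -0.76  1.59  0.4   1.17 -0.32]
```

```bash
python3 - <<'E'
from h import *
get_image("top");st();pic("side","s2",(190,220,160,140),5)
E
```

```text
t 4.93 pos [0.6012 0.2547 0.078 ] yaw 22.9 z [ 0.004 -0.001 -1.   ] F [-2.  -2.3  8.4] w 49.0 q [ 0.13  0.54 -0.76  1.59  0.4   1.17 -0.32]
```

View pics/s2.png

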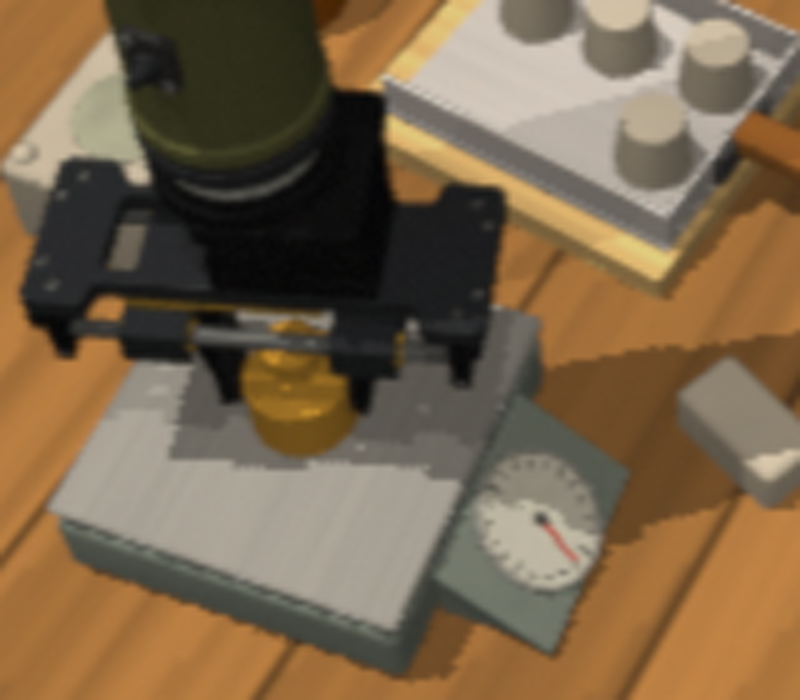

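{"op": "play_rows", "data": {
  "series": [0,0,0,-0.003,0,0,0,0,0,0,-0.006,0,0,0,0,0,0,-0.006,0,0,0,0,0,0,-0.006,0,0,0]
}}

```text
time: 5.32
position: [0.6011, 0.2548, 0.0824]
tool_rot: [1.734, 2.615, 0.003]
ft_force: [1.8, -2.1, 3.6]
grip_width: 0.565
```

```bash
python3 - <<'E'
from h import *
st()
E
```

```text
t 5.32 pos [0.6011 0.2548 0.0824] yaw 22.9 z [ 0.004 -0.001 -1.   ] F [ 1.8 -2.1  3.6] w 49.1 q [ 0.13  0.54 -0.76  1.58  0.39  1.18 -0.31]
```

{"op": "play_rows", "data": {
  "series": [0,0,0,-0.003,0,0,0,0,0,0,-0.003,0,0,0,70,0,0,-0.003,0,0,0,70,0,0,-0.003,0,0,0,70,0,0,-0.003,0,0,0,70,0,0,-0.003,0,0,0,70,0,0,-0.003,0,0,0,90,0,0,-0.003,0,0,0,90,0,0,-0.043,0,0,0,90,0,0,-0.083,0,0,0]
}}

```text
time: 6.15
position: [0.5972, 0.2546, 0.1621]
tool_rot: [-1.732, -2.616, 0.008]
ft_force: [0.5, 0.7, 0.8]
grip_width: 0.839
```

{"op": "play_rows", "data": {
  "series": [90,-0.03,0,-0.01,0,0,0,90,-0.06,0,-0.01,0,0,0,90,-0.08,0,-0.01,0,0,0,90,-0.08,0,-0.01,0,0,0,90,-0.08,0,-0.01,0,0,0,90,-0.08,0,-0.01,0,0,0,90,-0.08,0,-0.01,0,0,0]
}}

```text
time: 6.73
position: [0.6296, 0.1839, 0.1742]
tool_rot: [-1.731, -2.62, -0.001]
ft_force: [-0.1, 0.7, 1.1]
grip_width: 0.901
```

```bash
python3 - <<'E'
from h import *
st()
pic("wrist","w3");pic("top","t3",(120,130,320,200),2.4);pic("side","s3",(190,220,160,140),5)
E
```

```text
t 6.73 pos [0.6296 0.1839 0.1742] yaw 23.1 z [-0.001  0.001 -1.   ] F [-0.1  0.7  1.1] w 78.4 q [ 0.25  0.47 -0.78  1.48  0.33  1.33 -0.15]
```

View pics/w3.png

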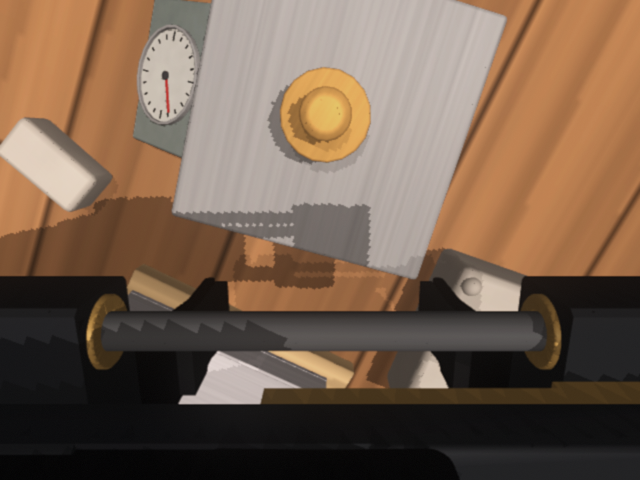

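View pics/s3.png

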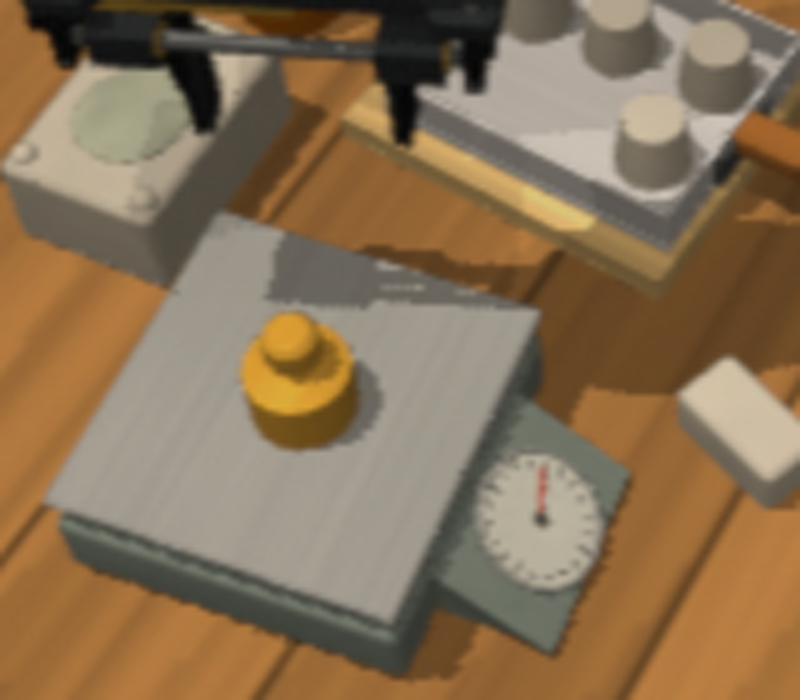

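The weight stands upright near the middle of the pan, at (325,115) in the wrist view. The near pan corners are at (173,213) and (417,278).

```bash
python3 - <<'E'
from h import *
d=get_image("wrist");z=.066
a=ray(d,173,213,z);b=ray(d,417,278,z);e=b-a;print(np.linalg.norm(e))
n=np.array([-e[1],e[0],0]);n/=np.linalg.norm(n); n*=np.sign(n@np.array([0,1,0]))
c=(a+b)/2+.085*n
# third corner check
print("pan c",c,"far corner R seen",ray(d,507,16,z),"pred",b+.17*n)
w=ray(d,325,115,.066+.032);k=ray(d,326,113,.066+.058);print("w",w,"k",k)
st();go([*((w+k)/2)[:2],.15],down(np.radians(23)))
E
```

```text
0.16710105433422495
pan c [0.60418406 0.25643814 0.066     ] far corner R seen [0.67505779 0.34812356 0.066     ] pred [0.67574258 0.35175377 0.066     ]
w [0.59988452 0.25482945 0.098     ] k [0.60027927 0.25491497 0.124     ]
t 6.93 pos [0.63   0.1832 0.1741] yaw 23.1 z [-0.  0. -1.] F [-0.1  0.  -0.5] w 78.0 q [ 0.25  0.47 -0.77  1.48  0.33  1.33 -0.15]
mm [77.7  0.6 24.2] deg [-0.01 -0.01  0.07]
```

{"op": "play_rows", "data": {
  "series": [90,0.04,0,0.01,0,0,0,90,0.077,0.001,0.025,0,0,0,90,0.077,0.001,0.055,0,0,0,90,0.077,0.001,0.08,0,0,0,90,0.077,0.001,0.098,0,0,0,90,0.077,0.001,0.1,0,0,0,90,0.077,0.001,0.1,0,0,0,90,0.077,0.001,0.1,0,0,0]
}}

```text
time: 7.6
position: [0.6019, 0.254, 0.0754]
tool_rot: [1.734, 2.619, 0.002]
ft_force: [-0.4, -0.1, 0.7]
grip_width: 0.903
```

```bash
python3 - <<'E'
from h import *
st();pic("side","s4",(190,220,160,140),5)
E
```

```text
t 7.6 pos [0.6019 0.254  0.0754] yaw 23.0 z [ 0.001  0.001 -1.   ] F [-0.4 -0.1  0.7] w 78.6 q [ 0.13  0.55 -0.76  1.59  0.4   1.17 -0.31]
```

View pics/s4.png

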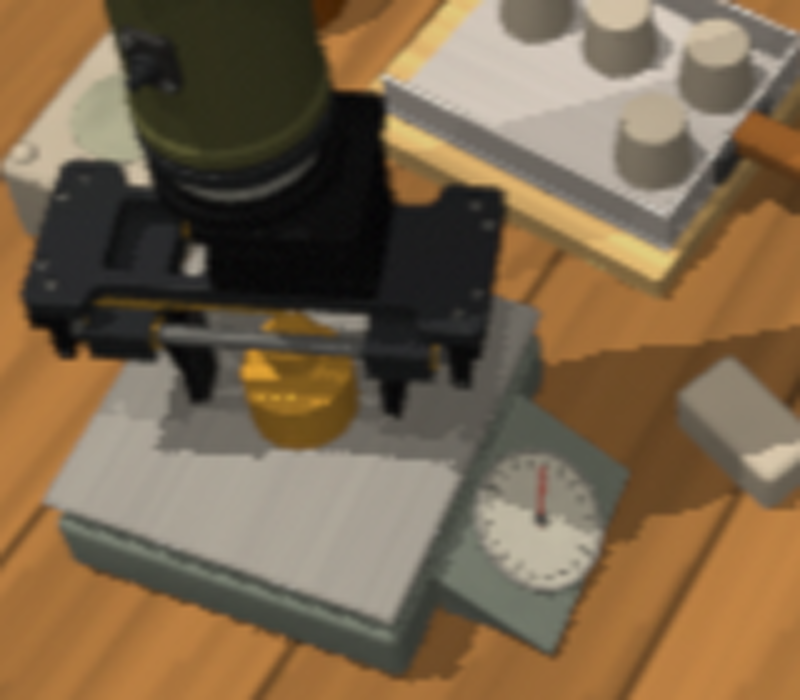

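{"op": "play_rows", "data": {
  "series": [0,0,0,0.001,0,0,0,0,0,0,0.001,0,0,0,0,0,0,0.001,0,0,0,0,0,0,0.001,0,0,0,0,0,0,0.001,0,0,0,0,0,0,0.001,0,0,0,0,0,0,-0.01,0,0,0,0,0,0,-0.025,0,0,0,0,0,0,-0.04,0,0,0,0,0,0,-0.05,0,0,0],
  "force": 50
}}

```text
time: 8.48
position: [0.602, 0.2539, 0.1268]
tool_rot: [1.734, 2.618, 0.003]
ft_force: [0.7, 0.5, -4.6]
grip_width: 0.564
```

```bash
python3 - <<'E'
from h import *
st();pic("side","s5",(190,200,160,140),5)
E
```

```text
t 8.48 pos [0.602  0.2539 0.1268] yaw 23.0 z [ 0.002  0.001 -1.   ] F [ 0.7  0.5 -4.6] w 49.1 q [ 0.14  0.5  -0.78  1.54  0.36  1.25 -0.29]
```

View pics/s5.png

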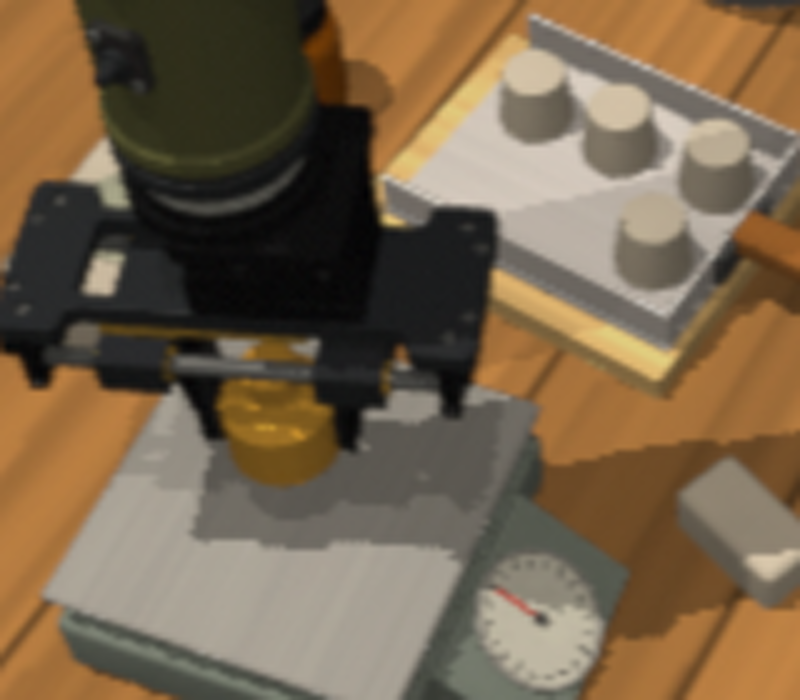

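```bash
python3 - <<'E'
from h import *
go([.418,-.1445,.15],down(np.radians(-19.3)))
E
```

```text
mm [-295.2 -326.   -22.9] deg [ 0.31 -0.11 42.27]
```

{"op": "play_rows", "data": {
  "series": [0,0,0,-0.023,0,0,0,0,-0.295,-0.326,-0.024,0,0,42.3,0,-0.295,-0.326,-0.024,0,0,42.3,0,-0.295,-0.326,-0.024,0,0,42.3,0,-0.295,-0.326,-0.024,0,0,42.3,0,-0.295,-0.326,-0.024,0,0,42.3,0,-0.295,-0.326,-0.024,0,0,42.3,0,-0.295,-0.326,-0.024,0,0,42.3,0,-0.295,-0.326,-0.024,0,0,42.3,0,-0.295,-0.326,-0.024,0,0,42.3]
}}

```text
time: 9.37
position: [0.4425, -0.0881, 0.1488]
tool_rot: [2.56, 1.817, 0.001]
ft_force: [1.4, -1.5, -5.7]
grip_width: 0.564
```

{"op": "play_rows", "data": {
  "series": [0,0,0,0,0,0,0,0,0,0,0,0,0,0,0,0,0,0,0,0,0]
}}

```text
time: 9.62
position: [0.4439, -0.0861, 0.1486]
tool_rot: [2.562, 1.817, 0.002]
ft_force: [0.9, 0.7, -5.0]
grip_width: 0.562
```

```bash
python3 - <<'E'
from h import *
st();go([.418,-.1445,.03],down(np.radians(-19.3)))
E
```

```text
t 9.62 pos [ 0.4439 -0.0861  0.1486] yaw -19.3 z [ 0.001 -0.    -1.   ] F [ 0.9  0.7 -5. ] w 48.9 q [ 0.68 -0.03 -0.54  2.   -0.02  1.17 -0.18]
mm [-63.7  -5.3 118.6] deg [ 0.07 -0.02 -0.02]
```

{"op": "play_rows", "data": {
  "series": [0,-0.04,-0.003,0.0,0,0,0,0,-0.064,-0.005,0.02,0,0,0,0,-0.064,-0.005,0.05,0,0,0,0,-0.064,-0.005,0.08,0,0,0,0,-0.064,-0.005,0.105,0,0,0,0,-0.064,-0.005,0.119,0,0,0,0,-0.064,-0.005,0.119,0,0,0,0,-0.064,-0.005,0.119,0,0,0]
}}

```text
time: 10.28
position: [0.4181, -0.1438, 0.0289]
tool_rot: [-2.559, -1.82, -0.0]
ft_force: [0.8, -0.5, -4.4]
grip_width: 0.561
```

```bash
python3 - <<'E'
from h import *
st();go([.418,-.1445,.016],down(np.radians(-19.3)));pic("wrist","w5");pic("side","s6",(340,160,120,100),6)
E
```

```text
t 10.28 pos [ 0.4181 -0.1438  0.0289] yaw -19.2 z [-0.001  0.001 -1.   ] F [ 0.8 -0.5 -4.4] w 48.8 q [ 0.73  0.11 -0.47  2.14  0.06  0.91 -0.11]
mm [-0.7  0.1 12.9] deg [-0.07 -0.06  0.15]
```

View pics/s6.png

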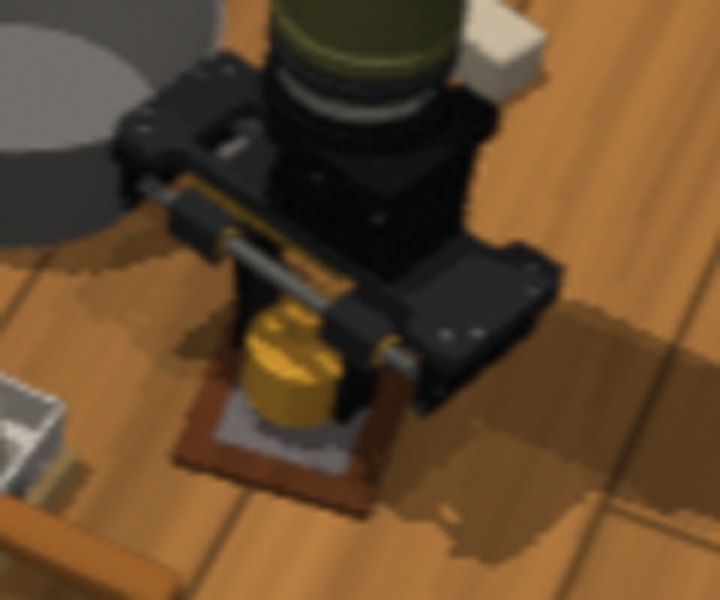

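{"op": "play_rows", "data": {
  "series": [0,0,0,0.003,0,0,0,0,0,0,0.006,0,0,0,0,0,0,0.008,0,0,0,0,0,0,0.008,0,0,0]
}}

```text
time: 10.72
position: [0.4174, -0.1456, 0.021]
tool_rot: [-2.563, -1.817, 0.0]
ft_force: [0.1, -0.9, -4.5]
grip_width: 0.559
```

{"op": "play_rows", "data": {
  "series": [0,0,0,0.001,0,0,0,0,0,0,0.002,0,0,0,0,0,0,0.002,0,0,0]
}}

```text
time: 10.97
position: [0.4175, -0.1456, 0.0189]
tool_rot: [-2.563, -1.817, 0.0]
ft_force: [-0.3, -0.1, -4.9]
grip_width: 0.559
```

{"op": "play_rows", "data": {
  "series": [0,0,0,0.001,0,0,0,0,0,0,0.002,0,0,0,0,0,0,0.002,0,0,0]
}}

```text
time: 11.22
position: [0.4175, -0.1455, 0.0169]
tool_rot: [-2.563, -1.817, 0.0]
ft_force: [-0.3, 0.8, -4.1]
grip_width: 0.559
```

{"op": "play_rows", "data": {
  "series": [0,0,0,0.001,0,0,0,0,0,0,0.001,0,0,0,0,0,0,0.001,0,0,0]
}}

```text
time: 11.47
position: [0.4176, -0.1455, 0.016]
tool_rot: [-2.563, -1.817, 0.0]
ft_force: [-0.3, 0.3, -4.9]
grip_width: 0.563
```

{"op": "play_rows", "data": {
  "series": [0,0,0,0.001,0,0,0,0,0,0,0.001,0,0,0]
}}

```text
time: 11.63
position: [0.4178, -0.1457, 0.0153]
tool_rot: [2.562, 1.817, 0.0]
ft_force: [-0.5, 0.6, -3.2]
grip_width: 0.562
```

{"op": "play_rows", "data": {
  "series": [0,0,0,0.001,0,0,0,0,0,0,0.001,0,0,0]
}}

```text
time: 11.8
position: [0.4178, -0.1456, 0.0152]
tool_rot: [2.563, 1.817, -0.001]
ft_force: [-4.4, 1.1, 7.0]
grip_width: 0.563
```

```bash
python3 - <<'E'
from h import *
pic("side","s7",(340,160,120,100),6);st()
E
```

```text
t 11.85 pos [ 0.4178 -0.1457  0.0152] yaw -19.3 z [-0.    -0.001 -1.   ] F [-4.6  0.6  7.9] w 49.1 q [ 0.73  0.13 -0.47  2.15  0.08  0.88 -0.13]
```

View pics/s7.png

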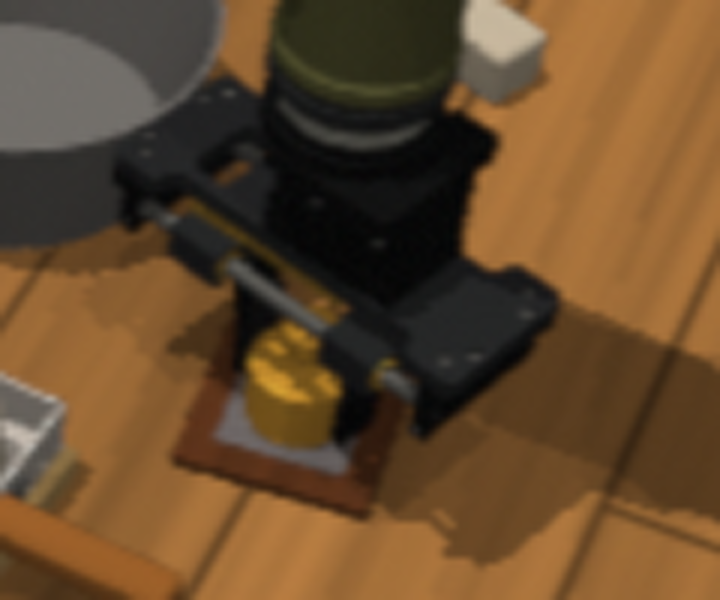

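{"op": "play_rows", "data": {
  "series": [75,0,0,0,0,0,0,75,0,0,0,0,0,0,75,0,0,0,0,0,0,75,0,0,0,0,0,0,75,0,0,0,0,0,0,75,0,0,-0.02,0,0,0,75,0,0,-0.06,0,0,0,75,0,0,-0.1,0,0,0,75,0,0,-0.13,0,0,0,75,0,0,-0.13,0,0,0]
}}

```text
time: 12.68
position: [0.4219, -0.147, 0.1506]
tool_rot: [2.554, 1.811, 0.009]
ft_force: [1.5, -0.7, 0.1]
grip_width: 0.746
```

```bash
python3 - <<'E'
from h import *
st();go([.5038,-.2277,.15],down(np.radians(77.3)));go([.5038,-.2277,.15],down(np.radians(77.3-180)))
E
```

```text
t 12.68 pos [ 0.4219 -0.147   0.1506] yaw -19.3 z [ 0.011 -0.005 -1.   ] F [ 1.5 -0.7  0.1] w 64.9 q [ 0.76 -0.06 -0.47  2.02 -0.03  1.16 -0.03]
mm [-49.1 104.    1.9] deg [  0.43   0.63 -96.63]
mm [-49.1 104.    1.9] deg [ 0.61 -0.42 83.37]
```

{"op": "play_rows", "data": {
  "series": [75,-0.049,0.104,0,0,0,83.4,75,-0.049,0.104,0,0,0,83.4,75,-0.049,0.104,0,0,0,83.4,75,-0.049,0.104,0,0,0,83.4,75,-0.049,0.104,0,0,0,83.4,75,-0.049,0.104,0,0,0,83.4,75,-0.049,0.104,0,0,0,83.4,75,-0.049,0.104,0,0,0,83.4,75,-0.049,0.104,0,0,0,83.4,75,-0.049,0.104,0,0,0,83.4]
}}

```text
time: 13.52
position: [0.4994, -0.2262, 0.1435]
tool_rot: [-3.141, 0.036, 0.001]
ft_force: [0.7, 0.3, -0.2]
grip_width: 0.752
```

{"op": "play_rows", "data": {
  "series": [75,0,0,0,0,0,5,75,0,0,0,0,0,5,75,0,0,0,0,0,5,75,0,0,0,0,0,5]
}}

```text
time: 13.85
position: [0.4994, -0.2261, 0.1438]
tool_rot: [-3.137, 0.159, 0.001]
ft_force: [0.0, 0.1, -1.2]
grip_width: 0.751
```

```bash
python3 - <<'E'
from h import *
st();pic("wrist","w6");go([.5038,-.2277,.15],down(np.radians(77.3-180)))
pic("top","t6",(350,130,160,200),3)
E
```

```text
t 13.85 pos [ 0.4994 -0.2261  0.1438] yaw -95.8 z [-0.  0. -1.] F [ 0.   0.1 -1.2] w 65.4 q [ 0.69  0.18 -0.34  1.8   0.06  1.18 -1.35]
mm [ 4.5  1.1 -6.1] deg [-0.    0.01  6.86]
```

View pics/w6.png

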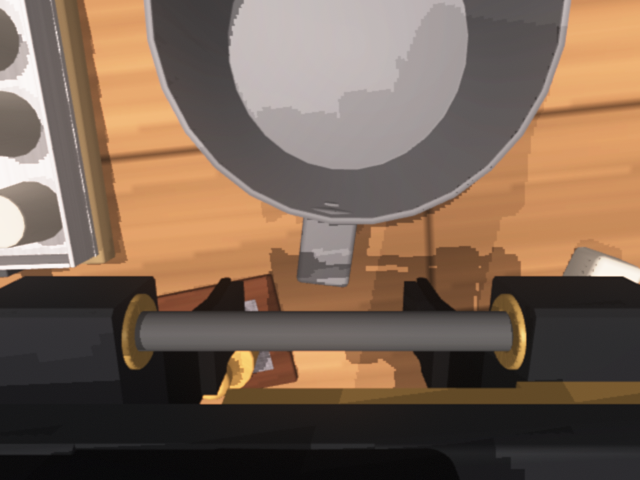

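View pics/t6.png

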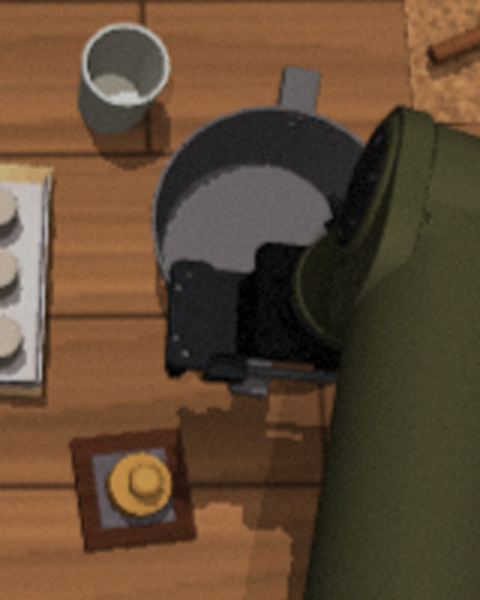

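The wrist view shows the near ear's top face spanning (303,225), (356,225), (348,284) and (297,280). The weight is upright on its stand.

```bash
python3 - <<'E'
from h import *
d=get_image("wrist");st()
a=ray(d,323,281,.081);print("outer end mid",a,"corners",np.linalg.norm(ray(d,297,281,.081)-ray(d,348,285,.081)))
b=ray(d,329,222,.081);print("inner mid",b)
u=(b-a)/np.linalg.norm(b-a);print(np.degrees(np.arctan2(u[1],u[0])))
# rim: left & right extremes at z=.085
L=ray(d,148,10,.085);Rr=ray(d,568,10,.085);print(L,Rr)
m=a+np.array([np.cos(np.radians(-12.7)),np.sin(np.radians(-12.7)),0])*.025;print(m)
go([*m[:2],.058],down(np.radians(-102.7)))
E
```

```text
t 14.0 pos [ 0.4995 -0.2262  0.144 ] yaw -95.9 z [-0.  0. -1.] F [-1.   0.4  1.1] w 65.2 q [ 0.69  0.18 -0.34  1.8   0.06  1.18 -1.35]
outer end mid [ 0.48612038 -0.22470236  0.081     ] corners 0.0288843696541987
inner mid [ 0.51955109 -0.23142495  0.081     ]
-11.36998582292733
[ 0.63102077 -0.15639896  0.085     ] [ 0.61074661 -0.35416824  0.085     ]
[ 0.51050875 -0.23019852  0.081     ]
mm [11.4  2.9 86. ] deg [-0.    0.01  6.81]
```

```bash
python3 - <<'E'
from h import *
st();go([.502,-.2285,.058],down(np.radians(-102.5)))
E
```

```text
t 14.0 pos [ 0.4995 -0.2262  0.144 ] yaw -95.9 z [-0.  0. -1.] F [-1.   0.4  1.1] w 65.2 q [ 0.69  0.18 -0.34  1.8   0.06  1.18 -1.35]
mm [ 2.8  2.  86. ] deg [-0.    0.01  6.61]
```

{"op": "play_rows", "data": {
  "series": [75,0.003,0.002,0.0,0,0,6.6,75,0.003,0.002,0.03,0,0,6.6,75,0.003,0.002,0.06,0,0,6.6,75,0.003,0.002,0.08,0,0,6.6,75,0.003,0.002,0.086,0,0,6.6,75,0.003,0.002,0.086,0,0,6.6,75,0.003,0.002,0.086,0,0,6.6]
}}

```text
time: 14.58
position: [0.5029, -0.2287, 0.0588]
tool_rot: [3.123, -0.343, 0.001]
ft_force: [-0.4, 0.3, -0.3]
grip_width: 0.749
```

```bash
python3 - <<'E'
from h import *
st();pic("wrist","w7");pic("side","s8",(300,110,160,120),5)
E
```

```text
t 14.58 pos [ 0.5029 -0.2287  0.0588] yaw -102.5 z [ 0.001 -0.    -1.   ] F [-0.4  0.3 -0.3] w 65.1 q [ 0.67  0.27 -0.32  1.87  0.1   1.01 -1.49]
```

View pics/s8.png

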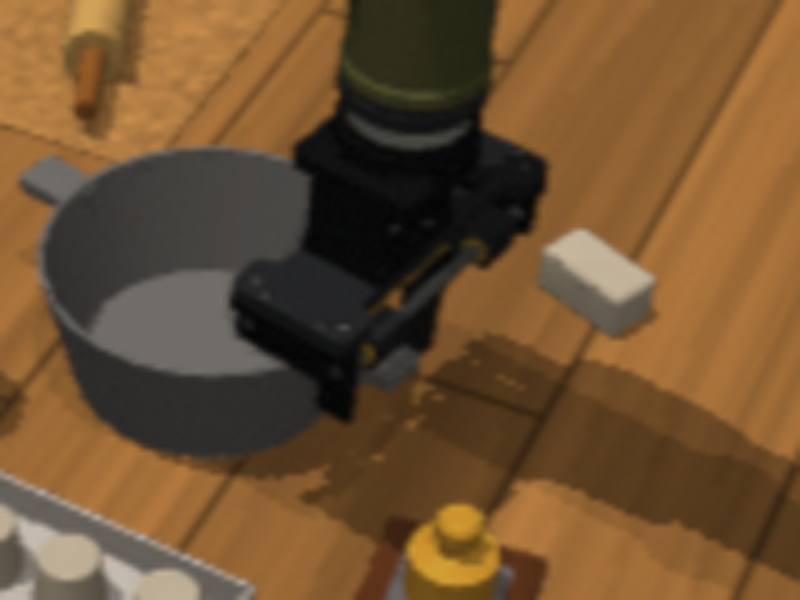

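View pics/w7.png

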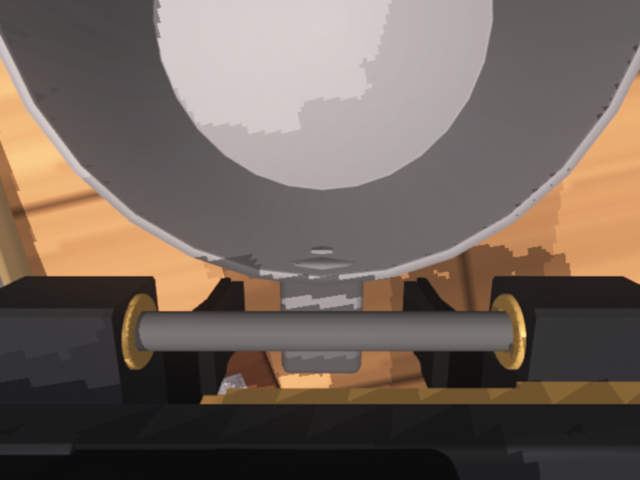

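{"op": "play_rows", "data": {
  "series": [0,0,0,0.002,0,0,0,0,0,0,0.002,0,0,0,0,0,0,0.002,0,0,0,0,0,0,0.002,0,0,0,0,0,0,0.002,0,0,0,0,0,0,0.002,0,0,0,0,0,0,-0.005,0,0,0,0,0,0,-0.015,0,0,0,0,0,0,-0.03,0,0,0,0,0,0,-0.03,0,0,0],
  "force": 60
}}

```text
time: 15.52
position: [0.5039, -0.2292, 0.091]
tool_rot: [3.121, -0.343, 0.006]
ft_force: [0.1, -0.4, -1.5]
grip_width: 0.336
```

```bash
python3 - <<'E'
from h import *
st();pic("side","s9",(300,110,160,120),5)
E
```

```text
t 15.52 pos [ 0.5039 -0.2292  0.091 ] yaw -102.5 z [ 0.004 -0.002 -1.   ] F [ 0.1 -0.4 -1.5] w 29.2 q [ 0.67  0.24 -0.33  1.84  0.09  1.07 -1.48]
```

View pics/s9.png

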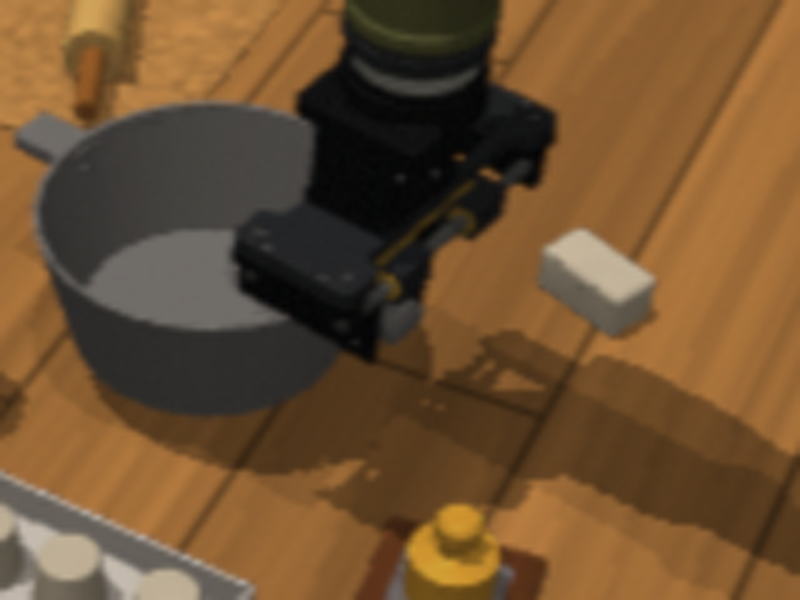

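{"op": "play_rows", "data": {
  "series": [0,0,0,-0.02,0,0,0,0,0,0,-0.045,0,0,0,0,0,0,-0.07,0,0,0,0,0,0,-0.09,0,0,0,0,0,0,-0.1,0,0,0,0,0,0,-0.1,0,0,0,0,0,0,-0.1,0,0,0]
}}

```text
time: 16.15
position: [0.5018, -0.2284, 0.1872]
tool_rot: [-3.123, 0.343, 0.002]
ft_force: [0.3, 0.4, -3.8]
grip_width: 0.338
```

```bash
python3 - <<'E'
from h import *
st();pic("side","s10",(250,80,200,150),4);pic("top","t10",(330,100,200,200),3)
go([.4996,.2067,.19],down(np.radians(-65)))
E
```

```text
t 16.15 pos [ 0.5018 -0.2284  0.1872] yaw -102.6 z [-0.001  0.    -1.   ] F [ 0.3  0.4 -3.8] w 29.4 q [ 0.68  0.15 -0.33  1.74  0.05  1.26 -1.45]
mm [ -95.9 -424.1   -3.4] deg [ -0.11   0.18 -37.55]
```

View pics/s10.png

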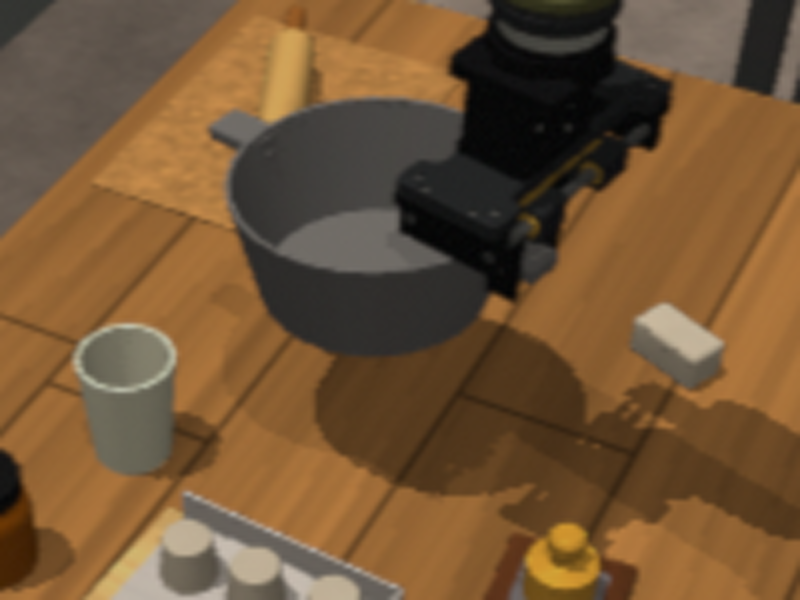

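View pics/t10.png

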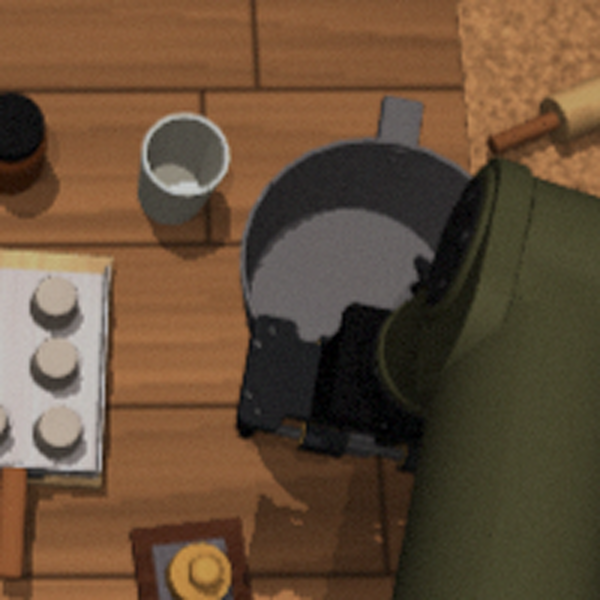

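{"op": "play_rows", "data": {
  "series": [0,-0.002,-0.01,-0.004,0,0,-0.8,0,-0.007,-0.03,-0.01,0,0,-2.6,0,-0.013,-0.06,-0.01,0,0,-5.3,0,-0.021,-0.095,-0.01,0,0,-8.4,0,-0.029,-0.13,-0.01,0,0,-11.5,0,-0.037,-0.165,-0.01,0,0,-14.6,0,-0.045,-0.2,-0.01,0,0,-17.7,0,-0.053,-0.235,-0.01,0,0,-20.8,0,-0.06,-0.265,-0.01,0,0,-23.5,0,-0.067,-0.295,-0.01,0,0,-26.1]
}}

```text
time: 17.08
position: [0.4994, 0.0783, 0.1983]
tool_rot: [-3.118, -0.382, 0.0]
ft_force: [1.5, -0.4, -2.3]
grip_width: 0.336
```

```bash
python3 - <<'E'
from h import *
st()
go([.4996,.2067,.197],down(np.radians(-65)))
E
```

```text
t 17.08 pos [0.4994 0.0783 0.1983] yaw -76.0 z [-0.  0. -1.] F [ 1.5 -0.4 -2.3] w 29.2 q [ 0.39  0.06 -0.61  1.82  0.04  1.28 -1.56]
mm [  31.1 -124.5    1.3] deg [-1.000e-02  1.000e-02 -1.104e+01]
```

{"op": "play_rows", "data": {
  "series": [0,0.007,-0.03,0,0,0,-2.7,0,0.014,-0.058,0,0,0,-5.2,0,0.022,-0.088,0,0,0,-8,0,0.028,-0.11,0,0,0,-10,0,0.031,-0.122,0,0,0,-11,0,0.031,-0.122,0,0,0,-11,0,0.031,-0.122,0,0,0,-11,0,0.031,-0.122,0,0,0,-11]
}}

```text
time: 17.75
position: [0.5024, 0.1985, 0.1978]
tool_rot: [3.069, 0.665, -0.001]
ft_force: [0.2, -0.4, -3.4]
grip_width: 0.334
```

```bash
python3 - <<'E'
from h import *
st();go([.4996,.2067,.14],down(np.radians(-65)))
pic("side","s11",(170,150,240,180),3);pic("top","t11",(160,120,220,180),3.5)
E
```

```text
t 17.75 pos [0.5024 0.1985 0.1978] yaw -65.5 z [-0.001 -0.002 -1.   ] F [ 0.2 -0.4 -3.4] w 29.1 q [ 0.24  0.16 -0.72  1.74  0.11  1.29 -1.66]
mm [ 1.  -8.7 57.8] deg [ 0.07  0.07 -0.53]
```

View pics/s11.png

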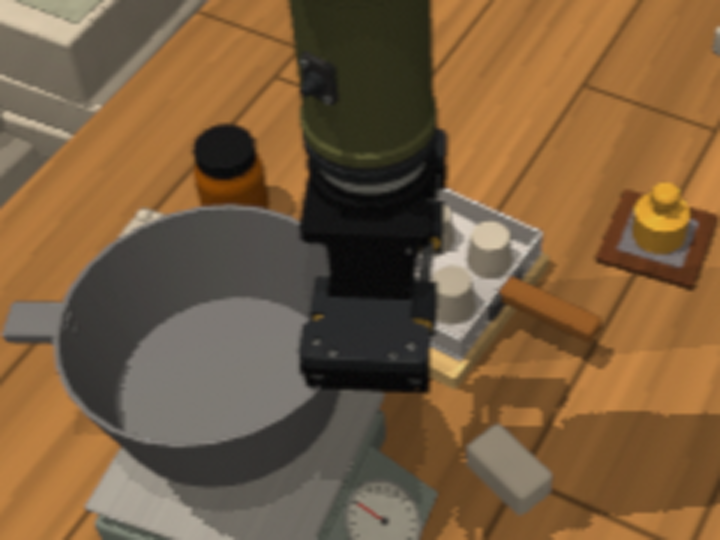

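View pics/t11.png

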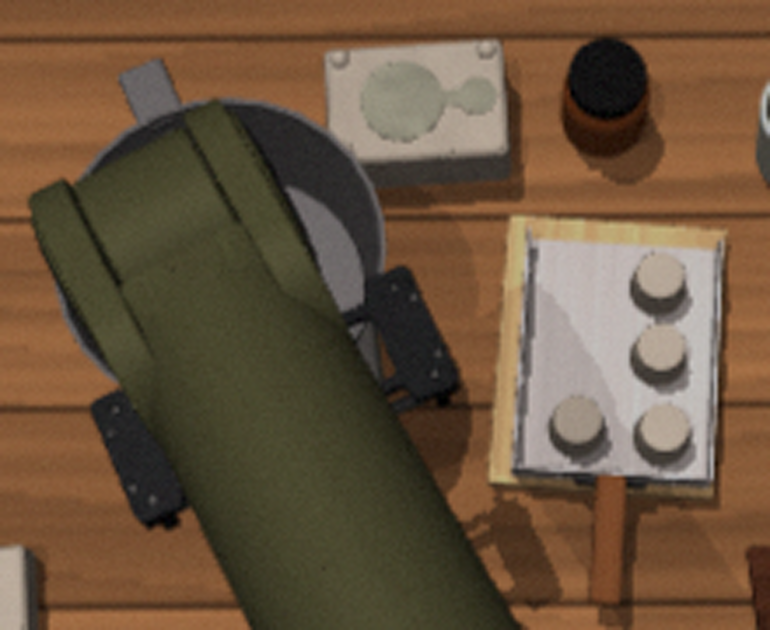

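```bash
python3 - <<'E'
from h import *
d=get_image("top");e=get_image("side");st()
from scipy.optimize import least_squares
def fit(P,r=.102):
    P=np.array(P)[:,:2]; s=least_squares(lambda c:np.linalg.norm(P-c[:2],axis=1)-r,P.mean(0));return s.x,np.round(s.fun*1e3,1)
z=.2255
print(fit([ray(d,x/3.5+160,y/3.5+120,z) for x,y in [(385,240),(372,190),(330,130),(290,105),(60,290),(75,340)]]))
print(fit([ray(e,x/3+170,y/3+150,z) for x,y in [(57,330),(80,385),(130,425),(200,442),(270,436),(90,265),(140,228),(220,208)]]))
E
```

```text
t 17.95 pos [0.5028 0.1984 0.198 ] yaw -65.6 z [-0.    -0.001 -1.   ] F [ 0.5  0.4 -3.7] w 29.3 q [ 0.24  0.16 -0.72  1.74  0.11  1.29 -1.66]
(array([0.6071169, 0.244952 ]), array([-2.1, -2.8, -0.8,  0.1, -4.1, -1.4]))
(array([0.5984076 , 0.24644744]), array([ 4.6, -1.9, -4.1, -3.3,  1.2,  1.3, -1.6, -5.8]))
```

{"op": "play_rows", "data": {
  "series": [0,0.001,-0.009,0.02,0,0,0,0,0.001,-0.009,0.04,0,0,0,0,0.001,-0.009,0.055,0,0,0,0,0.001,-0.009,0.062,0,0,0,0,0.001,-0.009,0.062,0,0,0,0,0.001,-0.009,0.062,0,0,0]
}}

```text
time: 18.45
position: [0.5001, 0.2081, 0.1365]
tool_rot: [-3.07, -0.666, -0.0]
ft_force: [0.5, 0.2, -2.3]
grip_width: 0.34
```

{"op": "play_rows", "data": {
  "series": [0,0,0,0.002,0,0,0,0,0,0,0.004,0,0,0,0,0,0,0.004,0,0,0,0,0,0,0.004,0,0,0]
}}

```text
time: 18.78
position: [0.5004, 0.2086, 0.1327]
tool_rot: [3.07, 0.668, 0.003]
ft_force: [1.5, 0.4, -2.0]
grip_width: 0.34
```

{"op": "play_rows", "data": {
  "series": [0,0,0,0.002,0,0,0,0,0,0,0.003,0,0,0,0,0,0,0.003,0,0,0,0,0,0,0.003,0,0,0]
}}

```text
time: 19.12
position: [0.4999, 0.2085, 0.1292]
tool_rot: [3.07, 0.668, 0.001]
ft_force: [-0.4, -0.9, -0.6]
grip_width: 0.336
```

{"op": "play_rows", "data": {
  "series": [0,0,0,0.001,0,0,0,0,0,0,0.002,0,0,0,0,0,0,0.002,0,0,0,0,0,0,0.002,0,0,0]
}}

```text
time: 19.45
position: [0.4997, 0.2084, 0.1271]
tool_rot: [3.07, 0.668, -0.0]
ft_force: [-1.0, 0.1, 0.2]
grip_width: 0.338
```

```bash
python3 - <<'E'
from h import *
st();pic("side","s12",(170,150,240,180),3)
E
```

```text
t 19.45 pos [0.4997 0.2084 0.1271] yaw -65.5 z [-0. -0. -1.] F [-1.   0.1  0.2] w 29.4 q [ 0.2   0.23 -0.72  1.82  0.16  1.15 -1.72]
```

View pics/s12.png

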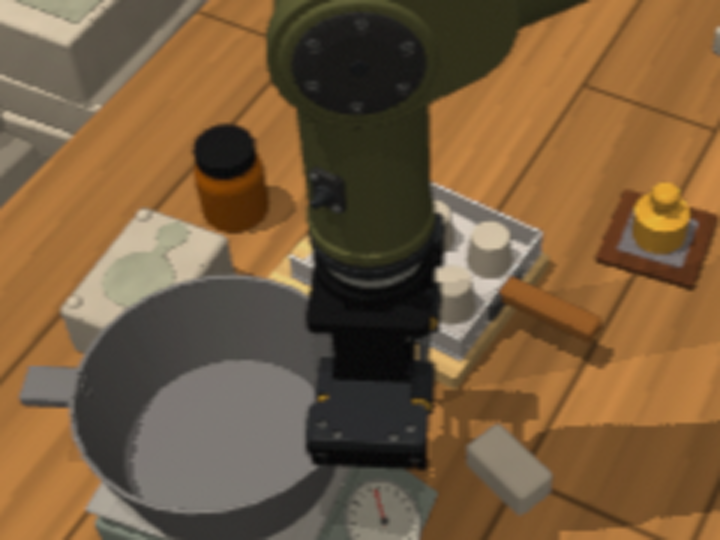

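{"op": "play_rows", "data": {
  "series": [70,0,0,0,0,0,0,70,0,0,0,0,0,0,70,0,0,0,0,0,0,70,0,0,0,0,0,0,70,0,0,-0.01,0,0,0,70,0,0,-0.04,0,0,0,70,0,0,-0.08,0,0,0,70,-0.04,0,-0.1,0,0,0,70,-0.08,0,-0.11,0,0,0,70,-0.1,0,-0.11,0,0,0]
}}

```text
time: 20.33
position: [0.4076, 0.1673, 0.2401]
tool_rot: [3.069, 0.67, 0.006]
ft_force: [0.4, 0.4, -0.0]
grip_width: 0.697
```

```bash
python3 - <<'E'
from h import *
st();pic("wrist","w13");d=pic("top","t13",(130,100,260,200),3)
P=[]
E
```

```text
t 20.33 pos [0.4076 0.1673 0.2401] yaw -65.4 z [ 0.004  0.    -1.   ] F [ 0.4  0.4 -0. ] w 60.7 q [ 0.33 -0.15 -0.7   1.89 -0.1   1.36 -1.49]
```

View pics/w13.png

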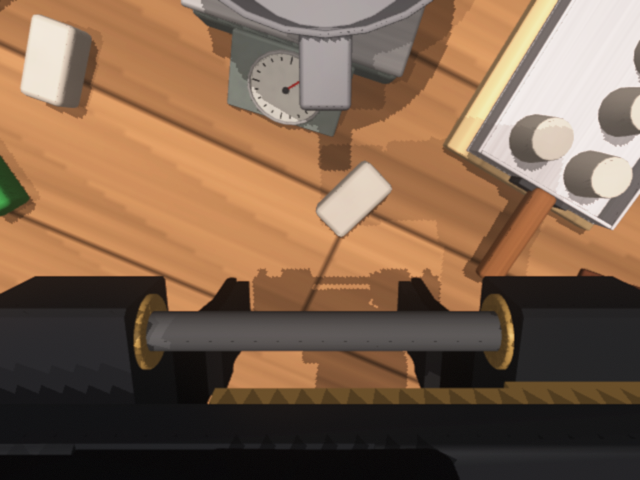

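View pics/t13.png

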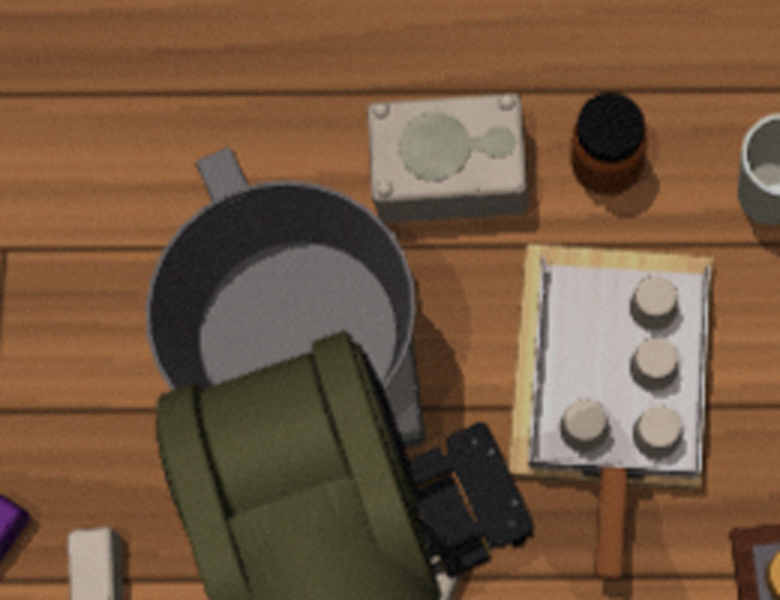

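```bash
python3 - <<'E'
from h import *
from scipy.optimize import least_squares
d=get_image("top");st()
P=np.array([ray(d,x/3+130,y/3+100,.1525)[:2] for x,y in [(150,310),(413,300),(282,182),(190,225),(375,222),(160,355)]])
s=least_squares(lambda c:np.linalg.norm(P-c,axis=1)-.102,P.mean(0));print(s.x,np.round(s.fun*1e3,1))
R0=Ro.from_rotvec(get_state()["tool_rot"])
go([.465,.193,.30],down(np.radians(-65.4))*Ro.from_rotvec([0,np.radians(-55),0]))
E
```

```text
t 20.48 pos [0.4086 0.1664 0.2384] yaw -65.5 z [ 0.004 -0.002 -1.   ] F [ 0.3 -0.1  0.4] w 61.0 q [ 0.33 -0.14 -0.7   1.89 -0.09  1.36 -1.49]
[0.60141197 0.25366906] [-1.7 -4.5  2.1 -0.8 -4.  -5.4]
mm [ 62.5  -0.6 -61.4] deg [  0.13 -55.15  -0.19]
```

Basin centre measures (.601,.254), so it is on the pan centre. Now I'll try the pouring tilt with an empty hand.

{"op": "play_rows", "data": {
  "series": [70,0.062,0,-0.06,0,-7,0,70,0.062,0,-0.06,0,-14,0,70,0.062,0,-0.06,0,-21,0,70,0.062,0,-0.06,0,-28,0,70,0.062,0,-0.06,0,-35,0,70,0.062,0,-0.06,0,-42,0,70,0.062,0,-0.06,0,-49,0,70,0.062,0,-0.06,0,-55,0,70,0.062,0,-0.06,0,-55,0,70,0.062,0,-0.06,0,-55,0]
}}

```text
time: 21.32
position: [0.4556, 0.191, 0.2796]
tool_rot: [2.758, 0.588, -0.932]
ft_force: [0.3, -0.7, -1.6]
grip_width: 0.701
```

```bash
python3 - <<'E'
from h import *
st();pic("side","s14")
go([.465,.193,.30],down(np.radians(-65.4))*Ro.from_rotvec([0,np.radians(-55),0]))
E
```

```text
t 21.32 pos [0.4556 0.191  0.2796] yaw -65.2 z [-0.545 -0.282 -0.79 ] F [ 0.3 -0.7 -1.6] w 61.0 q [-0.57  0.48  0.16  1.28 -0.03  2.04 -1.56]
mm [ -2.8   1.9 -18.2] deg [  1.64 -17.6   -1.67]
```

View pics/s14.png

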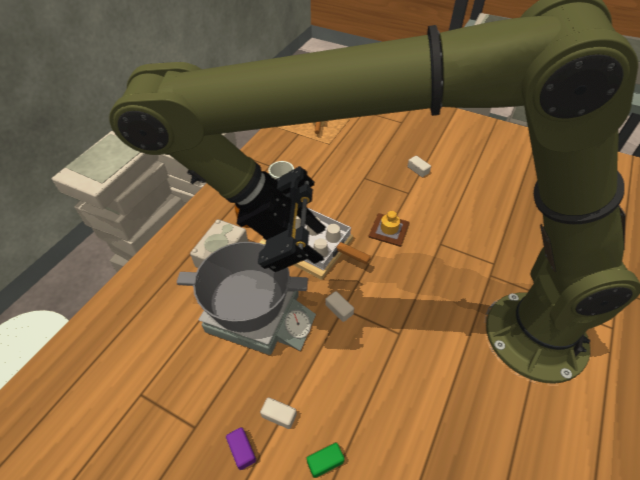

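```bash
python3 - <<'E'
from h import *
f=go([.60,.12,.32],down(np.radians(23)))
go([.66,.1165,.30],down(np.radians(23))*Ro.from_rotvec([0,np.radians(-55),0]),f)
E
```

```text
mm [ 61.4 125.3 -86.1] deg [-27.02  31.36 -85.69]
mm [-26.7  53.9  20. ] deg [  0. -55.   0.]
```

{"op": "play_rows", "data": {
  "series": [70,0.061,0.125,-0.086,-27,31.4,-85.7,70,0.061,0.125,-0.086,-27,31.4,-85.7,70,0.061,0.125,-0.086,-27,31.4,-85.7,70,0.061,0.125,-0.086,-27,31.4,-85.7,70,0.061,0.125,-0.086,-27,31.4,-85.7,70,0.061,0.125,-0.086,-27,31.4,-85.7,70,0.061,0.125,-0.086,-27,31.4,-85.7,70,0.061,0.125,-0.086,-27,31.4,-85.7,70,0.061,0.125,-0.086,-27,31.4,-85.7,70,0.061,0.125,-0.086,-27,31.4,-85.7]
}}

```text
time: 22.2
position: [0.5992, 0.1216, 0.3177]
tool_rot: [2.141, 2.229, -0.258]
ft_force: [0.9, -0.2, 0.6]
grip_width: 0.698
```

```bash
python3 - <<'E'
from h import *
st()
go([.66,.1165,.30],down(np.radians(23))*Ro.from_rotvec([0,np.radians(-55),0]))
E
```

```text
t 22.2 pos [0.5992 0.1216 0.3177] yaw 1.9 z [-0.086 -0.147 -0.985] F [ 0.9 -0.2  0.6] w 60.7 q [-0.29  0.31 -0.03  1.29  0.12  1.67 -0.27]
mm [-5.3 62.  12.9] deg [-15.95 -47.09 -15.65]
```

{"op": "play_rows", "data": {
  "series": [70,-0.005,0.062,0.013,-2.3,-6.7,-2.2,70,-0.005,0.062,0.013,-4.6,-13.5,-4.5,70,-0.005,0.062,0.013,-6.8,-20,-6.7,70,-0.005,0.062,0.013,-9.1,-27,-8.9,70,-0.005,0.062,0.013,-11.4,-33.6,-11.2,70,-0.005,0.062,0.013,-13.7,-40.4,-13.4,70,-0.005,0.062,0.013,-16,-47.1,-15.6,70,-0.005,0.062,0.013,-16,-47.1,-15.6,70,-0.005,0.062,0.013,-16,-47.1,-15.6,70,-0.005,0.062,0.013,-16,-47.1,-15.6]
}}

```text
time: 23.03
position: [0.6596, 0.116, 0.2991]
tool_rot: [1.252, 1.881, -0.655]
ft_force: [-0.2, -0.1, 0.9]
grip_width: 0.699
```

```bash
python3 - <<'E'
from h import *
st();pic("side","s15")
go([.66,.1165,.30],down(np.radians(23))*Ro.from_rotvec([0,np.radians(-55),0]))
E
```

```text
t 23.03 pos [0.6596 0.116  0.2991] yaw 22.7 z [ 0.315 -0.757 -0.573] F [-0.2 -0.1  0.9] w 60.8 q [-0.67  0.41 -0.    1.49  0.91  1.59 -0.43]
mm [ 1.2  0.5 -1.2] deg [-0.39  0.07 -0.28]
```

View pics/s15.png

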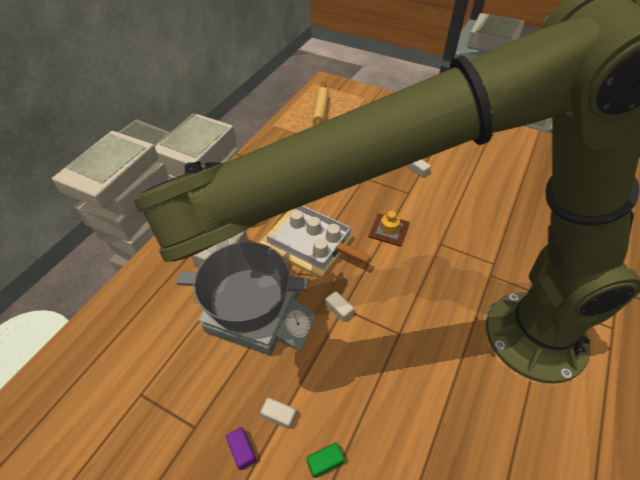

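```bash
python3 - <<'E'
from h import *
go([.48,.006,.20],down(np.radians(-94)))
E
```

```text
mm [  64.2 -208.1   83.3] deg [ 55.29  34.19 106.05]
```

```bash
python3 - <<'E'
from h import *
f=go([.56,.06,.28],down(np.radians(23)))
go([.48,.006,.18],down(np.radians(-94)),f)
E
```

```text
mm [   9.7 -113.5   21.7] deg [-0.22 55.07 -0.44]
mm [-18.4 -94.7 100. ] deg [  0.   0. 117.]
```

{"op": "play_rows", "data": {
  "series": [70,0.01,-0.113,0.022,0,55,0,70,0.01,-0.113,0.022,0,55,0,70,0.01,-0.113,0.022,0,55,0,70,0.01,-0.113,0.022,0,55,0,70,0.01,-0.113,0.022,0,55,0,70,0.01,-0.113,0.022,0,55,0,70,0.01,-0.113,0.022,0,55,0,70,0.01,-0.113,0.022,0,55,0,70,0.01,-0.113,0.022,0,55,0,70,0.01,-0.113,0.022,0,55,0]
}}

```text
time: 23.92
position: [0.5609, 0.0569, 0.2809]
tool_rot: [1.749, 2.604, -0.003]
ft_force: [0.4, -0.4, -0.4]
grip_width: 0.698
```

{"op": "play_rows", "data": {
  "series": [70,-0.018,-0.095,0.08,0,0,117,70,-0.018,-0.095,0.08,0,0,117,70,-0.018,-0.095,0.08,0,0,117,70,-0.018,-0.095,0.08,0,0,117,70,-0.018,-0.095,0.08,0,0,117,70,-0.018,-0.095,0.08,0,0,117,70,-0.018,-0.095,0.08,0,0,117,70,-0.018,-0.095,0.08,0,0,117,70,-0.018,-0.095,0.08,0,0,117,70,-0.018,-0.095,0.08,0,0,117]
}}

```text
time: 24.75
position: [0.4787, 0.0086, 0.2001]
tool_rot: [2.94, 1.094, -0.001]
ft_force: [0.5, 1.3, 0.3]
grip_width: 0.7
```

```bash
python3 - <<'E'
from h import *
st()
go([.48,.006,.18],down(np.radians(-94)))
E
```

```text
t 24.75 pos [0.4787 0.0086 0.2001] yaw -49.2 z [ 0.001 -0.005 -1.   ] F [0.5 1.3 0.3] w 60.9 q [-0.23 -0.03  0.15  1.9   0.01  1.28 -0.94]
mm [-0.7  2.7 20.1] deg [2.700e-01 4.000e-02 4.483e+01]
```

{"op": "play_rows", "data": {
  "series": [70,0,0.003,0.02,0,0,44.8,70,0,0.003,0.02,0,0,44.8,70,0,0.003,0.02,0,0,44.8,70,0,0.003,0.02,0,0,44.8,70,0,0.003,0.02,0,0,44.8,70,0,0.003,0.02,0,0,44.8,70,0,0.003,0.02,0,0,44.8,70,0,0.003,0.02,0,0,44.8,70,0,0.003,0.02,0,0,44.8]
}}

```text
time: 25.5
position: [0.4807, 0.0058, 0.18]
tool_rot: [3.136, -0.099, 0.001]
ft_force: [-1.2, -0.1, -1.1]
grip_width: 0.696
```

```bash
python3 - <<'E'
from h import *
pic("wrist","w16");st()
E
```

```text
t 25.55 pos [0.4807 0.0055 0.18  ] yaw -93.6 z [ 0.    -0.004 -1.   ] F [ 0.5 -0.2 -0.1] w 60.7 q [-0.22 -0.02  0.15  1.92  0.01  1.24 -1.71]
```

View pics/w16.png

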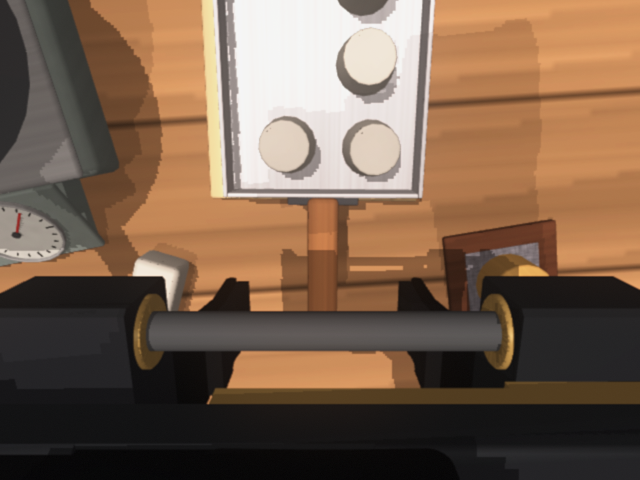

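```bash
python3 - <<'E'
from h import *
d=get_image("wrist");st()
w=ray(d,322,195,.05);print("wall top",w,"handle",ray(d,322,210,.052),ray(d,322,300,.052), "wid",ray(d,308,230,.052)-ray(d,337,230,.052))
print("tray wall corners",ray(d,222,197,.048),ray(d,424,197,.048))
go([w[0]-.016,ray(d,322,240,.052)[1],.026],down(np.radians(-94)))
E
```

```text
t 25.6 pos [0.4807 0.0052 0.1799] yaw -93.7 z [ 0.    -0.003 -1.   ] F [ 0.1  0.6 -0.1] w 61.0 q [-0.22 -0.02  0.15  1.92  0.01  1.24 -1.71]
wall top [0.50634093 0.00421377 0.05      ] handle [0.49616531 0.00487235 0.052     ] [0.42922681 0.00918633 0.052     ] wid [0.0013185  0.02038649 0.        ]
tray wall corners [0.50914039 0.07411656 0.048     ] [ 0.50006388 -0.06702944  0.048     ]
mm [  9.5  -2.2 153.9] deg [ 0.19 -0.02  0.31]
```

{"op": "play_rows", "data": {
  "series": [70,0.007,0,0.04,0,0,0.3,70,0.007,0,0.08,0,0,0.3,70,0.007,0,0.115,0,0,0.3,70,0.007,0,0.14,0,0,0.3,70,0.007,0,0.154,0,0,0.3,70,0.007,0,0.154,0,0,0.3,70,0.007,0,0.154,0,0,0.3,70,0.007,0,0.154,0,0,0.3]
}}

```text
time: 26.27
position: [0.4888, 0.0036, 0.027]
tool_rot: [3.137, -0.113, 0.003]
ft_force: [0.3, -1.2, 0.6]
grip_width: 0.701
```

```bash
python3 - <<'E'
from h import *
st();pic("wrist","w17");pic("side","s17",(250,170,160,120),5)
E
```

```text
t 26.27 pos [0.4888 0.0036 0.027 ] yaw -94.1 z [ 0.002 -0.003 -1.   ] F [ 0.3 -1.2  0.6] w 61.0 q [-0.21  0.17  0.16  2.06 -0.03  0.91 -1.68]
```

View pics/w17.png

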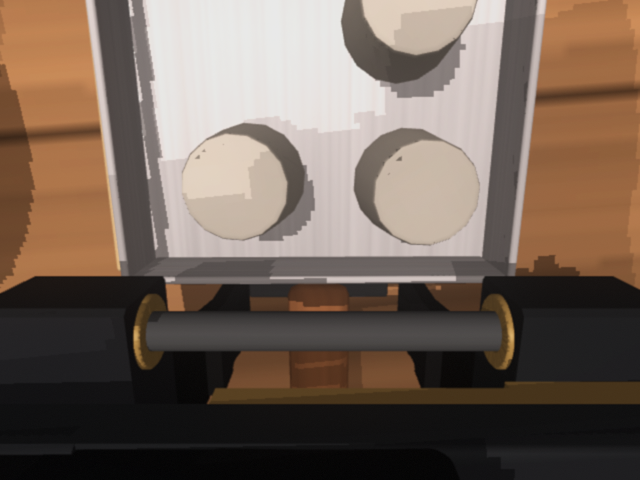

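View pics/s17.png

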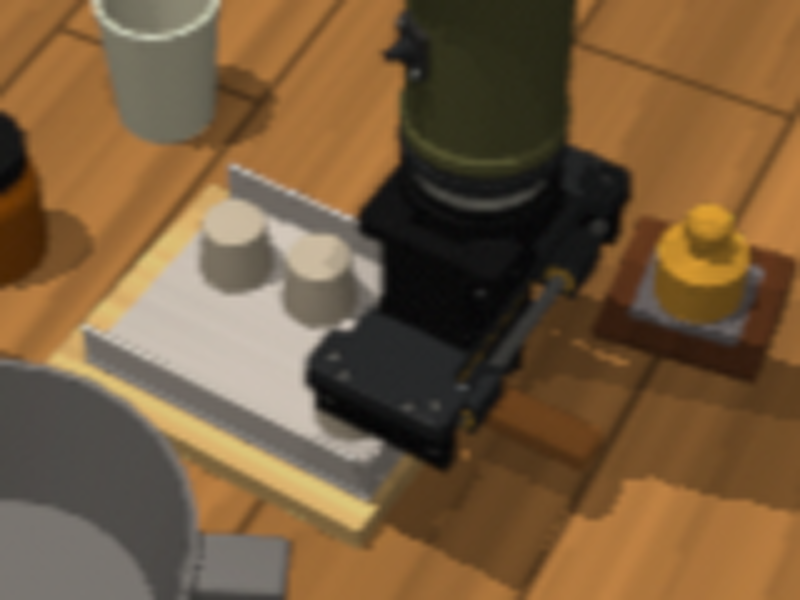

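{"op": "play_rows", "data": {
  "series": [0,0,0,0,0,0,0,0,0,0,0,0,0,0,0,0,0,0,0,0,0,0,0,0,0,0,0,0,0,0,0,0,0,0,0,0,0,0,0,0,0,0,0,0,0,0,0,0,0],
  "force": 60
}}

```text
time: 26.95
position: [0.4876, 0.0037, 0.0258]
tool_rot: [3.137, -0.114, -0.0]
ft_force: [-1.1, 3.2, -0.2]
grip_width: 0.255
```

{"op": "play_rows", "data": {
  "series": [0,0,0,-0.005,0,0,0,0,0,0,-0.015,0,0,0,0,0,0,-0.025,0,0,0,0,0,0,-0.03,0,0,0,0,0,0,-0.03,0,0,0,0,0,0,-0.03,0,0,0]
}}

```text
time: 27.45
position: [0.4879, 0.0034, 0.0563]
tool_rot: [3.137, -0.114, 0.001]
ft_force: [0.4, 0.7, -4.5]
grip_width: 0.251
```

```bash
python3 - <<'E'
from h import *
st();pic("wrist","w18");pic("side","s18",(250,150,160,120),5)
E
```

```text
t 27.45 pos [0.4879 0.0034 0.0563] yaw -94.2 z [ 0.001 -0.003 -1.   ] F [ 0.4  0.7 -4.5] w 21.9 q [-0.21  0.13  0.16  2.04 -0.02  0.97 -1.69]
```

View pics/w18.png

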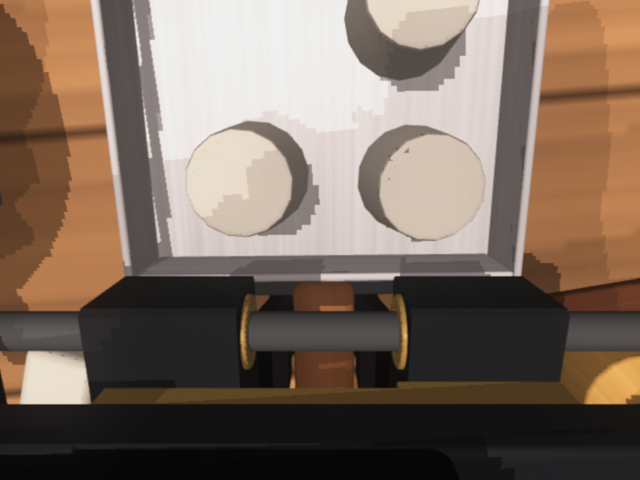

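View pics/s18.png

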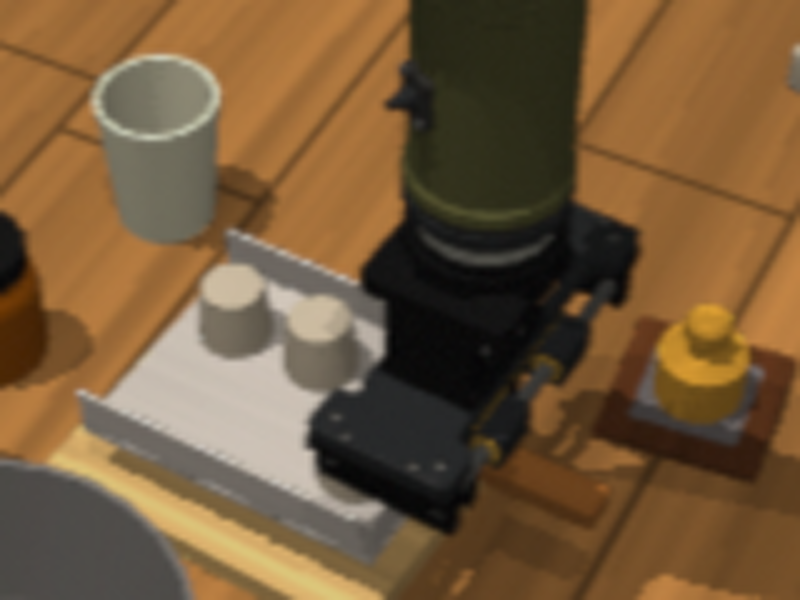

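```bash
cat >> h.py <<'E'
def rows(way,frm,g,n):
    """way: list of n (pos,Rot); print series relative to frm"""
    p0,R0=frm;o=[]
    for p,R in way:
        t=R0.inv().apply(np.array(p)-p0);r=(R0.inv()*R).as_rotvec(degrees=True)
        o+=[g]+[round(float(x),3) for x in t]+[round(float(x),1) for x in r]
    print(o)
E
python3 - <<'E'
from h import *
s=get_state();P=s["position"];R=Ro.from_rotvec(s["tool_rot"])
# leg 1: up
def sm(n): x=(np.arange(1,n+1))/n; return x*x*(3-2*x)
p1=np.array([.4876,.0034,.22])
rows([(P+(p1-P)*f,R) for f in sm(8)]+[(p1,R)]*2,(P,R),0,10)
p2=np.array([.687,.0524,.22])
a=sm(30);R1=down(np.radians(-94.2))
w=[(p1+(p2-p1)*f,down(np.radians(-94.2+117.2*f))) for f in a]
for k in range(3):
    fr=(p1,R1) if k==0 else w[10*k-1]
    rows(w[10*k:10*k+10],fr,0,10)
E
```

```text
[0, 0.0, 0.0, -0.007, 0.0, 0.0, 0.0, 0, 0.0, 0.0, -0.026, 0.0, 0.0, 0.0, 0, 0.0, 0.0, -0.052, 0.0, 0.0, 0.0, 0, 0.0, 0.0, -0.082, 0.0, 0.0, 0.0, 0, 0.0, 0.0, -0.112, 0.0, 0.0, 0.0, 0, 0.0, 0.0, -0.139, 0.0, 0.0, 0.0, 0, 0.0, 0.0, -0.157, 0.0, 0.0, 0.0, 0, 0.0, 0.0, -0.165, 0.0, 0.0, 0.0, 0, 0.0, 0.0, -0.165, 0.0, 0.0, 0.0, 0, 0.0, 0.0, -0.165, 0.0, 0.0, 0.0]
[0, 0.001, -0.0, 0.0, 0.0, 0.0, -0.4, 0, 0.002, -0.001, 0.0, 0.0, 0.0, -1.5, 0, 0.005, -0.002, 0.0, 0.0, 0.0, -3.3, 0, 0.009, -0.003, 0.0, 0.0, 0.0, -5.7, 0, 0.014, -0.005, 0.0, 0.0, 0.0, -8.7, 0, 0.02, -0.007, 0.0, 0.0, 0.0, -12.2, 0, 0.027, -0.009, 0.0, 0.0, 0.0, -16.2, 0, 0.034, -0.011, 0.0, 0.0, 0.0, -20.6, 0, 0.042, -0.014, 0.0, 0.0, 0.0, -25.3, 0, 0.051, -0.016, 0.0, 0.0, 0.0, -30.4]
[0, 0.009, 0.002, 0.0, 0.0, 0.0, -5.3, 0, 0.019, 0.004, 0.0, 0.0, 0.0, -10.9, 0, 0.028, 0.006, 0.0, 0.0, 0.0, -16.6, 0, 0.038, 0.008, 0.0, 0.0, 0.0, -22.4, 0, 0.048, 0.011, 0.0, 0.0, 0.0, -28.2, 0, 0.058, 0.013, 0.0, 0.0, 0.0, -34.1, 0, 0.068, 0.015, 0.0, 0.0, 0.0, -39.9, 0, 0.078, 0.017, 0.0, 0.0, 0.0, -45.6, 0, 0.087, 0.019, 0.0, 0.0, 0.0, -51.1, 0, 0.097, 0.021, 0.0, 0.0, 0.0, -56.4]
[0, 0.003, 0.008, 0.0, 0.0, 0.0, -5.1, 0, 0.006, 0.016, 0.0, 0.0, 0.0, -9.8, 0, 0.009, 0.023, 0.0, 0.0, 0.0, -14.2, 0, 0.012, 0.03, 0.0, 0.0, 0.0, -18.2, 0, 0.014, 0.035, 0.0, 0.0, 0.0, -21.7, 0, 0.016, 0.04, 0.0, 0.0, 0.0, -24.7, 0, 0.017, 0.044, 0.0, 0.0, 0.0, -27.1, 0, 0.018, 0.047, 0.0, 0.0, 0.0, -28.9, 0, 0.019, 0.049, 0.0, 0.0, 0.0, -30.0, 0, 0.019, 0.05, 0.0, 0.0, 0.0, -30.4]
```

{"op": "play_rows", "data": {
  "series": [0,0,0,-0.007,0,0,0,0,0,0,-0.026,0,0,0,0,0,0,-0.052,0,0,0,0,0,0,-0.082,0,0,0,0,0,0,-0.112,0,0,0,0,0,0,-0.139,0,0,0,0,0,0,-0.157,0,0,0,0,0,0,-0.165,0,0,0,0,0,0,-0.165,0,0,0]
}}

```text
time: 28.3
position: [0.4888, 0.0039, 0.2228]
tool_rot: [3.137, -0.114, 0.006]
ft_force: [0.3, -0.3, -4.4]
grip_width: 0.247
```

{"op": "play_rows", "data": {
  "series": [0,0.001,0,0,0,0,-0.4,0,0.002,-0.001,0,0,0,-1.5,0,0.005,-0.002,0,0,0,-3.3,0,0.009,-0.003,0,0,0,-5.7,0,0.014,-0.005,0,0,0,-8.7,0,0.02,-0.007,0,0,0,-12.2,0,0.027,-0.009,0,0,0,-16.2,0,0.034,-0.011,0,0,0,-20.6,0,0.042,-0.014,0,0,0,-25.3,0,0.051,-0.016,0,0,0,-30.4]
}}

```text
time: 29.13
position: [0.539, 0.0163, 0.2185]
tool_rot: [3.055, 0.721, -0.008]
ft_force: [0.5, 0.2, -4.2]
grip_width: 0.245
```

{"op": "play_rows", "data": {
  "series": [0,0.009,0.002,0,0,0,-5.3,0,0.019,0.004,0,0,0,-10.9,0,0.028,0.006,0,0,0,-16.6,0,0.038,0.008,0,0,0,-22.4,0,0.048,0.011,0,0,0,-28.2,0,0.058,0.013,0,0,0,-34.1,0,0.068,0.015,0,0,0,-39.9,0,0.078,0.017,0,0,0,-45.6,0,0.087,0.019,0,0,0,-51.1,0,0.097,0.021,0,0,0,-56.4]
}}

```text
time: 29.97
position: [0.6356, 0.0399, 0.2179]
tool_rot: [2.353, 2.081, -0.009]
ft_force: [0.1, 0.7, -4.4]
grip_width: 0.244
```

{"op": "play_rows", "data": {
  "series": [0,0.003,0.008,0,0,0,-5.1,0,0.006,0.016,0,0,0,-9.8,0,0.009,0.023,0,0,0,-14.2,0,0.012,0.03,0,0,0,-18.2,0,0.014,0.035,0,0,0,-21.7,0,0.016,0.04,0,0,0,-24.7,0,0.017,0.044,0,0,0,-27.1,0,0.018,0.047,0,0,0,-28.9,0,0.019,0.049,0,0,0,-30,0,0.019,0.05,0,0,0,-30.4]
}}

```text
time: 30.8
position: [0.6878, 0.0527, 0.2184]
tool_rot: [-1.731, -2.621, 0.007]
ft_force: [-0.4, -0.6, -4.6]
grip_width: 0.245
```

```bash
python3 - <<'E'
from h import *
st();pic("wrist","w19");pic("side","s19",(150,120,240,180),3);pic("top","t19",(150,100,240,180),3);st()
E
```

```text
t 30.8 pos [0.6878 0.0527 0.2184] yaw 23.1 z [-0.003 -0.003 -1.   ] F [-0.4 -0.6 -4.6] w 21.4 q [-0.12  0.41 -0.    1.34  0.    1.39  0.29]
t 30.95 pos [0.6878 0.0525 0.2197] yaw 23.0 z [-0.001 -0.003 -1.   ] F [ 0.  -0.1 -4.9] w 21.4 q [-0.12  0.41  0.    1.34  0.    1.39  0.29]
```

View pics/w19.png

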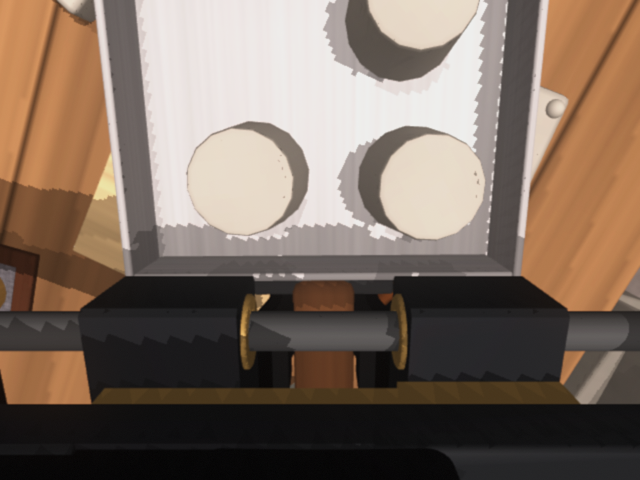

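View pics/s19.png

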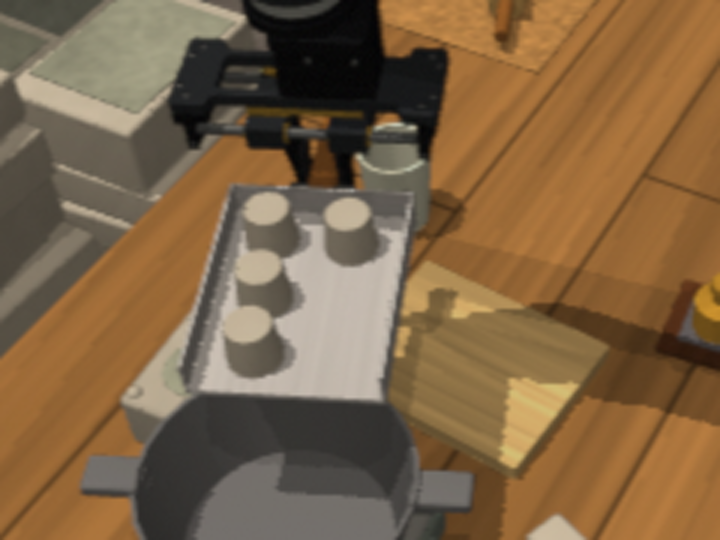

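View pics/t19.png

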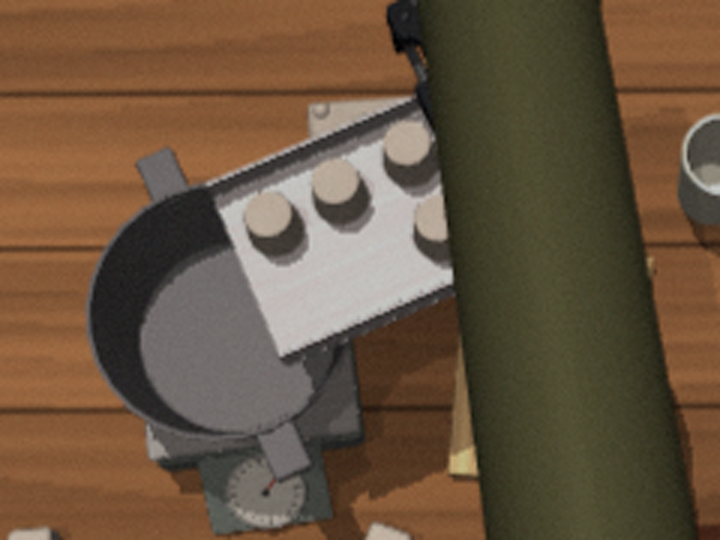

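```bash
cat > pour.py <<'E'
from h import *
d=np.array([np.cos(np.radians(113)),np.sin(np.radians(113)),0]);up=np.array([0,0,1.]);B=np.array([.6015,.254,0])
def pose(th,zl,back=.03):
    t=np.radians(th);L=B-back*d+up*zl
    p=L-.189*(np.cos(t)*d-np.sin(t)*up)+.003*(np.sin(t)*d+np.cos(t)*up)
    return p,down(np.radians(23))*Ro.from_rotvec([0,-t,0])
ZL=lambda th:np.interp(th,[0,20,35,45,60],[.19,.18,.145,.125,.12])
E
python3 - <<'E'
from pour import *
s=get_state();c=(s["position"],Ro.from_rotvec(s["tool_rot"]))
c=(c[0],down(np.radians(23)))
th1=[1,3,6,9,12,15,18,21,23,24]
w1=[pose(t,ZL(t)) for t in th1]; rows(w1,c,0,10)
th2=np.arange(25.5,40,1.5); w2=[pose(t,ZL(t)) for t in th2]; rows(w2,w1[-1],0,10)
th3=np.linspace(th2[-1],50,11)[1:];w3=[pose(t,ZL(t)) for t in th3];rows(w3,w2[-1],0,10)
print(w1[-1][0],w2[-1][0],w3[-1][0])
E
```

```text
[0, 0.0, -0.001, 0.024, 0.0, -1.0, 0.0, 0, 0.001, -0.001, 0.018, 0.0, -3.0, 0.0, 0, 0.002, -0.001, 0.01, 0.0, -6.0, 0.0, 0, 0.003, -0.001, 0.002, 0.0, -9.0, 0.0, 0, 0.005, -0.001, -0.007, 0.0, -12.0, 0.0, 0, 0.007, -0.001, -0.015, 0.0, -15.0, 0.0, 0, 0.01, -0.001, -0.023, 0.0, -18.0, 0.0, 0, 0.014, -0.001, -0.029, -0.0, -21.0, 0.0, 0, 0.016, -0.001, -0.03, 0.0, -23.0, 0.0, 0, 0.018, -0.001, -0.031, 0.0, -24.0, 0.0]
[0, 0.002, -0.0, -0.002, 0.0, -1.5, 0.0, 0, 0.003, 0.0, -0.003, 0.0, -3.0, 0.0, 0, 0.005, -0.0, -0.005, -0.0, -4.5, -0.0, 0, 0.007, -0.0, -0.007, -0.0, -6.0, -0.0, 0, 0.009, -0.0, -0.009, 0.0, -7.5, -0.0, 0, 0.011, -0.0, -0.01, 0.0, -9.0, -0.0, 0, 0.014, -0.0, -0.012, 0.0, -10.5, 0.0, 0, 0.016, -0.0, -0.014, 0.0, -12.0, 0.0, 0, 0.018, 0.0, -0.016, -0.0, -13.5, 0.0, 0, 0.021, -0.0, -0.018, -0.0, -15.0, 0.0]
[0, 0.001, 0.0, -0.002, 0.0, -1.1, 0.0, 0, 0.003, -0.0, -0.004, 0.0, -2.2, 0.0, 0, 0.005, -0.0, -0.006, 0.0, -3.3, -0.0, 0, 0.006, -0.0, -0.008, 0.0, -4.4, -0.0, 0, 0.008, -0.0, -0.01, 0.0, -5.5, 0.0, 0, 0.009, -0.0, -0.012, 0.0, -6.6, 0.0, 0, 0.01, 0.0, -0.016, 0.0, -7.7, -0.0, 0, 0.011, 0.0, -0.019, 0.0, -8.8, -0.0, 0, 0.012, 0.0, -0.022, -0.0, -9.9, 0.0, 0, 0.013, -0.0, -0.025, 0.0, -11.0, 0.0]
[0.68020883 0.06857361 0.25028053] [0.66987507 0.09291844 0.25827299] [0.65979268 0.11667105 0.2700441 ]
```

{"op": "play_rows", "data": {
  "series": [0,0,-0.001,0.006,0,-1,0,0,0.001,-0.001,0.01,0,-3,0,0,0.002,-0.001,0.008,0,-6,0,0,0.003,-0.001,0.002,0,-9,0,0,0.005,-0.001,-0.007,0,-12,0,0,0.007,-0.001,-0.015,0,-15,0,0,0.01,-0.001,-0.023,0,-18,0,0,0.014,-0.001,-0.029,0,-21,0,0,0.016,-0.001,-0.03,0,-23,0,0,0.018,-0.001,-0.031,0,-24,0]
}}

```text
time: 31.78
position: [0.6791, 0.0718, 0.2511]
tool_rot: [1.525, 2.315, -0.327]
ft_force: [-1.0, 0.6, -4.0]
grip_width: 0.249
```

```bash
python3 - <<'E'
from h import *
st();pic("side","s20",(150,120,240,180),3);pic("top","t20",(150,100,240,180),3)
E
```

```text
t 31.78 pos [0.6791 0.0718 0.2511] yaw 23.2 z [ 0.16  -0.376 -0.913] F [-1.   0.6 -4. ] w 21.6 q [-0.39  0.33  0.03  1.45  0.42  1.37 -0.04]
```

View pics/s20.png

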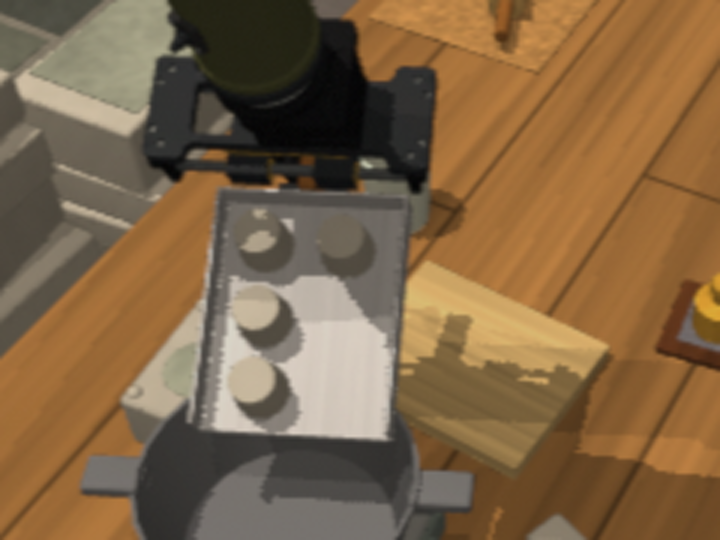

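View pics/t20.png

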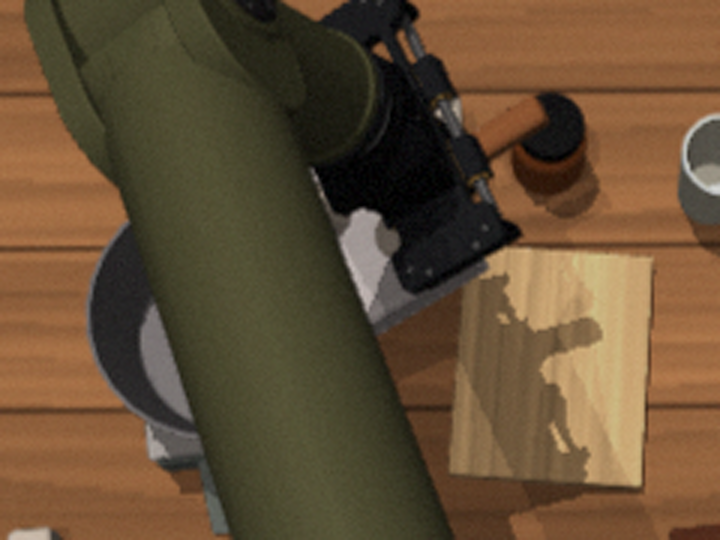

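{"op": "play_rows", "data": {
  "series": [0,0.002,0,-0.002,0,-1.5,0,0,0.003,0,-0.003,0,-3,0,0,0.005,0,-0.005,0,-4.5,0,0,0.007,0,-0.007,0,-6,0,0,0.009,0,-0.009,0,-7.5,0,0,0.011,0,-0.01,0,-9,0,0,0.013,0,-0.012,0,-10,0,0,0.014,0,-0.013,0,-11,0,0,0.016,0,-0.014,0,-12,0]
}}

```text
time: 32.63
position: [0.6724, 0.0867, 0.2583]
tool_rot: [1.423, 2.148, -0.466]
ft_force: [-0.3, -0.3, -2.2]
grip_width: 0.247
```

```bash
python3 - <<'E'
from h import *
st();pic("side","s21",(150,120,240,180),3)
E
```

```text
t 32.63 pos [0.6724 0.0867 0.2583] yaw 22.9 z [ 0.23  -0.544 -0.807] F [-0.3 -0.3 -2.2] w 21.5 q [-0.52  0.34  0.03  1.49  0.63  1.41 -0.23]
```

View pics/s21.png

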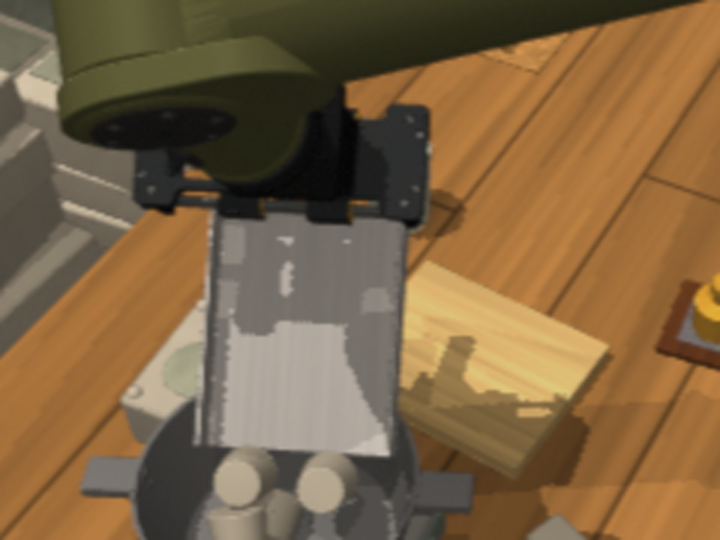

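```bash
python3 - <<'E'
from pour import *
pic("side","s22",(170,200,160,120),5)
s=get_state();R=Ro.from_rotvec(s["tool_rot"]);P=s["position"]
c=(P,R)
w=[(P+np.array([0,0,.012]),R),(P+np.array([0,0,.03]),R)]
p2=np.array([.687,.0524,.23])
ths=np.linspace(36,0,9)[1:]
w+=[((P+np.array([0,0,.03]))*(t/36)+p2*(1-t/36),down(np.radians(23))*Ro.from_rotvec([0,-np.radians(t),0])) for t in ths]
rows(w,c,0,10)
f=(p2,down(np.radians(23)))
p1=np.array([.4876,.0034,.20])
go(p1,down(np.radians(-94.2)),f)
E
```

```text
[0, -0.007, -0.0, -0.01, 0.0, 0.0, 0.0, 0, -0.018, -0.0, -0.024, 0.0, 0.0, 0.0, 0, -0.017, -0.0, -0.016, -0.0, 4.6, 0.1, 0, -0.017, -0.0, -0.007, -0.0, 9.1, 0.1, 0, -0.017, -0.0, 0.002, -0.0, 13.6, 0.1, 0, -0.017, -0.0, 0.011, -0.0, 18.1, 0.1, 0, -0.016, -0.0, 0.019, -0.0, 22.6, 0.1, 0, -0.016, -0.0, 0.028, -0.0, 27.1, 0.1, 0, -0.016, -0.0, 0.037, -0.0, 31.6, 0.1, 0, -0.016, -0.0, 0.045, -0.0, 36.1, 0.1]
mm [  32.8 -202.7   30. ] deg [  0.    0.  117.2]
```

View pics/s22.png

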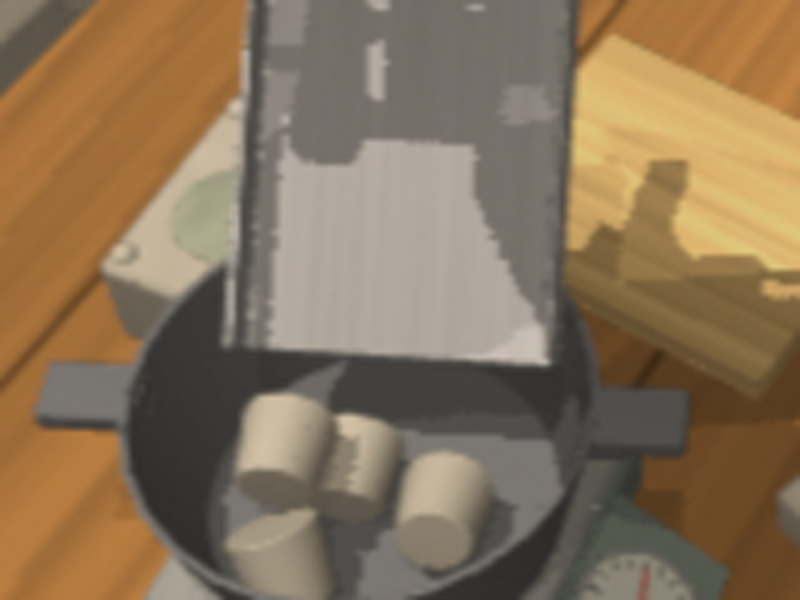

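All four plugs are in the basin and the tray is empty. Now the tray goes back to its board.

{"op": "play_rows", "data": {
  "series": [0,-0.007,0,-0.01,0,0,0,0,-0.018,0,-0.024,0,0,0,0,-0.017,0,-0.016,0,4.6,0.1,0,-0.017,0,-0.007,0,9.1,0.1,0,-0.017,0,0.002,0,13.6,0.1,0,-0.017,0,0.011,0,18.1,0.1,0,-0.016,0,0.019,0,22.6,0.1,0,-0.016,0,0.028,0,27.1,0.1,0,-0.016,0,0.037,0,31.6,0.1,0,-0.016,0,0.045,0,36.1,0.1]
}}

```text
time: 33.57
position: [0.6885, 0.0495, 0.2332]
tool_rot: [1.735, 2.618, 0.004]
ft_force: [-0.7, -0.0, -2.7]
grip_width: 0.245
```

{"op": "play_rows", "data": {
  "series": [0,0.003,-0.005,0,0,0,2,0,0.008,-0.015,0,0,0,6,0,0.015,-0.03,0,0,0,12,0,0.02,-0.05,0,0,0,19,0,0.025,-0.07,0,0,0,26,0,0.029,-0.09,0.005,0,0,33,0,0.031,-0.11,0.01,0,0,40,0,0.032,-0.13,0.015,0,0,47,0,0.033,-0.15,0.02,0,0,54,0,0.033,-0.165,0.025,0,0,61]
}}

```text
time: 34.4
position: [0.5218, 0.0155, 0.2075]
tool_rot: [2.827, 1.366, 0.0]
ft_force: [-0.3, -0.6, -2.8]
grip_width: 0.244
```

```bash
python3 - <<'E'
from h import *
st();go([.4876,.0034,.20],down(np.radians(-94.2)))
E
```

```text
t 34.4 pos [0.5218 0.0155 0.2075] yaw -38.4 z [ 0.001 -0.002 -1.   ] F [-0.3 -0.6 -2.8] w 21.2 q [-0.2   0.06  0.12  1.79 -0.    1.29 -0.75]
mm [-30.8 -19.3   7.5] deg [ 1.300e-01 -2.000e-02  5.577e+01]
```

{"op": "play_rows", "data": {
  "series": [0,-0.005,-0.003,0,0,0,7,0,-0.01,-0.006,0,0,0,14,0,-0.015,-0.01,0,0,0,21,0,-0.02,-0.013,0,0,0,28,0,-0.025,-0.016,0,0,0,35,0,-0.029,-0.018,0,0,0,42,0,-0.031,-0.019,0,0,0,49,0,-0.031,-0.019,0,0,0,55.8,0,-0.031,-0.019,0,0,0,55.8,0,-0.031,-0.019,0,0,0,55.8]
}}

```text
time: 35.23
position: [0.4891, 0.0039, 0.2073]
tool_rot: [3.139, -0.101, 0.002]
ft_force: [-0.4, 0.2, -1.4]
grip_width: 0.246
```

```bash
python3 - <<'E'
from h import *
st();go([.4876,.0034,.035],down(np.radians(-94.2)))
E
```

```text
t 35.23 pos [0.4891 0.0039 0.2073] yaw -93.7 z [ 0.001 -0.001 -1.   ] F [-0.4  0.2 -1.4] w 21.4 q [-0.2  -0.02  0.13  1.87  0.    1.29 -1.7 ]
mm [ -1.7   0.4 172.3] deg [ 0.06 -0.08  0.51]
```

{"op": "play_rows", "data": {
  "series": [0,-0.001,0,0.02,0,0,0.5,0,-0.001,0,0.05,0,0,0.5,0,-0.001,0,0.085,0,0,0.5,0,-0.001,0,0.12,0,0,0.5,0,-0.001,0,0.145,0,0,0.5,0,-0.001,0,0.162,0,0,0.5,0,-0.001,0,0.17,0,0,0.5,0,-0.001,0,0.172,0,0,0.5,0,-0.001,0,0.172,0,0,0.5]
}}

```text
time: 35.98
position: [0.4881, 0.0044, 0.0345]
tool_rot: [3.138, -0.117, -0.0]
ft_force: [-0.2, 0.2, -1.3]
grip_width: 0.246
```

```bash
python3 - <<'E'
from h import *
st();pic("side","s23",(230,170,160,120),5)
E
```

```text
t 35.98 pos [0.4881 0.0044 0.0345] yaw -94.3 z [-0.    -0.001 -1.   ] F [-0.2  0.2 -1.3] w 21.4 q [-0.19  0.16  0.13  2.05 -0.03  0.93 -1.69]
```

View pics/s23.png

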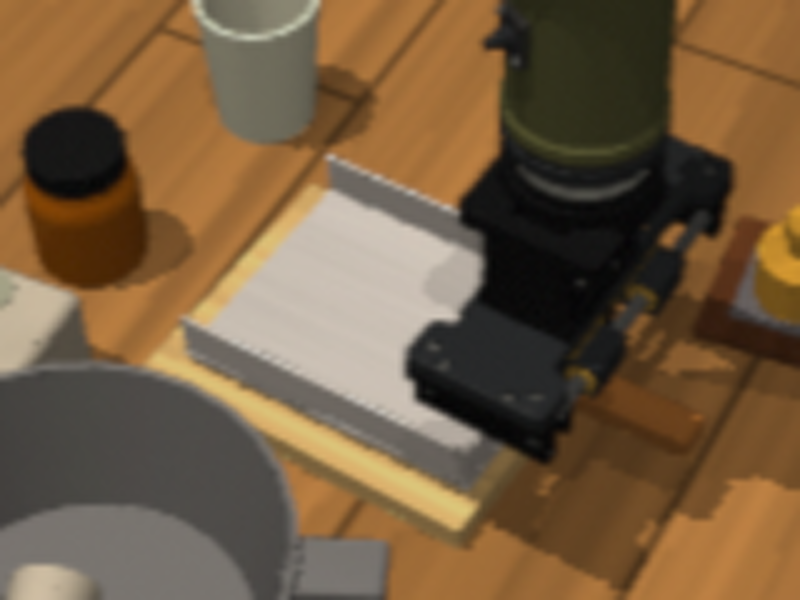

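{"op": "play_rows", "data": {
  "series": [0,0,-0.005,0.002,0,0,0,0,0,-0.005,0.004,0,0,0,0,0,-0.005,0.006,0,0,0,0,0,-0.005,0.007,0,0,0,0,0,-0.005,0.007,0,0,0]
}}

```text
time: 36.45
position: [0.4883, 0.0097, 0.0273]
tool_rot: [3.139, -0.118, 0.001]
ft_force: [0.8, -0.0, -2.1]
grip_width: 0.241
```

{"op": "play_rows", "data": {
  "series": [0,0,0,0.001,0,0,0,0,0,0,0.001,0,0,0,0,0,0,0.001,0,0,0]
}}

```text
time: 36.7
position: [0.4884, 0.0096, 0.0263]
tool_rot: [3.139, -0.119, 0.001]
ft_force: [-0.2, 0.4, 0.2]
grip_width: 0.248
```

Contact is just beginning, so I'll release, rise clear and look.

{"op": "play_rows", "data": {
  "series": [60,0,0,0.001,0,0,0,60,0,0,0.001,0,0,0,60,0,0,0.001,0,0,0,60,0,0,0.001,0,0,0,60,0,0,0,0,0,0,60,0,0,-0.02,0,0,0,60,0,0,-0.06,0,0,0,60,0,0,-0.1,0,0,0,60,0,0,-0.14,0,0,0,60,0,0,-0.16,0,0,0]
}}

```text
time: 37.53
position: [0.4902, 0.0097, 0.1914]
tool_rot: [-3.139, 0.12, -0.01]
ft_force: [0.3, 0.5, 0.2]
grip_width: 0.594
```

```bash
python3 - <<'E'
from h import *
st();pic("wrist","w24");d=pic("top","t24",(100,100,460,240),1.7);e=pic("side","s24")
r=lambda v:np.round(v,4)
for dd,nm in((d,"top"),(e,"side")):
  for s,c,m in blobs(dd,lambda R,G,B:(R>140)&(R-B>15)&(R-B<50),60):
    if 100<s[4]<700:
        q=cv2.minAreaRect(cv2.findContours(m,0,2)[0][0])
        b=cv2.boxPoints(q);P=[ray(dd,*x,.032) for x in b];L=[np.linalg.norm(P[i]-P[i-1]) for i in range(4)];i=int(np.argmax(L))
        a=np.degrees(np.arctan2(*(P[i]-P[i-1])[1::-1]))
        X=ray(dd,*q[0],.032)
        if .3<X[0]<.6: print(nm,s,r(X),r(L),round(a,1))
E
```

```text
t 37.53 pos [0.4902 0.0097 0.1914] yaw -94.4 z [ 0.007  0.    -1.   ] F [0.3 0.5 0.2] w 51.7 q [-0.21 -0.01  0.13  1.89  0.    1.25 -1.72]
top [202 216  17  12 156] [0.5926 0.3103 0.032 ] [0.0282 0.0398 0.0282 0.0396] -90.3
top [498 272  21  28 350] [ 0.4294 -0.4155  0.032 ] [0.0331 0.0635 0.0335 0.0633] -24.8
top [265 274  21  28 345] [0.4261 0.1466 0.032 ] [0.0324 0.0627 0.0327 0.0626] -20.4
top [166 280  14  27 348] [0.4156 0.3937 0.032 ] [0.0311 0.0627 0.0314 0.0627] 3.3
side [409 156  22  15 154] [ 0.4276 -0.4098  0.032 ] [0.0697 0.0375 0.0711 0.0361] 153.4
side [326 292  28  24 338] [0.4269 0.1503 0.032 ] [0.0646 0.035  0.0658 0.0338] 157.1
side [274 387  34  26 539] [0.4158 0.3965 0.032 ] [0.0633 0.0348 0.0647 0.0341] -176.5
```

View pics/t24.png

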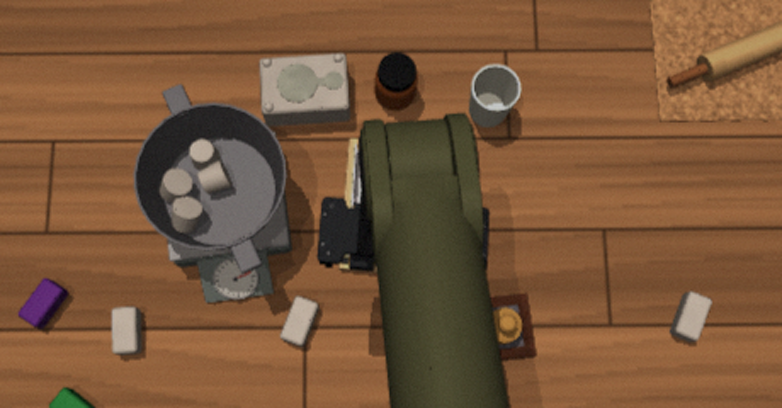

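View pics/w24.png

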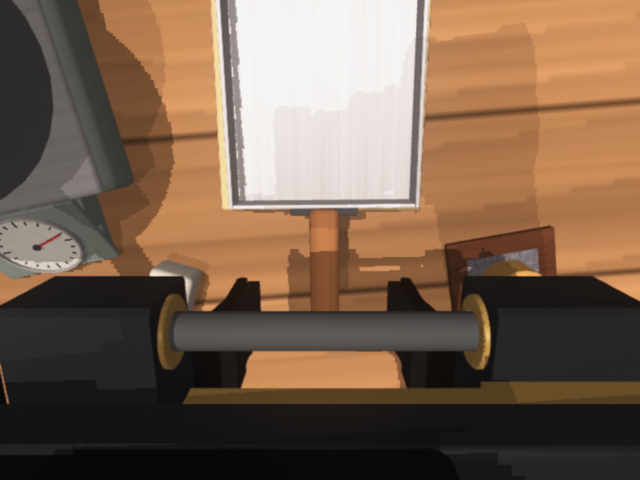

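View pics/s24.png

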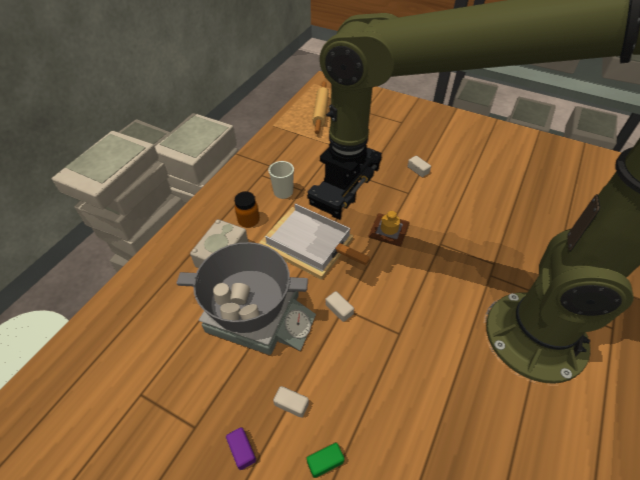

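The left block has been knocked to about (.416,.395), and the other two blocks have not moved. The tray lies flat on its board. I'll take the right-hand block first.

```bash
python3 - <<'E'
from h import *
go([.4287,-.4127,.14],down(np.radians(-114)))
E
```

```text
mm [-28.5 425.8  48. ] deg [-0.04 -0.23 19.64]
```

{"op": "play_rows", "data": {
  "series": [80,-0.002,0.03,0,0,0,5,80,-0.028,0.42,0,0,0,19.6,80,-0.028,0.42,0,0,0,19.6,80,-0.028,0.42,0,0,0,19.6,80,-0.028,0.42,0,0,0,19.6,80,-0.028,0.42,0,0,0,19.6,80,-0.028,0.42,0,0,0,19.6,80,-0.028,0.425,0.048,0,0,19.6,80,-0.028,0.425,0.048,0,0,19.6,80,-0.028,0.425,0.048,0,0,19.6]
}}

```text
time: 38.52
position: [0.4301, -0.3864, 0.1451]
tool_rot: [3.073, -0.652, -0.004]
ft_force: [1.1, 0.6, 0.8]
grip_width: 0.799
```

{"op": "play_rows", "data": {
  "series": [80,0,0,0,0,0,0,80,0,0,0,0,0,0,80,0,0,0,0,0,0]
}}

```text
time: 38.77
position: [0.4308, -0.3842, 0.1455]
tool_rot: [-3.072, 0.653, 0.006]
ft_force: [0.5, 0.8, 0.5]
grip_width: 0.804
```

```bash
python3 - <<'E'
from h import *
d=pic("wrist","w25");st()
go([.4287,-.4127,.14],down(np.radians(-114)))
print(proj(d,[.4287,-.4127,.032]))
E
```

```text
t 38.82 pos [ 0.4317 -0.3836  0.1462] yaw -113.9 z [-0.002  0.001 -1.   ] F [0.  1.7 0.5] w 69.5 q [ 0.24  0.23  0.51  1.75 -0.12  1.19 -1.21]
mm [ 9.  27.9  6.2] deg [-0.    0.12  0.12]
[363.35968317 221.94553507]
```

View pics/w25.png

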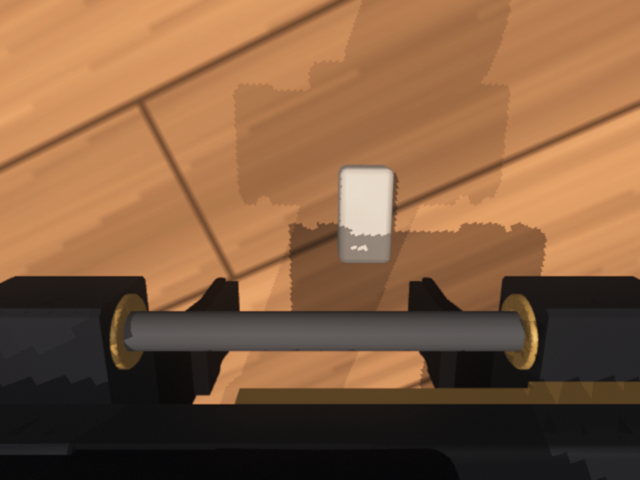

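```bash
python3 - <<'E'
from h import *
d=get_image("wrist");st();X=ray(d,366,213,.032);print(X)
X=(X*.6+np.array([.4287,-.4127,.032])*.4)
go([*X[:2],.008],down(np.radians(-114)))
E
```

```text
t 38.87 pos [ 0.4322 -0.3834  0.1468] yaw -113.8 z [-0.001  0.    -1.   ] F [-0.1 -0.6  0. ] w 69.4 q [ 0.24  0.23  0.51  1.75 -0.12  1.19 -1.21]
[ 0.43452071 -0.41606953  0.032     ]
mm [ 12.8  28.7 138.8] deg [-0.    0.06  0.18]
```

{"op": "play_rows", "data": {
  "series": [80,0.013,0.028,0.02,0,0,0,80,0.013,0.028,0.05,0,0,0,80,0.013,0.028,0.085,0,0,0,80,0.013,0.028,0.115,0,0,0,80,0.013,0.028,0.135,0,0,0,80,0.013,0.028,0.137,0,0,0,80,0.013,0.028,0.137,0,0,0]
}}

```text
time: 39.45
position: [0.4323, -0.4143, 0.0097]
tool_rot: [-3.073, 0.649, 0.003]
ft_force: [0.8, -0.6, 1.0]
grip_width: 0.804
```

```bash
python3 - <<'E'
from h import *
pic("wrist","w26");st()
E
```

```text
t 39.5 pos [ 0.4331 -0.4156  0.0112] yaw -113.9 z [ 0.    -0.001 -1.   ] F [-0.1 -0.2  0.5] w 69.4 q [ 0.32  0.44  0.48  1.81 -0.24  0.96 -1.08]
```

View pics/w26.png

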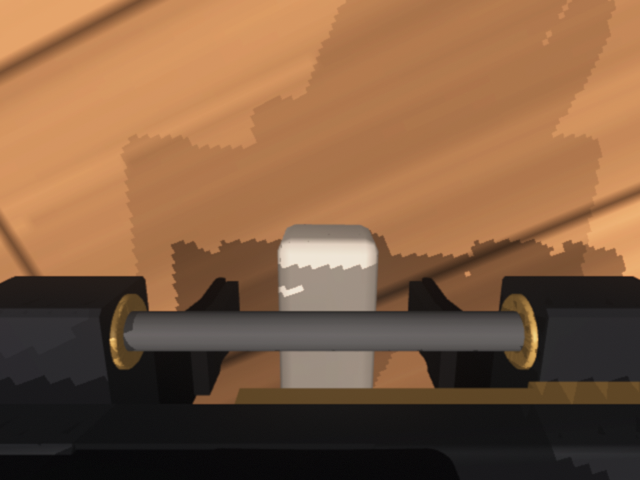

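{"op": "play_rows", "data": {
  "series": [80,0,0,0.004,0,0,0,0,0,0,0.004,0,0,0,0,0,0,0.004,0,0,0,0,0,0,0.004,0,0,0,0,0,0,0.004,0,0,0,0,0,0,0.004,0,0,0,0,0,0,-0.01,0,0,0,0,0,0,-0.05,0,0,0,0,0,0,-0.09,0,0,0,0,0,0,-0.13,0,0,0],
  "force": 40
}}

```text
time: 40.33
position: [0.4313, -0.4159, 0.1423]
tool_rot: [3.072, -0.653, -0.002]
ft_force: [1.5, -0.5, -1.2]
grip_width: 0.406
```

```bash
python3 - <<'E'
from h import *
st()
f=go([.46,0,.23],down(np.radians(-60)))
B=[.60,.235]
go([.605,.245,.23],down(np.radians(-65)),f)
E
```

```text
t 40.33 pos [ 0.4313 -0.4159  0.1423] yaw -114.0 z [-0.002 -0.001 -1.   ] F [ 1.5 -0.5 -1.2] w 35.3 q [ 0.28  0.29  0.53  1.7  -0.15  1.19 -1.14]
mm [-143.  -391.5  -87.9] deg [ 3.000e-02  1.000e-01 -5.399e+01]
mm [ 248.1 -139.7    0. ] deg [0. 0. 5.]
```

{"op": "play_rows", "data": {
  "series": [0,-0.005,-0.01,-0.03,0,0,0,0,-0.143,-0.39,-0.088,0,0,-49,0,-0.143,-0.39,-0.088,0,0,-49,0,-0.143,-0.39,-0.088,0,0,-49,0,-0.143,-0.39,-0.088,0,0,-49,0,-0.143,-0.39,-0.088,0,0,-49,0,-0.143,-0.39,-0.088,0,0,-49,0,-0.143,-0.39,-0.088,0,0,-49,0,-0.143,-0.39,-0.088,0,0,-49,0,-0.143,-0.39,-0.088,0,0,-49]
}}

```text
time: 41.17
position: [0.457, -0.033, 0.2247]
tool_rot: [3.066, 0.68, 0.001]
ft_force: [0.7, 0.6, -1.1]
grip_width: 0.403
```

```bash
python3 - <<'E'
from h import *
st()
go([.618,.218,.23],down(np.radians(-65)))
E
```

```text
t 41.17 pos [ 0.457  -0.033   0.2247] yaw -65.0 z [ 0.001 -0.001 -1.   ] F [ 0.7  0.6 -1.1] w 35.1 q [-0.14 -0.1   0.14  1.9   0.02  1.33 -1.13]
mm [ 252.  -159.3   -5.4] deg [ 0.08 -0.03  0.02]
```

{"op": "play_rows", "data": {
  "series": [0,0.252,-0.159,-0.006,0,0,0,0,0.252,-0.159,-0.006,0,0,0,0,0.252,-0.159,-0.006,0,0,0,0,0.252,-0.159,-0.006,0,0,0,0,0.252,-0.159,-0.006,0,0,0,0,0.252,-0.159,-0.006,0,0,0,0,0.252,-0.159,-0.006,0,0,0,0,0.252,-0.159,-0.006,0,0,0,0,0.252,-0.159,-0.006,0,0,0,0,0.252,-0.159,-0.006,0,0,0]
}}

```text
time: 42.0
position: [0.6182, 0.2155, 0.2289]
tool_rot: [3.065, 0.681, -0.003]
ft_force: [-0.2, -1.3, -0.8]
grip_width: 0.404
```

```bash
python3 - <<'E'
from h import *
pic("side","s27",(150,180,200,150),4);pic("wrist","w27");st()
go([.618,.218,.115],down(np.radians(-65)))
E
```

```text
t 42.1 pos [0.6184 0.2138 0.2296] yaw -65.1 z [-0.    -0.002 -1.   ] F [-0.3  0.5 -1.4] w 35.6 q [-0.36  0.33 -0.02  1.43  0.01  1.39 -1.52]
mm [  1.5  -4.2 114.6] deg [ 0.11  0.06 -0.1 ]
```

View pics/w27.png

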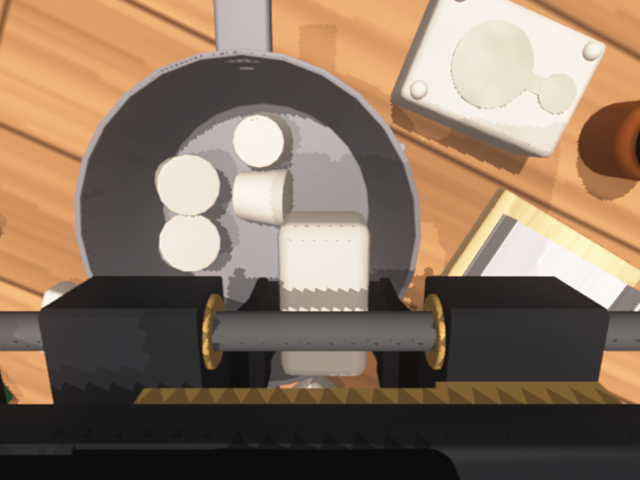

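View pics/s27.png

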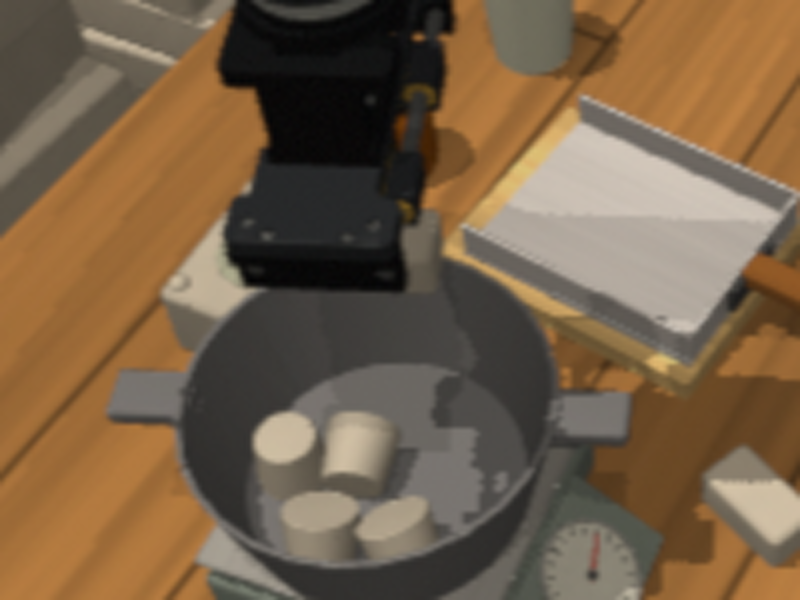

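{"op": "play_rows", "data": {
  "series": [0,0.001,-0.004,0.03,0,0,0,0,0.001,-0.004,0.06,0,0,0,0,0.001,-0.004,0.09,0,0,0,0,0.001,-0.004,0.11,0,0,0,0,0.001,-0.004,0.12,0,0,0,0,0.001,-0.004,0.12,0,0,0,0,0.001,-0.004,0.12,0,0,0]
}}

```text
time: 42.68
position: [0.6181, 0.2191, 0.1101]
tool_rot: [3.066, 0.679, 0.001]
ft_force: [0.9, 0.6, 0.0]
grip_width: 0.406
```

{"op": "play_rows", "data": {
  "series": [55,0,0,0,0,0,0,55,0,0,0,0,0,0,55,0,0,0,0,0,0,55,0,0,-0.01,0,0,0,55,0,0,-0.05,0,0,0,55,0,0,-0.09,0,0,0,55,0,0,-0.12,0,0,0,55,0,0,-0.12,0,0,0]
}}

```text
time: 43.35
position: [0.6215, 0.2218, 0.2392]
tool_rot: [-3.065, -0.681, -0.022]
ft_force: [0.3, 0.9, 0.9]
grip_width: 0.551
```

```bash
python3 - <<'E'
from h import *
pic("side","s28",(150,180,200,150),4);pic("wrist","w28");st()
go([.4157,.395,.23],down(np.radians(93.3)));go([.4157,.395,.23],down(np.radians(93.3-180)))
E
```

```text
t 43.45 pos [0.6189 0.2208 0.2323] yaw -65.0 z [ 0.004  0.001 -1.   ] F [-0.5 -1.  -0.5] w 47.9 q [-0.37  0.33 -0.02  1.42  0.01  1.39 -1.52]
mm [-110.3 -243.9    1.5] deg [   0.36    0.   -158.25]
mm [-110.3 -243.9    1.5] deg [ 0.   -0.26 21.75]
```

View pics/w28.png

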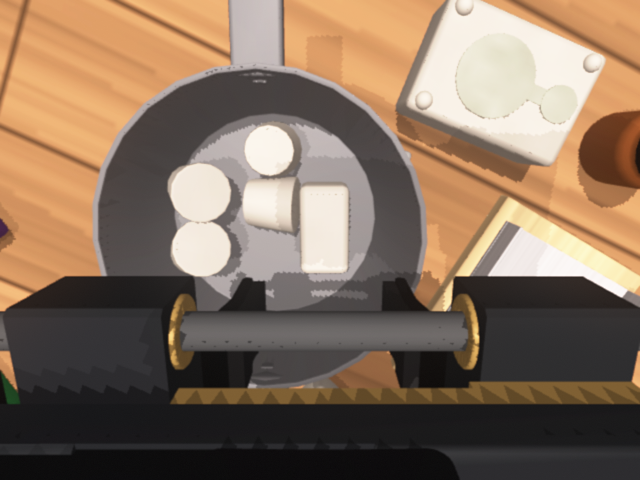

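```bash
python3 - <<'E'
from h import *
d=get_image("top");f=d["frame"].astype(int)
for s,c,m in blobs(d,lambda R,G,B:(B>R+20)&(B>G+30),60): print("purple",s,ray(d,*c,.03))
for s,c,m in blobs(d,lambda R,G,B:(G>R+40)&(G>B+40),60): print("green",s,ray(d,*c,.03))
for s,c,m in blobs(d,lambda R,G,B:(R>140)&(R-B>15)&(R-B<50),100):
  if s[1]>250: print(s,ray(d,*c,.03))
E
```

```text
purple [111 265  24  26 206] [0.45543389 0.51718779 0.03      ]
green [129 329  28  26 377] [0.30246272 0.45836642 0.03      ]
[166 281  14  26 352] [0.41425877 0.39460963 0.03      ]
```

{"op": "play_rows", "data": {
  "series": [80,-0.11,-0.244,0,0,0,21.7,80,-0.11,-0.244,0,0,0,21.7,80,-0.11,-0.244,0,0,0,21.7,80,-0.11,-0.244,0,0,0,21.7,80,-0.11,-0.244,0,0,0,21.7,80,-0.11,-0.244,0,0,0,21.7,80,-0.11,-0.244,0,0,0,21.7,80,-0.11,-0.244,0.05,0,0,21.7,80,-0.11,-0.244,0.09,0,0,21.7,80,-0.11,-0.244,0.09,0,0,21.7]
}}

```text
time: 44.33
position: [0.4099, 0.3908, 0.1306]
tool_rot: [3.129, 0.094, -0.017]
ft_force: [-0.5, -1.5, -1.4]
grip_width: 0.798
```

```bash
python3 - <<'E'
from h import *
get_image("top");get_image("top");get_image("top");d=pic("wrist","w29");st()
go([.4157,.395,.14],down(np.radians(-86.7)))
print(proj(d,[.4157,.395,.032]))
E
```

```text
t 44.53 pos [0.4156 0.3949 0.1402] yaw -86.7 z [ 0.  0. -1.] F [0.2 0.5 0.2] w 69.3 q [-0.69  0.22 -0.14  1.75  0.03  1.18 -2.35]
mm [ 0.1 -0.1  0.2] deg [-0.   -0.02 -0.01]
[321.46498098 236.94093642]
```

View pics/w29.png

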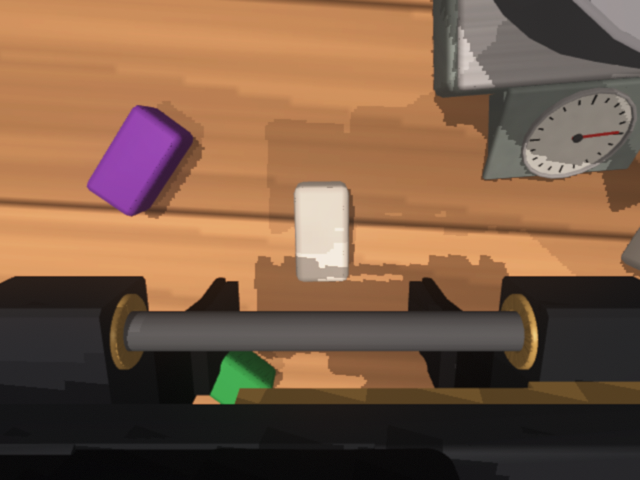

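{"op": "play_rows", "data": {
  "series": [80,0.003,0,0.03,0,0,0,80,0.003,0,0.065,0,0,0,80,0.003,0,0.1,0,0,0,80,0.003,0,0.125,0,0,0,80,0.003,0,0.133,0,0,0,80,0.003,0,0.133,0,0,0,0,0.003,0,0.133,0,0,0,0,0.003,0,0.133,0,0,0,0,0.003,0,0.133,0,0,0,0,0.003,0,0.133,0,0,0]
}}

```text
time: 45.37
position: [0.4187, 0.3958, 0.0079]
tool_rot: [-3.139, -0.092, -0.003]
ft_force: [-0.5, -0.6, 0.4]
grip_width: 0.581
```

{"op": "play_rows", "data": {
  "series": [0,0,0,0,0,0,0,0,0,0,0,0,0,0,0,0,0,-0.01,0,0,0,0,0,0,-0.04,0,0,0,0,0,0,-0.08,0,0,0,0,0,0,-0.12,0,0,0,0,0,0,-0.16,0,0,0,0,0,0,-0.2,0,0,0,0,0,0,-0.22,0,0,0,0,0,0,-0.22,0,0,0]
}}

```text
time: 46.2
position: [0.4198, 0.3972, 0.2332]
tool_rot: [-3.133, -0.092, -0.012]
ft_force: [1.3, 0.9, 0.1]
grip_width: 0.41
```

```bash
python3 - <<'E'
from h import *
st()
# target: beyond: between; block along tool x
go([.59,.24,.23],down(np.radians(-65)))
E
```

```text
t 46.2 pos [0.4198 0.3972 0.2332] yaw -86.7 z [ 0.008  0.007 -1.   ] F [1.3 0.9 0.1] w 35.7 q [-0.68  0.16 -0.14  1.63  0.02  1.35 -2.33]
mm [160.7 166.9   3.4] deg [ -0.28  -0.53 -21.65]
```

```bash
python3 - <<'E'
from h import *
go([.5586,.2396,.235],down(np.radians(25)))
E
```

```text
mm [129.4 165.4  -1.8] deg [   0.2    -0.67 -111.65]
```

{"op": "play_rows", "data": {
  "series": [0,0.129,0.165,-0.002,0,0,-111.7,0,0.129,0.165,-0.002,0,0,-111.7,0,0.129,0.165,-0.002,0,0,-111.7,0,0.129,0.165,-0.002,0,0,-111.7,0,0.129,0.165,-0.002,0,0,-111.7,0,0.129,0.165,-0.002,0,0,-111.7,0,0.129,0.165,-0.002,0,0,-111.7,0,0.129,0.165,-0.002,0,0,-111.7,0,0.129,0.165,-0.002,0,0,-111.7,0,0.129,0.165,-0.002,0,0,-111.7]
}}

```text
time: 47.03
position: [0.5555, 0.2373, 0.227]
tool_rot: [-2.532, -1.859, 0.005]
ft_force: [0.2, 0.1, -0.7]
grip_width: 0.411
```

```bash
python3 - <<'E'
from h import *
st();go([.5586,.2396,.235],down(np.radians(25)))
E
```

```text
t 47.03 pos [0.5555 0.2373 0.227 ] yaw -17.4 z [-0.002 -0.002 -1.   ] F [ 0.2  0.1 -0.7] w 35.7 q [-0.36  0.23 -0.1   1.56  0.02  1.36 -0.77]
mm [ 3.1  2.2 -8. ] deg [ -0.15   0.08 -42.41]
```

{"op": "play_rows", "data": {
  "series": [0,0.003,0.002,0,0,0,-42.4,0,0.003,0.002,0,0,0,-42.4,0,0.003,0.002,0,0,0,-42.4,0,0.003,0.002,0,0,0,-42.4,0,0.003,0.002,0,0,0,-42.4,0,0.003,0.002,0,0,0,-42.4,0,0.003,0.002,0,0,0,-42.4,0,0.003,0.002,0,0,0,-42.4]
}}

```text
time: 47.7
position: [0.5585, 0.2397, 0.2273]
tool_rot: [-1.7, -2.641, 0.003]
ft_force: [0.7, -0.1, -1.1]
grip_width: 0.415
```

```bash
python3 - <<'E'
from h import *
pic("wrist","w30");st();go([.5586,.2396,.115],down(np.radians(25)))
E
```

```text
t 47.75 pos [0.5586 0.2397 0.2275] yaw 24.5 z [-0.001 -0.001 -1.   ] F [ 0.4  0.7 -0.4] w 35.8 q [-0.3   0.24 -0.17  1.55  0.04  1.36 -0.05]
mm [-1.000e-01  1.000e-01  1.125e+02] deg [-0.11  0.03 -0.53]
```

View pics/w30.png

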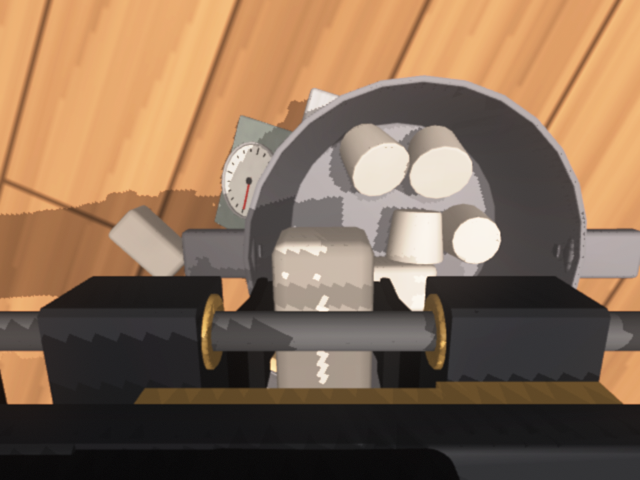

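{"op": "play_rows", "data": {
  "series": [0,0.01,0.004,0.03,0,0,0,0,0.01,0.004,0.06,0,0,0,0,0.01,0.004,0.085,0,0,0,0,0.01,0.004,0.105,0,0,0,0,0.01,0.004,0.112,0,0,0,0,0.01,0.004,0.112,0,0,0,0,0.01,0.004,0.112,0,0,0]
}}

```text
time: 48.33
position: [0.5592, 0.2507, 0.1173]
tool_rot: [1.697, 2.642, 0.0]
ft_force: [-1.3, -0.4, 2.0]
grip_width: 0.411
```

{"op": "play_rows", "data": {
  "series": [52,0,0,0,0,0,0,52,0,0,0,0,0,0,52,0,0,0,0,0,0,52,0,0,-0.01,0,0,0,52,0,0,-0.05,0,0,0,52,0,0,-0.09,0,0,0,52,0,0,-0.12,0,0,0,52,0,0,-0.12,0,0,0]
}}

```text
time: 49.0
position: [0.5619, 0.2528, 0.2453]
tool_rot: [1.692, 2.638, 0.017]
ft_force: [0.4, 0.2, 1.1]
grip_width: 0.524
```

```bash
python3 - <<'E'
from h import *
pic("wrist","w31");d=pic("top","t31",(130,120,220,200),3);e=pic("side","s31",(150,180,220,170),3.5);st()
E
```

```text
t 49.15 pos [0.5585 0.2508 0.2367] yaw 24.7 z [ 0.001 -0.    -1.   ] F [ 0.5  0.2 -0.6] w 45.0 q [-0.32  0.24 -0.18  1.53  0.04  1.38 -0.07]
```

View pics/w31.png

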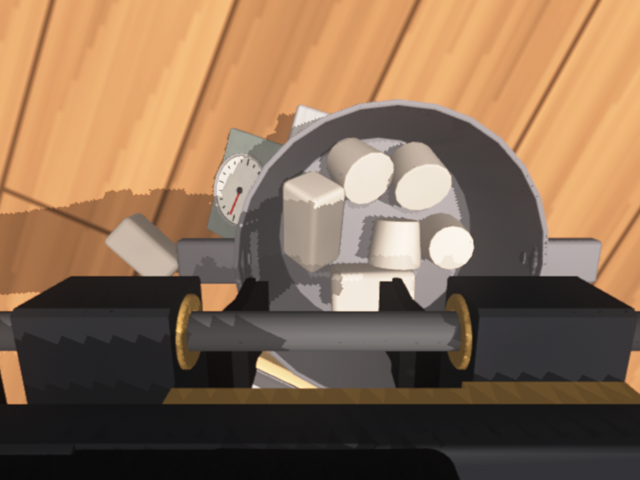

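View pics/s31.png

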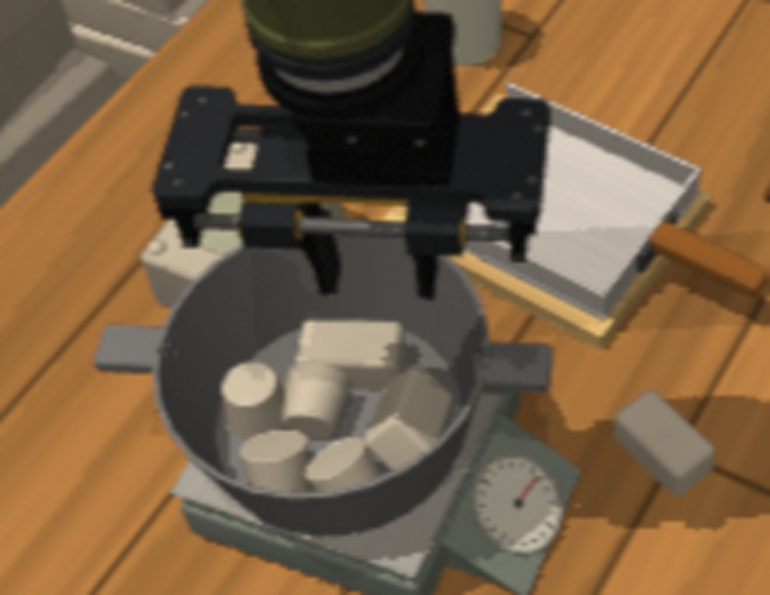

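```bash
python3 - <<'E'
from h import *
go([.42,.143,.20],down(np.radians(157.5)))
E
```

```text
mm [ -40.2 -170.9   36.6] deg [-3.0000e-02  4.0000e-02 -1.3285e+02]
```

{"op": "play_rows", "data": {
  "series": [100,-0.04,-0.171,0,0,0,-132,100,-0.04,-0.171,0,0,0,-132,100,-0.04,-0.171,0,0,0,-132,100,-0.04,-0.171,0,0,0,-132,100,-0.04,-0.171,0.01,0,0,-132,100,-0.04,-0.171,0.02,0,0,-132,100,-0.04,-0.171,0.03,0,0,-132,100,-0.04,-0.171,0.03,0,0,-132,100,-0.04,-0.171,0.03,0,0,-132,100,-0.04,-0.171,0.03,0,0,-132]
}}

```text
time: 49.98
position: [0.4184, 0.1425, 0.2043]
tool_rot: [0.181, -3.132, 0.003]
ft_force: [-0.2, 0.1, -0.0]
grip_width: 0.993
```

```bash
python3 - <<'E'
from h import *
st();go([.42,.143,.20],down(np.radians(157.5)))
E
```

```text
t 49.98 pos [0.4184 0.1425 0.2043] yaw 96.6 z [-0.004 -0.002 -1.   ] F [-0.2  0.1 -0. ] w 86.4 q [-0.25 -0.1  -0.13  1.95 -0.01  1.29  1.31]
mm [-1.6  0.3  4.3] deg [ 4.000e-02 -2.600e-01 -6.088e+01]
```

{"op": "play_rows", "data": {
  "series": [100,0,0,0.02,0,0,-60.9,100,0,0,0.02,0,0,-60.9,100,0,0,0.02,0,0,-60.9,100,0,0,0.02,0,0,-60.9,100,0,0,0.02,0,0,-60.9,100,0,0,0.02,0,0,-60.9,100,0,0,0.02,0,0,-60.9,100,0,0,0.02,0,0,-60.9,100,0,0,0.02,0,0,-60.9,100,0,0,0.02,0,0,-60.9]
}}

```text
time: 50.82
position: [0.4186, 0.1426, 0.1846]
tool_rot: [1.738, -2.613, -0.001]
ft_force: [0.5, 0.2, 0.9]
grip_width: 1.002
```

```bash
python3 - <<'E'
from h import *
d=pic("wrist","w32");e=pic("side","s32",(200,200,220,170),3.5);st();print(proj(d,[.4265,.1487,.032]))
E
```

```text
t 50.92 pos [0.4189 0.1428 0.1851] yaw 157.1 z [-0.003 -0.002 -1.   ] F [-0.6  0.2 -0.6] w 87.1 q [-0.3  -0.09 -0.09  1.98 -0.01  1.25  2.36]
[316.04341794 236.85308074]
```

View pics/w32.png

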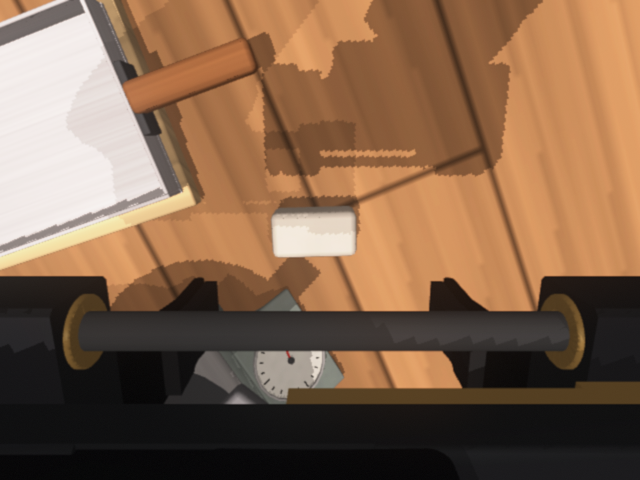

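View pics/s32.png

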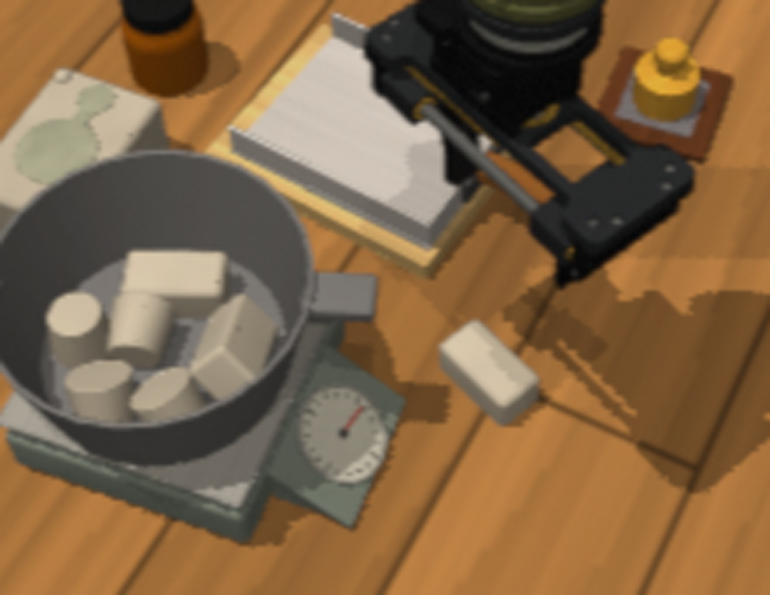

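```bash
python3 - <<'E'
from h import *
d=get_image("wrist");st();X=ray(d,314,232,.032);print(X, np.linalg.norm(ray(d,272,235,.032)-ray(d,357,233,.032)))
X=X*.6+np.array([.4265,.1485,.032])*.4;print(X)
go([*X[:2],.009],down(np.radians(157.8)))
E
```

```text
t 50.97 pos [0.4191 0.1428 0.1853] yaw 157.1 z [-0.002 -0.001 -1.   ] F [0.1 0.3 0.3] w 86.7 q [-0.3  -0.09 -0.09  1.98 -0.01  1.25  2.36]
[0.42691403 0.14480628 0.032     ] 0.0652293291158989
[0.42674842 0.14628377 0.032     ]
mm [ -6.6  -5.9 176.3] deg [ 0.08 -0.12 -0.73]
```

{"op": "play_rows", "data": {
  "series": [100,-0.007,-0.006,0.03,0,0,-0.7,100,-0.007,-0.006,0.06,0,0,-0.7,100,-0.007,-0.006,0.09,0,0,-0.7,100,-0.007,-0.006,0.115,0,0,-0.7,100,-0.007,-0.006,0.13,0,0,-0.7,100,-0.007,-0.006,0.135,0,0,-0.7,100,-0.007,-0.006,0.135,0,0,-0.7]
}}

```text
time: 51.55
position: [0.4266, 0.1465, 0.0497]
tool_rot: [1.75, -2.604, -0.001]
ft_force: [-0.3, -0.6, 0.2]
grip_width: 0.998
```

```bash
python3 - <<'E'
from h import *
d=pic("wrist","w33");e=pic("side","s33",(200,200,220,170),3.5);st();go([.4267,.1463,.009],down(np.radians(157.8)))
E
```

```text
t 51.65 pos [0.4285 0.1473 0.0519] yaw 157.8 z [ 0. -0. -1.] F [-0.2 -0.5  1.3] w 86.7 q [-0.3   0.07 -0.09  2.11  0.01  0.96  2.36]
mm [ 1.6  1.3 42.9] deg [-0.03 -0.01  0.04]
```

View pics/w33.png

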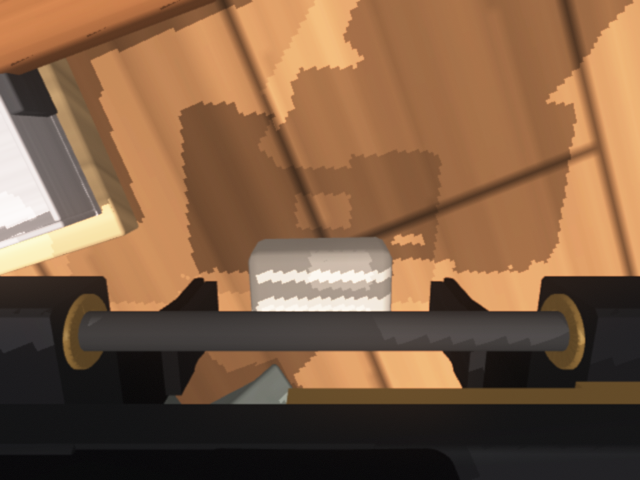

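View pics/s33.png

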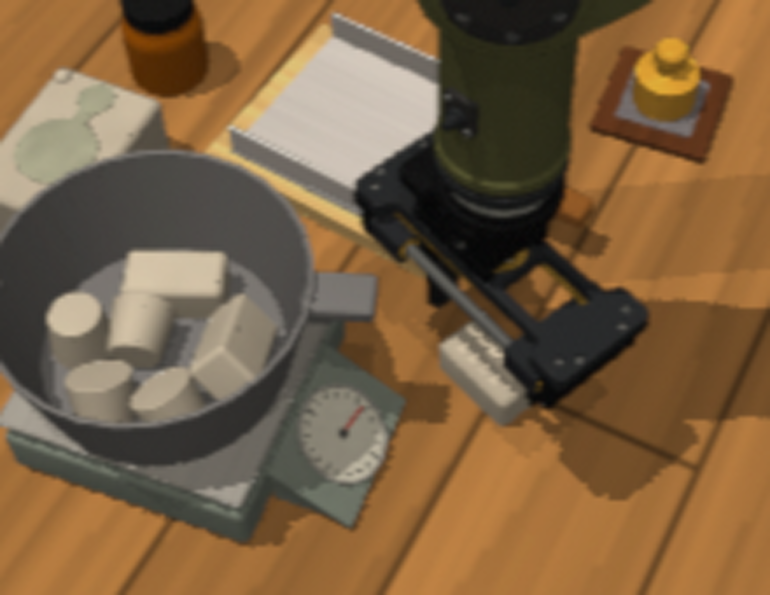

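{"op": "play_rows", "data": {
  "series": [100,0.001,0.001,0.02,0,0,0,100,0.001,0.001,0.035,0,0,0,100,0.001,0.001,0.042,0,0,0,100,0.001,0.001,0.042,0,0,0,100,0.001,0.001,0.042,0,0,0,0,0.001,0.001,0.042,0,0,0,0,0.001,0.001,0.042,0,0,0,0,0.001,0.001,0.042,0,0,0,0,0.001,0.001,0.042,0,0,0,0,0.001,0.001,0.042,0,0,0]
}}

```text
time: 52.48
position: [0.427, 0.1466, 0.0096]
tool_rot: [-1.754, 2.606, -0.001]
ft_force: [0.0, -0.5, 3.1]
grip_width: 0.757
```

{"op": "play_rows", "data": {
  "series": [0,0,0,-0.01,0,0,0,0,0,0,-0.04,0,0,0,0,0,0,-0.08,0,0,0,0,0,0,-0.12,0,0,0,0,0,0,-0.16,0,0,0,0,0,0,-0.2,0,0,0,0,0,0,-0.22,0,0,0,0,0,0,-0.22,0,0,0]
}}

```text
time: 53.15
position: [0.4293, 0.1477, 0.2354]
tool_rot: [-1.749, 2.599, -0.005]
ft_force: [-0.4, -0.1, -0.4]
grip_width: 0.753
```

```bash
python3 - <<'E'
from h import *
st();e=pic("side","s34",(150,170,260,200),3)
B=np.array([.6015,.254])
go([*B,.235],down(np.radians(115)))
E
```

```text
t 53.15 pos [0.4293 0.1477 0.2354] yaw 157.9 z [ 0.009  0.003 -1.   ] F [-0.4 -0.1 -0.4] w 65.5 q [-0.3  -0.11 -0.09  1.89 -0.01  1.34  2.37]
mm [-164.3 -120.6   -1.8] deg [-0.16  0.25 42.88]
```

View pics/s34.png

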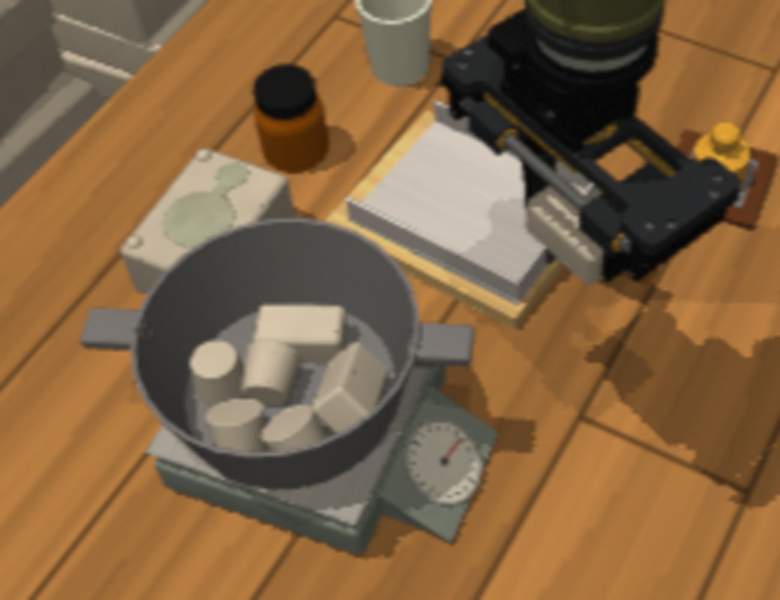

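```bash
python3 - <<'E'
from h import *
go([.5985,.2515,.235],down(np.radians(157.9)))
E
```

```text
mm [-160.9 -118.7   -1.8] deg [-0.23  0.17 -0.02]
```

{"op": "play_rows", "data": {
  "series": [0,-0.161,-0.119,0,0,0,0,0,-0.161,-0.119,0,0,0,0,0,-0.161,-0.119,0,0,0,0,0,-0.161,-0.119,0,0,0,0,0,-0.161,-0.119,0,0,0,0,0,-0.161,-0.119,0,0,0,0,0,-0.161,-0.119,0,0,0,0,0,-0.161,-0.119,0,0,0,0,0,-0.161,-0.119,0,0,0,0]
}}

```text
time: 53.95
position: [0.5964, 0.25, 0.2284]
tool_rot: [1.752, -2.605, 0.001]
ft_force: [-0.8, 0.6, 0.4]
grip_width: 0.759
```

```bash
python3 - <<'E'
from h import *
pic("wrist","w35");st();e=pic("side","s35",(150,170,260,200),3);go([.5985,.2515,.135],down(np.radians(157.9)))
E
```

```text
t 54.0 pos [0.5966 0.25   0.2291] yaw 157.8 z [-0.001 -0.001 -1.   ] F [ 0.2 -0.5 -0.8] w 65.7 q [-0.36  0.31 -0.1   1.45  0.03  1.38  2.29]
mm [-2.  -1.  94.5] deg [-0.02 -0.06 -0.06]
```

View pics/w35.png

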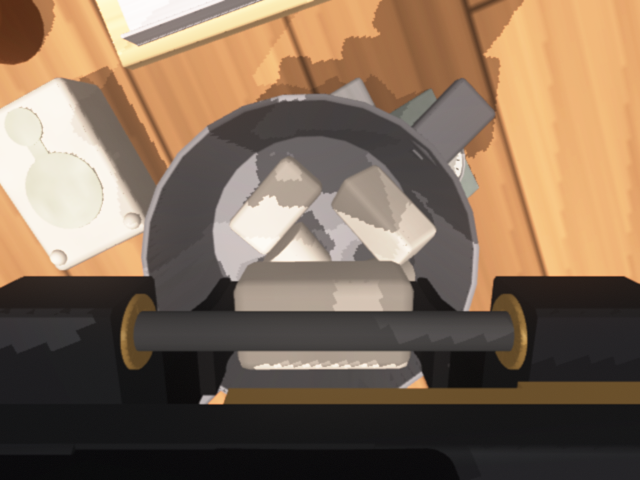

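View pics/s35.png

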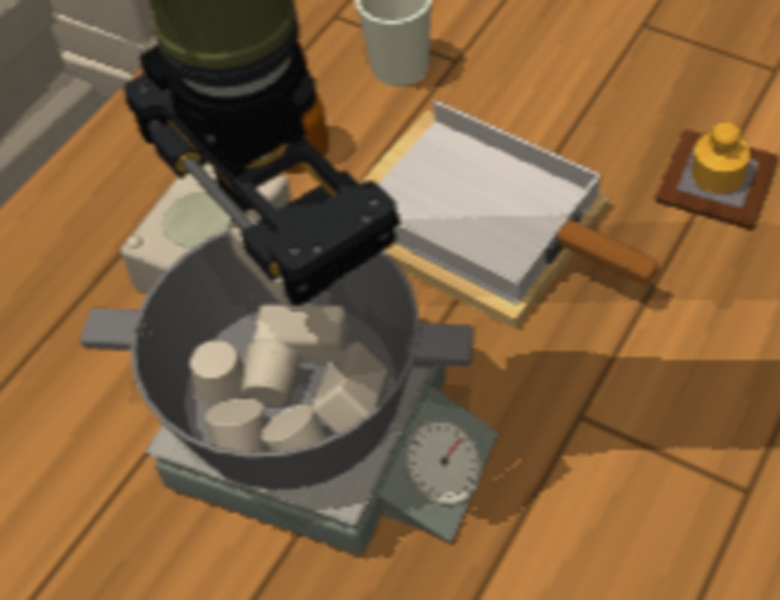

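{"op": "play_rows", "data": {
  "series": [0,0.018,-0.001,0.02,0,0,0,0,0.018,-0.001,0.045,0,0,0,0,0.018,-0.001,0.07,0,0,0,0,0.018,-0.001,0.09,0,0,0,0,0.018,-0.001,0.1,0,0,0,0,0.018,-0.001,0.1,0,0,0,0,0.018,-0.001,0.1,0,0,0]
}}

```text
time: 54.63
position: [0.5921, 0.2335, 0.1305]
tool_rot: [-1.753, 2.606, -0.002]
ft_force: [-0.1, -1.3, 0.9]
grip_width: 0.758
```

```bash
python3 - <<'E'
from h import *
pic("wrist","w36");st();e=pic("side","s36",(150,170,260,200),3)
E
```

```text
t 54.68 pos [0.5925 0.2338 0.131 ] yaw 157.9 z [ 0.002 -0.    -1.   ] F [ 0.3 -0.6 -0.4] w 65.6 q [-0.34  0.35 -0.1   1.6   0.04  1.19  2.31]
```

View pics/s36.png

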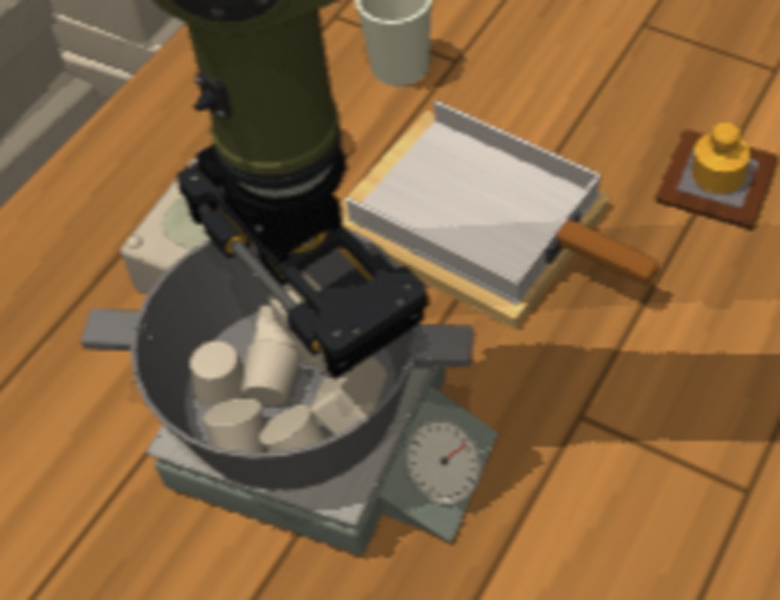

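View pics/w36.png

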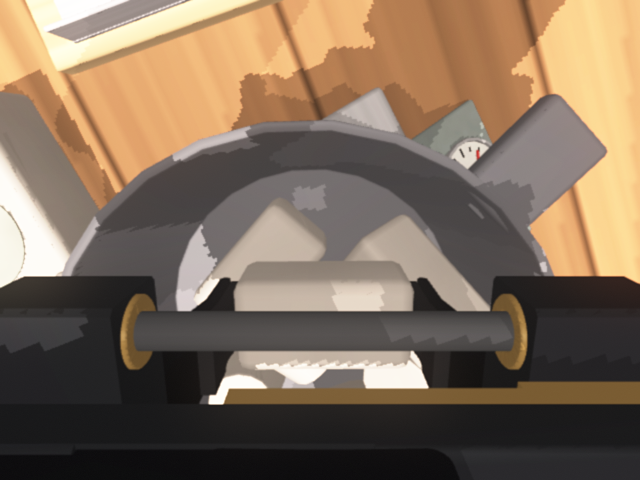

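{"op": "play_rows", "data": {
  "series": [0,0.004,0,0.004,0,0,0,0,0.004,0,0.008,0,0,0,0,0.004,0,0.01,0,0,0,0,0.004,0,0.01,0,0,0]
}}

```text
time: 55.07
position: [0.5909, 0.23, 0.1194]
tool_rot: [-1.753, 2.606, -0.002]
ft_force: [1.6, -0.3, 4.7]
grip_width: 0.755
```

{"op": "play_rows", "data": {
  "series": [0,0,0,0.002,0,0,0,0,0,0,0.004,0,0,0,0,0,0,0.004,0,0,0]
}}

```text
time: 55.32
position: [0.5912, 0.2303, 0.1162]
tool_rot: [-1.753, 2.605, -0.002]
ft_force: [1.7, -1.1, 8.0]
grip_width: 0.754
```

{"op": "play_rows", "data": {
  "series": [0,0,0,-0.003,0,0,0,0,0,0,-0.006,0,0,0,86,0,0,-0.006,0,0,0,86,0,0,-0.006,0,0,0,86,0,0,-0.006,0,0,0,86,0,0,-0.006,0,0,0,86,0,0,-0.02,0,0,0,86,0,0,-0.06,0,0,0,86,0,0,-0.1,0,0,0,86,0,0,-0.13,0,0,0]
}}

```text
time: 56.15
position: [0.5894, 0.231, 0.2471]
tool_rot: [1.755, -2.605, -0.001]
ft_force: [0.4, 0.5, 0.9]
grip_width: 0.862
```

{"op": "play_rows", "data": {
  "series": [86,0.04,0,-0.04,0,0,0,86,0.08,0,-0.06,0,0,0,86,0.12,0,-0.06,0,0,0,86,0.16,0,-0.06,0,0,0,86,0.2,0,-0.06,0,0,0,86,0.23,0,-0.06,0,0,0,86,0.25,0,-0.06,0,0,0,86,0.25,0,-0.06,0,0,0,86,0.25,0,-0.06,0,0,0,86,0.25,0,-0.06,0,0,0]
}}

```text
time: 56.98
position: [0.4955, 0.0001, 0.3048]
tool_rot: [1.755, -2.604, -0.002]
ft_force: [-0.5, 0.8, -0.4]
grip_width: 0.864
```

```bash
python3 - <<'E'
from h import *
from scipy.optimize import least_squares
st();e=pic("side","s37",(150,150,300,220),2.6);d=pic("top","t37",(130,100,330,220),2.4)
E
```

```text
t 56.98 pos [4.955e-01 1.000e-04 3.048e-01] yaw 158.0 z [-0.002  0.    -1.   ] F [-0.5  0.8 -0.4] w 75.2 q [-0.39 -0.05  0.33  1.7   0.02  1.49  2.69]
```

View pics/s37.png

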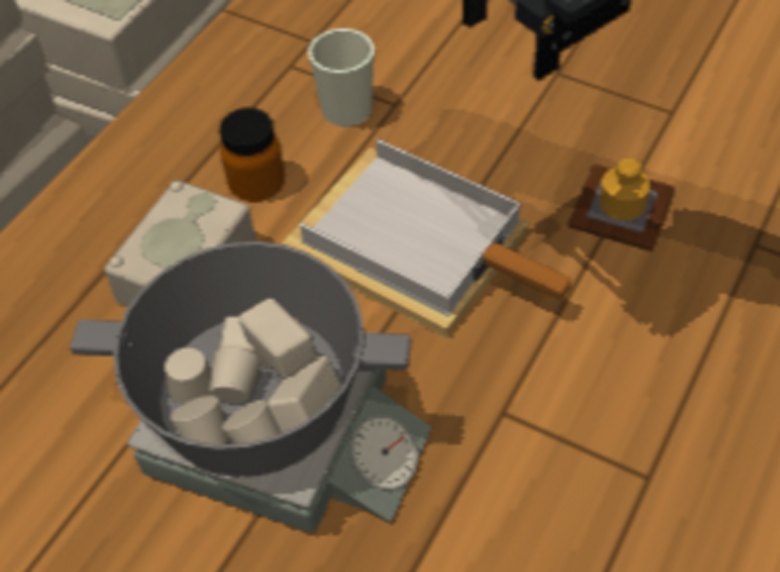

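View pics/t37.png

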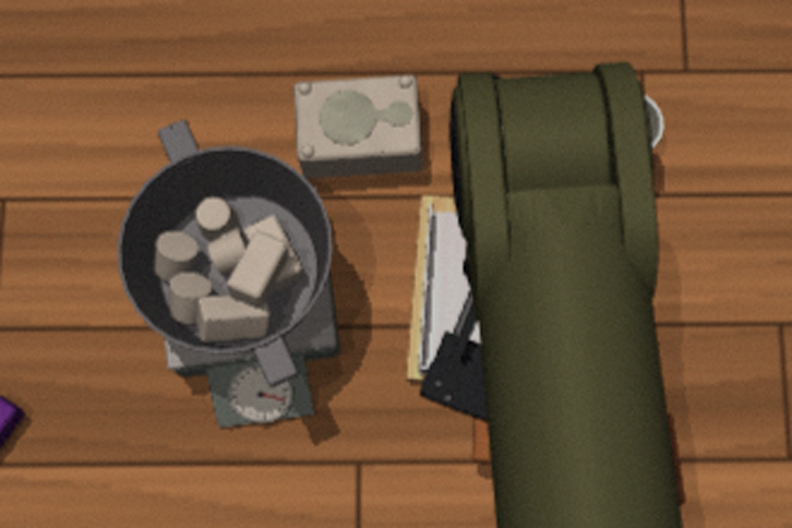

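Joint 7 is at its range limit, so I'll turn it back and then check the basin centring.

{"op": "play_rows", "data": {
  "series": [86,0,0,0,0,0,7,86,0,0,0,0,0,14,86,0,0,0,0,0,21,86,0,0,0,0,0,28,86,0,0,0,0,0,35,86,0.03,0,-0.02,0,0,42,86,0.05,0,-0.03,0,0,50,86,0.05,0,-0.03,0,0,50,86,0.05,0,-0.03,0,0,50]
}}

```text
time: 57.83
position: [0.4777, -0.0468, 0.3358]
tool_rot: [-0.49, 3.102, -0.001]
ft_force: [0.5, 0.6, -1.0]
grip_width: 0.862
```

```bash
python3 - <<'E'
from h import *
from scipy.optimize import least_squares
st();e=get_image("side");d=get_image("top")
P=np.array([ray(d,x/2.4+130,y/2.4+100,.147)[:2] for x,y in [(120,250),(331,250),(225,148),(152,178),(300,178),(150,325),(305,320),(225,352)]])
s=least_squares(lambda c:np.linalg.norm(P-c,axis=1)-.102,P.mean(0));print(s.x,np.round(s.fun*1e3,1))
P=np.array([ray(e,x/2.6+150,y/2.6+150,.147)[:2] for x,y in [(117,350),(362,335),(240,243),(160,270),(325,270),(150,410),(230,446),(320,415)]])
s=least_squares(lambda c:np.linalg.norm(P-c,axis=1)-.102,P.mean(0));print(s.x,np.round(s.fun*1e3,1))
pic("top","t38");pic("wrist","w38")
E
```

```text
t 57.83 pos [ 0.4777 -0.0468  0.3358] yaw 107.9 z [ 0.001 -0.001 -1.   ] F [ 0.5  0.6 -1. ] w 75.0 q [-0.33 -0.09  0.35  1.68  0.03  1.55  1.9 ]
[0.60415105 0.25593783] [-2.6 -2.5 -0.9 -0.5 -3.7 -2.3  0.9 -2.8]
[0.60682653 0.25639268] [-2.7 -2.7 -3.2  0.7 -7.9 -8.8 -1.4 -0.3]
```

View pics/t38.png

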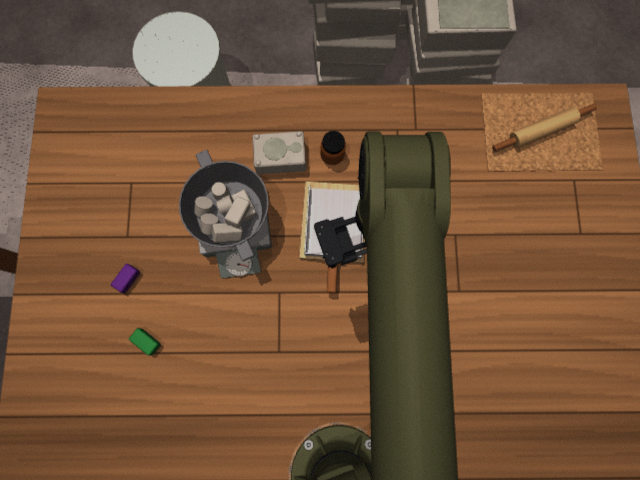

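```bash
python3 - <<'E'
from h import *
pic("side","s39",(230,150,220,170),3.5);st()
E
```

```text
t 58.08 pos [ 0.4773 -0.0462  0.3344] yaw 108.1 z [-0.002 -0.001 -1.   ] F [ 0.1  0.3 -0.3] w 74.8 q [-0.33 -0.09  0.35  1.68  0.03  1.55  1.9 ]
```

View pics/s39.png

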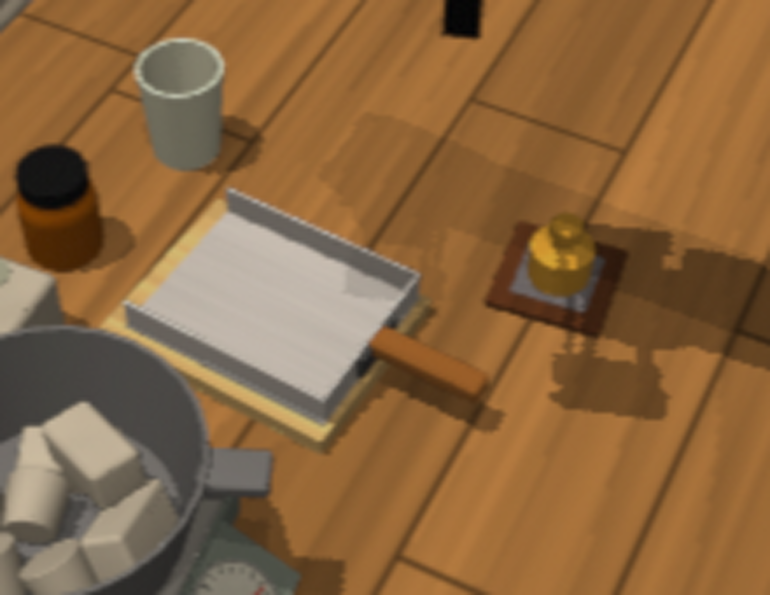

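The tray is flat on its board, the weight is upright on its stand, and the basin is filled. I'm handing it in.

```bash
python3 -c "
from bench import *
print(close_job())"
```

```text
the job is handed in; nothing more can be done
None
```

The job is done and handed in at about 58 s of the 208 s allowed; no verdict was reported.

**What I did**
- I stood the brass weight in the middle of the pan (within about 3 mm), let go so it settled, then put it back on its wooden stand.
- I set the basin on the pan by one ear, tipped all four plugs off the tray into it, and laid the tray back on its board.
- I added all three loose blocks, including the one that was knocked aside during the run.

**Last checks**
- **Basin:** upright, with all four plugs and three blocks inside. Its rim centre measured about (0.605, 0.256) against a pan centre of about (0.602, 0.2545), so it is within roughly 3–5 mm.
- **Tray and weight:** the tray is flat and empty on its board, and the weight is upright on its stand.
- **Other objects:** the mould, jar, pot and the green and purple blocks were never touched. In the last pictures where each can be seen, they are where they started.
- **Robot:** the gripper was empty and clear of everything.

**Departures and doubts**
- **Tray order:** I put the tray back before adding the blocks, because the gripper was needed for them.
- **First weight placing:** the weight slipped down in the grip, so the pan was pressed about 11 mm before I eased off.
- **Last block:** setting it down pressed the pan to an estimated 12–13 mm. Both presses are short of the 18 mm stop.
- **Joint 7:** it read 2.69 rad, right at its limit, for a moment while retreating, and I turned it back at once.
- **Camera disagreement:** the top and side cameras differed by 3–4 mm, up to about 6 mm, in places. I averaged them or used the wrist view.

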